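# Check the balance, then weigh the specimen bars

## Robot

A 6-joint arm with a two-finger parallel gripper is mounted at the origin on the work surface. World frame = base frame: x ahead of the robot, y to its left, z up, the work surface at z = 0. Lengths are in m, angles in rad, forces in N, time in s.
With the tool pointing down it reaches from about 0.4 to 0.825 m from the base axis. Payload 7 kg.
Tool frame: the origin (TCP) lies on the mounting face of the last link; the fingertips stand 178 mm ahead of it and the grasp point (between the pads) lies 159 mm ahead of it; z points along the fingers, y is the direction in which the jaws open and shut (so a half turn about z gives the same grasp; the last joint's range is limited). The gripper opens to 88 mm and grips with 3 to 60 N. Pads are 19 mm wide; open, the fingers measure 130 mm over their backs; the gripper's body (78 mm by 193 mm) begins 47 mm behind the grasp point.
Start: joints at [1.479, 0.359, 0.012, 0, -1.224, -0.288], TCP at [0.25, 0.627, 0.405] pointing down, gripper open.
Joint ranges: [-3.07, 3.07], [-1.43, 2.12], [-1.02, 1.25], [-3.03, 1.67], [-3.05, -0], [-3.03, 3.03]. Speed limits (rad/s): [2.39, 2.39, 3.01, 3.14, 3.14, 3.14].

## Interface

Orientations are given as [roll, pitch, yaw] about the fixed x, y, z axes, in that order (R = Rz(yaw) Ry(pitch) Rx(roll)).
In Python, from station import * gives the robot as it stands.
- The arm moves only by the tool arm_command, never from a script. Its argument "targets" is a list of rows, each a list of 3 entries, a list of its own where there are three numbers: the turn, a rotation vector about the world's x, y, z in rad, then the shift along the world's x, y, z in mm, then the closure, from 0 (fully open) to 1 (shut). In form: [[[wx, wy, wz], [tx, ty, tz], fingers], ...]. A call has 1 to 8 rows; each row shifts and turns the commanded pose from where the row before left it; what a row does not reach is not made up. A row lasts 1/10 s, in which the tool goes at most 50 mm and 8.59 degrees, less where a joint would pass 70% of its speed; a pose out of reach is approached as far as the arm can. A call with a gripper value outside its range is refused whole. The fingers move at their own pace and stop on an object; "squeeze" is the grip in N (left out, the last holds). Time passes only in rows, so rows that do not move let the fingers close. It gives the time, the measured TCP pose, the force and the opening at its end, in the units of the state.
- get_state(): the state, without advancing time (a new reading comes with each control period).
- grab_frame(name): name is "scene" or "top" or "wrist"; returns (picture, depth): 420x560x3 uint8, red, green, blue; 420x560 float32, m along the optical axis (not along the pixel's ray), 0 where there is no reading.
- camera_params(name): a dict with "mtx" (3x3 intrinsics, pixels), "eye" and "orientation" of the camera in the world. Camera axes: x right, y down, z forward; pixel columns grow to the right and rows downward; lengths in m; the calibration is good to about 2 mm. A picture is of the moment at which its call begins: read the wrist's pose just before it. camera_params takes no time and is no camera call; for the wrist camera it gives the pose at the moment of the call.
- job_done(): hands the job in, once; it reports no verdict.
The state is a dict: "t": time; "q": joint angles; "qd": joint speeds; "joint_efforts": joint torques, N m; "eef_pos": TCP position; "ee_rot": TCP orientation; "force": force on the tool from outside, world axes, zero at the start; "moment": the same for the moment, N m; "width": finger opening in m.
Only numpy, scipy, OpenCV 4.12 (cv2) and the standard library are available. Lean on these libraries where they do the work, as an engineer would, in place of code of your own. Each camera call takes 0.05 s, during which the arm holds its last target.

## Task

Check the balance: stand the large check weight upright in the middle of the empty balance tray, let go, press the balance's wide print key fully and put the weight back in its own pocket of the wooden block. Then weigh the mortar bars: take every bar out of its well (pressing its front end down makes the rear end rise), lay them all flat in the tray, none on top of another, let go and press the print key again. Leave everything else where it is.

Things in the scene. Friction and masses are not known exactly. Their poses are not given: they have to be found in the camera images.
- bar_case: Black plastic specimen case, fixed, 114 mm (its x) by 248 mm (its y) by 51 mm high; origin under its centre, +x towards its rear, away from the robot. Four open wells side by side at y = -96, -32, +32, +96 mm, 28 mm of wall between them. A bar in its well lies flush with the case's top with 2 mm free at each side, 6.5 mm in front and 1.5 mm behind: no room for fingers.
- well1 (a point): On the ridge across the middle of the floor of the well at y = -96 mm, 31 mm above the bench, axes as the case's. Each well is 98 mm long (x -49 to +49) and 36 mm wide. Behind the ridge (x > 0) its floor is level; in front it slopes down towards -x at 28 degrees. A bar starts level, its centre 2.5 mm behind the ridge.
- well2 (a point): The same in the well at y = -32 mm. A few N pressed down on a bar's front end (with closed fingertips, about 29 mm in front of the ridge) tip it over the ridge until it rests on the slope; pushed all the way it stays so by itself, tilted 28 degrees; not all the way, it falls back.
- well3 (a point): The same in the well at y = +32 mm. A tipped bar's rear end stands about 20 mm proud of the case's top; it can be gripped there across its 32 mm width, the fingertips reaching about 10 mm down its sides.
- well4 (a point): The same in the well at y = +96 mm. A small grey press mark on the case's front wall shows the end to press at each well.
- bar1: Grey mortar test bar, 90 x 32 x 20 mm (its x, y, z), about 120 g, plain block; origin at its centre, x along its length. If present it starts in the case's well at y = -96 mm. Two to four of the bars are present.
- bar2: Grey mortar test bar, 90 x 32 x 20 mm (its x, y, z), about 120 g, plain block; origin at its centre, x along its length. If present it starts in the case's well at y = -32 mm. Two to four of the bars are present.
- bar3: Grey mortar test bar, 90 x 32 x 20 mm (its x, y, z), about 120 g, plain block; origin at its centre, x along its length. If present it starts in the case's well at y = +32 mm. Two to four of the bars are present.
- bar4: Grey mortar test bar, 90 x 32 x 20 mm (its x, y, z), about 120 g, plain block; origin at its centre, x along its length. If present it starts in the case's well at y = +96 mm. Two to four of the bars are present.
- weight_block: Wooden weight block, fixed, 70 mm (x) by 156 mm (y) by 36 mm high; origin under its centre. Three round pockets 24 mm deep in a row along y hold three steel knob weights, largest at the -y end.
- pocket500 (a point): Centre of the floor of the largest pocket (44 mm diameter, 24 mm deep, floor 12 mm above the bench), the large check weight's own; at x 0, y -46 mm of the block, its frame turned with the block
- weight500: Large steel check weight, 500 g: cylinder 38 mm diameter and 46 mm high, above it a neck of 16 mm diameter and a grip knob of 24 mm diameter from 56 to 74 mm; origin at the centre of its underside, z up its axis.
- weight200: Middle steel weight, 28 mm diameter, 55 mm high with its knob, stays in its pocket; origin under its centre.
- weight100: Small steel weight, 22 mm diameter, 45 mm high with its knob, stays in its pocket; origin under its centre.
- balance: White top-loading balance, fixed; origin on the bench under the tray's centre; its keypad front faces -x (towards the robot), y to its left as seen from the robot. The housing is 215 mm wide (y), 62 mm high from x = -70 to 135 mm, and a lower front deck 42 mm high reaches to x = -150 mm. The tray stands on it.
- tray (a point): Centre of the floor of the balance's shallow steel tray, 80 mm above the bench, axes as the balance's. Inside the rim the floor is 140 mm (x) by 260 mm (y); the rim is 3 mm thick and stands 8 mm above the floor.
- print_key_top (a point): Centre of the top of the wide white print key (22 mm in x by 44 mm in y) at the left end of the balance's front deck, 50 mm above the bench when up.
- print_key (a joint): Print key travel, pressed straight down: 0 up, 0.004 m fully down; a spring of 700 N/m, about 1.2 N to start and 4 N fully down. It springs back.
- pail_a: White lidded pail, 120 mm diameter, 125 mm high; a bystander, leave it. Origin under its centre.
- pail_b: White lidded pail, 99 mm diameter, 100 mm high; a bystander, leave it. Origin under its centre.
- jar: Amber jar with a black cap, 60 mm diameter, 85 mm high; a bystander, leave it. Origin under its centre.
- brush: Bench brush lying flat, 190 mm long along its x, 42 mm wide, 20 mm high; a bystander, leave it. Origin under its centre.
- spatula: Sampling spoon lying flat, 190 mm long along its x, 20 mm high; a bystander, leave it. Origin under its centre.
- forceps: Steel forceps lying flat, 130 mm long along their x, 9 mm high; a bystander, leave it. Origin under its centre.
Things that resemble listed ones, but are neither listed nor needed, are in the scene too. Leave any red look-alike of the bar1 alone. Leave any purple look-alike of the bar4 alone.

How it is judged:
On the way, in this order (a step that is already met when the one before it is completed fails the run):
1. the large check weight stands upright in the middle of the balance tray (within 35 mm of its centre), let go, no bar in the tray (horizontal distance between weight500 and tray below 0.035 m and z of weight500 in the frame of tray between -0.004 and 0.004 m and angle between weight500's own z axis and vertical below 0.06 rad and horizontal distance between each of bar1, bar2, bar3, bar4 and tray above 0.13 m and contact force between the fingers and weight500 below 0.05 N and linear speed of weight500 below 0.02 m/s), for 0.2 s.
2. the print key is pressed (3 mm or more of its 4 mm) while the weight stands on the tray, not held, no bar in the tray (horizontal distance between weight500 and tray below 0.035 m and z of weight500 in the frame of tray between -0.004 and 0.004 m and angle between weight500's own z axis and vertical below 0.06 rad and horizontal distance between each of bar1, bar2, bar3, bar4 and tray above 0.13 m and value of joint print_key above 0.003 m and contact force between the fingers and weight500 below 0.05 N), for 0.05 s.
3. the check weight is back in its own pocket, on the pocket's floor, let go (horizontal distance between weight500 and pocket500 below 0.006 m and z of weight500 in the frame of pocket500 between -0.004 and 0.004 m and angle between weight500's own z axis and vertical below 0.1 rad and contact force between the fingers and weight500 below 0.05 N and linear speed of weight500 below 0.02 m/s), for 0.2 s.
4. every bar lies in the tray on the tray's own floor, let go (x of bar1 in the frame of tray between -0.066 and 0.066 m and y of bar1 in the frame of tray between -0.126 and 0.126 m and z of bar1 in the frame of tray between 0.004 and 0.016 m and angle between bar1's own x axis and vertical between 1.45 and 1.69 rad and x of bar2 in the frame of tray between -0.066 and 0.066 m and y of bar2 in the frame of tray between -0.126 and 0.126 m and z of bar2 in the frame of tray between 0.004 and 0.016 m and angle between bar2's own x axis and vertical between 1.45 and 1.69 rad and x of bar3 in the frame of tray between -0.066 and 0.066 m and y of bar3 in the frame of tray between -0.126 and 0.126 m and z of bar3 in the frame of tray between 0.004 and 0.016 m and angle between bar3's own x axis and vertical between 1.45 and 1.69 rad and x of bar4 in the frame of tray between -0.066 and 0.066 m and y of bar4 in the frame of tray between -0.126 and 0.126 m and z of bar4 in the frame of tray between 0.004 and 0.016 m and angle between bar4's own x axis and vertical between 1.45 and 1.69 rad and contact force between the fingers and bar1 below 0.05 N and linear speed of each of bar1, bar2, bar3, bar4 below 0.02 m/s and contact force between the fingers and bar2 below 0.05 N and contact force between the fingers and bar3 below 0.05 N and contact force between the fingers and bar4 below 0.05 N), for 0.2 s.
5. the print key is pressed (3 mm or more) with all the bars in the tray (x of bar1 in the frame of tray between -0.066 and 0.066 m and y of bar1 in the frame of tray between -0.126 and 0.126 m and z of bar1 in the frame of tray between 0.004 and 0.016 m and angle between bar1's own x axis and vertical between 1.45 and 1.69 rad and x of bar2 in the frame of tray between -0.066 and 0.066 m and y of bar2 in the frame of tray between -0.126 and 0.126 m and z of bar2 in the frame of tray between 0.004 and 0.016 m and angle between bar2's own x axis and vertical between 1.45 and 1.69 rad and x of bar3 in the frame of tray between -0.066 and 0.066 m and y of bar3 in the frame of tray between -0.126 and 0.126 m and z of bar3 in the frame of tray between 0.004 and 0.016 m and angle between bar3's own x axis and vertical between 1.45 and 1.69 rad and x of bar4 in the frame of tray between -0.066 and 0.066 m and y of bar4 in the frame of tray between -0.126 and 0.126 m and z of bar4 in the frame of tray between 0.004 and 0.016 m and angle between bar4's own x axis and vertical between 1.45 and 1.69 rad and value of joint print_key above 0.003 m), for 0.05 s.
At the end, for the whole second after the job is handed in: Every bar that was in the case lies inside the tray's rim on the tray's own floor (flat, its centre less than 16 mm above it, long axis level within 0.12 rad), the check weight stands on the floor of its own pocket (within 6 mm of its centre), all at rest and let go, and the print key is up (all of step 3 and all of step 4 and value of joint print_key below 0.0015 m); the robot touches nothing.
It fails at once if another weight or a bystander (pail, jar, brush, spoon, forceps) is moved more than 30 mm (distance of any of weight200, weight100, pail_a, pail_b, jar, brush, spatula, forceps from where it was at the start of the episode above 0.03 m).
Of bar1, bar2, bar3, bar4 only 2 to 4 are there at a start; the rules pass over those that are not, and their reading is None.
At some moment in a run one of bar1, bar2, bar3, bar4 may be knocked a few centimetres aside while the robot is not near it.
Once in a run the grip may slacken for a moment while it holds something.
It also fails if it takes over 210 s, if anything falls off the work surface, if the arm or the gripper's body presses on something with over 40 N, if the wrist force passes 120 N, or if a joint passes its speed limit or range.

## Working session

There is one attempt and no reset: what is moved stays moved. The work goes in short steps, Python scripts to look and compute and a tool call to move; the robot and the scene stay as the last step left them, time stands still between calls to the robot, and variables do not carry over. Pictures are saved under pics/ and viewed, and the job is handed in when it is done.

Besides the shell and the picture viewer there is one more tool, called by a JSON object that holds its "method" and its "body", one argument or row to a line. arm_command: Moves the arm, as the interface text tells. Its arguments: {"type":"object","properties":{"targets":{"type":"array"},"squeeze":{"type":"number"}},"required":["targets"]}

```bash
ls -la; mkdir -p pics; cat > h.py <<'E'
from station import *
import numpy as np, cv2
from scipy.spatial.transform import Rotation as R
def Rc(p):
    o=np.array(p["orientation"],float)
    if o.shape==(3,3): return o
    if o.size==4: return R.from_quat(o).as_matrix()
    return R.from_euler('xyz',o).as_matrix()
def save(n,img): cv2.imwrite('pics/'+n+'.png',cv2.cvtColor(img,cv2.COLOR_RGB2BGR))
def ray(p,u,v):
    K=np.array(p["mtx"]); d=np.linalg.inv(K)@np.array([u,v,1.0]); return np.array(p["eye"]),Rc(p)@d
def onplane(p,u,v,z):
    e,d=ray(p,u,v); return e+d*(z-e[2])/d[2]
def cloud(p,depth):
    K=np.array(p["mtx"]); h,w=depth.shape; u,v=np.meshgrid(np.arange(w),np.arange(h))
    d=np.stack([(u-K[0,2])/K[0,0],(v-K[1,2])/K[1,1],np.ones_like(u,float)],-1)*depth[...,None]
    return d@Rc(p).T+np.array(p["eye"])
def proj(p,X):
    c=Rc(p).T@(np.array(X)-np.array(p["eye"])); q=np.array(p["mtx"])@c; return q[:2]/q[2]
def grab(n,name):
    p=camera_params(name); im,d=grab_frame(name); save(n,im); np.savez('pics/'+n+'.npz',im=im,d=d,mtx=p["mtx"],eye=p["eye"],orientation=p["orientation"]); return p,im,d
def load(n):
    z=np.load('pics/'+n+'.npz'); return dict(mtx=z['mtx'],eye=z['eye'],orientation=z['orientation']),z['im'],z['d']
E
python3 - <<'E'
from h import *
print(get_state())
for n in ("scene","top","wrist"):
    p,im,d=grab(n+"0",n); print(n,p)
E
```

```text
total 12
drwxr-xr-x  3 agent agent 4096 Dec  6 07:41 .
drwxr-xr-x 23 root  root  4096 Dec  6 07:41 ..
drwxr-xr-x  2 agent agent 4096 Dec  6 07:41 pics
{'t': 0.0, 'q': array([ 1.47910754e+00,  3.59354278e-01,  1.10759926e-02, -3.60288392e-04,
       -1.22411990e+00, -2.88089736e-01]), 'qd': array([ 7.33060010e-04,  7.77012126e-04, -1.53364099e-03, -4.20113685e-04,
       -3.06989090e-04,  3.28369443e-05]), 'joint_efforts': array([-8.58264157e-04, -5.82719421e+01,  2.93044227e+01,  6.99798077e+00,
        6.82516897e-03, -1.62788510e-04]), 'eef_pos': array([0.25016523, 0.62671423, 0.40374918]), 'ee_rot': array([ 3.13996057e+00, -1.30426286e-04, -3.79901101e-01]), 'force': array([-0.17111054,  0.53454945, -0.11642103]), 'moment': array([-0.00229391,  0.05689589,  0.0117868 ]), 'width': 0.08742590730575339}
scene {'mtx': array([[392.19714505,   0.        , 276.59325387],
       [  0.        , 392.19714505, 210.1198232 ],
       [  0.        ,   0.        ,   1.        ]]), 'eye': array([ 1.04114778, -0.23823303,  0.77311394]), 'orientation': array([-2.44890025,  0.0156344 ,  1.04114029])}
top {'mtx': array([[474.14212467,   0.        , 274.45621361],
       [  0.        , 474.14212467, 206.86823446],
       [  0.        ,   0.        ,   1.        ]]), 'eye': array([0.33833035, 0.04976798, 1.31125293]), 'orientation': array([-2.98970620e+00,  1.44774773e-03, -1.55546439e+00])}
wrist {'mtx': array([[369.72296398,   0.        , 279.85166369],
       [  0.        , 369.72296398, 204.60629737],
       [  0.        ,   0.        ,   1.        ]]), 'eye': array([0.31220618, 0.60178224, 0.38353313]), 'orientation': array([ 2.89148342e+00, -2.20411584e-03, -1.95028246e+00])}
```

View pics/top0.png

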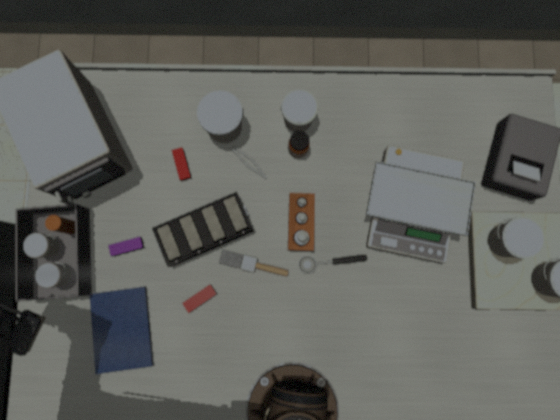

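View pics/scene0.png

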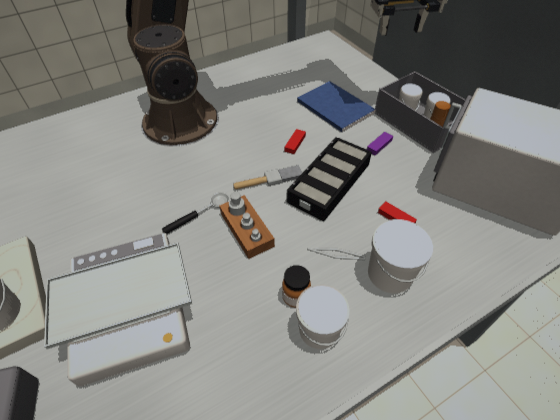

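View pics/wrist0.png

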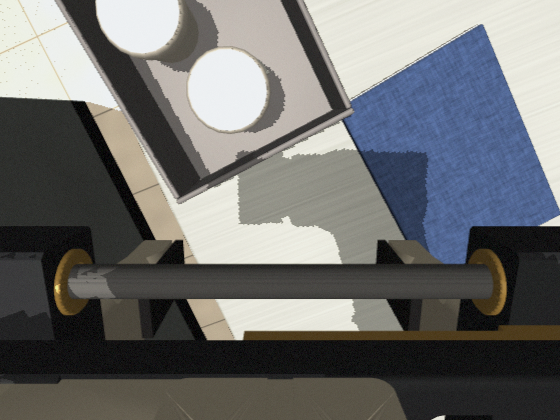

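The top view (up = +x, left = +y) shows the case at about (203,229) with four bars. The block is at (302,222) with the large weight at (302,238). The tray is at (420,198) and the balance's deck below it, with the wide key at about (389,242). Next I'll zoom in and measure.

```bash
python3 - <<'E'
from h import *
p,im,d=load('top0')
c=im[150:290,140:340]; b=im[130:280,340:500]
g=lambda a,s:np.clip(cv2.resize(a,None,fx=s,fy=s,interpolation=cv2.INTER_CUBIC).astype(float)*1.6,0,255).astype(np.uint8)
save('top0_case',g(c,4)); save('top0_bal',g(b,4.5))
P=cloud(p,d)
for (u,v,n) in [(303,223,'blk'),(302,238,'w500'),(302,219,'w200'),(302,203,'w100'),(420,198,'tray'),(389,242,'key'),(380,249,'deck'),(167,242,'bar a'),(188,230,'b'),(212,224,'c'),(236,213,'d'),(178,237,'wall'),(300,300,'table'),(308,265,'spoon'),(221,108,'pa'),(299,105,'pb'),(300,140,'jar')]:
    print(n,np.round(P[v,u],4))
E
```

```text
blk [ 0.4931 -0.0246  0.0141]
w500 [ 0.4457 -0.0183  0.0823]
w200 [ 0.4977 -0.019   0.0643]
w100 [ 0.5418 -0.0191  0.0573]
tray [ 0.5565 -0.329   0.0782]
key [ 0.4414 -0.2514  0.0506]
deck [ 0.424  -0.2324  0.0267]
bar a [0.4321 0.338  0.0547]
b [0.465  0.2839 0.0536]
c [0.4824 0.221  0.0499]
d [0.5135 0.1578 0.0473]
wall [0.4461 0.3103 0.0506]
table [ 0.2841 -0.0187 -0.0021]
spoon [ 0.3789 -0.0398  0.0007]
pa [0.7792 0.198  0.1253]
pb [ 0.7996 -0.0069  0.1011]
jar [ 0.7068 -0.0109  0.0886]
```

View pics/top0_case.png

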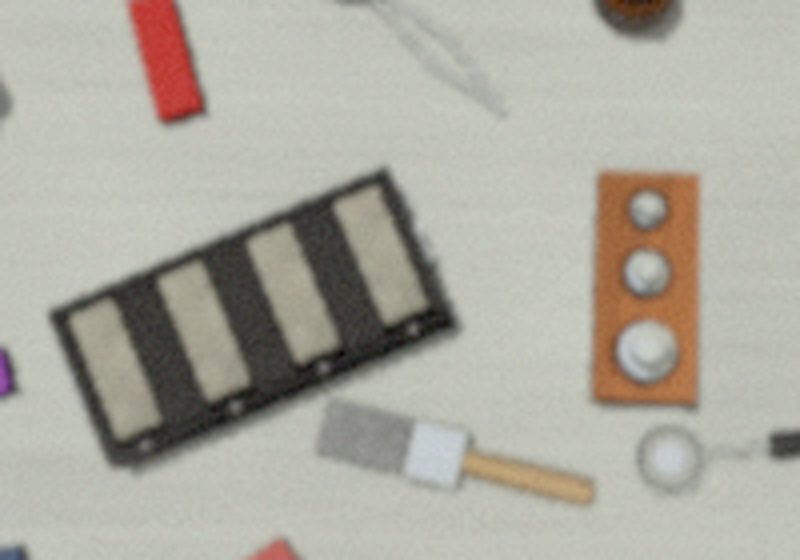

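View pics/top0_bal.png

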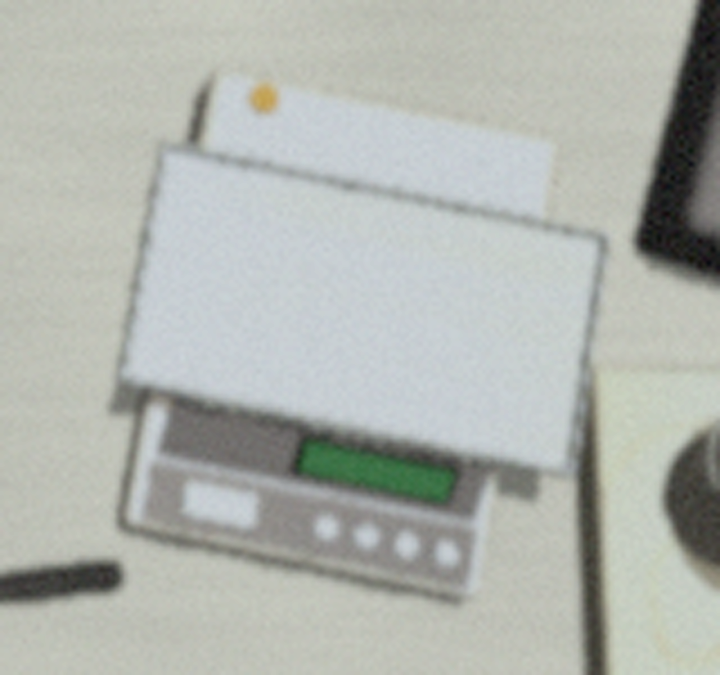

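```bash
cat >> h.py <<'E'
def rect_world(p,mask,z):
    cs,_=cv2.findContours(mask.astype(np.uint8),cv2.RETR_EXTERNAL,cv2.CHAIN_APPROX_NONE); c=max(cs,key=cv2.contourArea)[:,0]
    W=np.array([onplane(p,u,v,z)[:2] for u,v in c]); r=cv2.minAreaRect((W*1000).astype(np.float32)); return r,c
E
python3 - <<'E'
from h import *
p,im,d=load('top0')
P=cloud(p,d); hsv=cv2.cvtColor(cv2.GaussianBlur(im,(3,3),0),cv2.COLOR_RGB2HSV)
def region(m,u0,v0,u1,v1):
    o=np.zeros_like(m); o[v0:v1,u0:u1]=m[v0:v1,u0:u1]; return o
# case: dark
m=region((hsv[...,2]<70),140,180,265,275); m=cv2.morphologyEx(m.astype(np.uint8),cv2.MORPH_CLOSE,np.ones((25,25)))
r,c=rect_world(p,m,0.051); print('case',r, m.sum())
# orange block
m=region((hsv[...,0]<18)&(hsv[...,1]>100),280,185,325,260).astype(np.uint8);m=cv2.morphologyEx(m,cv2.MORPH_CLOSE,np.ones((21,21)))
r,c=rect_world(p,m,0.036); print('block',r,m.sum())
# bars
for seedr in [(150,220,182,262),(178,210,204,254),(200,200,228,246),(220,190,250,236)]:
    m=region((hsv[...,2]>85)&(hsv[...,1]<90),*seedr).astype(np.uint8)
    n,l,st,ce=cv2.connectedComponentsWithStats(m)
    print([ (np.round(onplane(p,*ce[i],.051),4),st[i][4]) for i in range(1,n) if st[i][4]>60])
# tray by height
m=region((P[...,2]>0.07)&(P[...,2]<0.10),340,140,500,270).astype(np.uint8); m=cv2.morphologyEx(m,cv2.MORPH_OPEN,np.ones((5,5)))
r,c=rect_world(p,m,0.085); print('tray',r)
E
```

```text
case ((457.5279541015625, 263.4387512207031), (120.02544403076172, 289.44537353515625), 24.754657745361328) 4230
block ((494.0534973144531, -17.78923797607422), (152.8861846923828, 65.15789794921875), 0.17386096715927124) 1384
[(array([0.4295, 0.3707, 0.051 ]), np.int32(372)), (array([0.4335, 0.3357, 0.051 ]), np.int32(339))]
[(array([0.4599, 0.2777, 0.051 ]), np.int32(334))]
[(array([0.4867, 0.2195, 0.051 ]), np.int32(334))]
[(array([0.556 , 0.1496, 0.051 ]), np.int32(283)), (array([0.513 , 0.1616, 0.051 ]), np.int32(331))]
tray ((555.6931762695312, -328.64727783203125), (267.98388671875, 150.30160522460938), 78.75269317626953)
```

```bash
python3 - <<'E'
from h import *
s=get_state(); p=camera_params("wrist"); Rt=R.from_euler('xyz',s['ee_rot']).as_matrix()
print('eye in tool',Rt.T@(np.array(p['eye'])-s['eef_pos'])); print(Rt.T@Rc(p))
Rt0=R.from_euler('xyz',[np.pi,0,0]).as_matrix()
E
```

```text
eye in tool [0.06683741 0.00014106 0.02026271]
[[ 4.27533409e-04 -9.68851184e-01 -2.47643294e-01]
 [ 9.99999696e-01  2.52615826e-04  7.38102509e-04]
 [-6.52552874e-04 -2.47643534e-01  9.68850997e-01]]
```

{"method": "arm_command", "body": {
  "targets": [
    [[0, 0, 0.1], [15, -40, 0], 0],
    [[0, 0, 0.1], [15, -41, 0], 0],
    [[0, 0, 0.1], [16, -41, 0], 0],
    [[0, 0, 0.1], [16, -41, 0], 0],
    [[0, 0, 0.1], [16, -41, 0], 0],
    [[0, 0, 0.1], [16, -41, 0], 0],
    [[0, 0, 0.1], [16, -41, 0], 0],
    [[0, 0, 0.1], [16, -41, 0], 0]
  ]
}}

```text
t: 0.95
eef_pos: [0.3764, 0.298, 0.4047]
ee_rot: [-3.141, -0.0, 0.425]
force: [1.7, 0.0, 0.4]
width: 0.0879
```

{"method": "arm_command", "body": {
  "targets": [
    [[0, 0, 0], [16, -40, 0], 0.5],
    [[0, 0, 0], [15, -41, 0], 1],
    [[0, 0, 0], [0, 0, 0], 1],
    [[0, 0, 0], [0, 0, 0], 1],
    [[0, 0, 0], [0, 0, 0], 1]
  ]
}}

```text
t: 1.45
eef_pos: [0.4072, 0.2192, 0.4047]
ee_rot: [-3.141, -0.0, 0.42]
force: [-0.3, 0.6, 0.6]
width: 0.0529
```

```bash
python3 - <<'E'
from h import *
s=get_state(); print(s['t'],s['q'],s['eef_pos'],s['ee_rot'],s['width'])
grab('w1','wrist'); grab('s1','scene')
E
```

```text
1.45 [ 9.21474736e-01  9.22398130e-04 -4.35010082e-01 -8.92014562e-05
 -1.13465189e+00  1.06951603e+00] [0.40720958 0.2192294  0.40468543] [-3.14141989e+00 -1.47023343e-04  4.20156753e-01] 0.05285580383685585
```

View pics/w1.png

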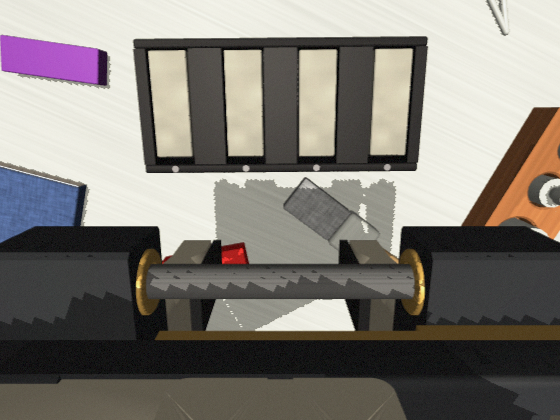

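View pics/s1.png

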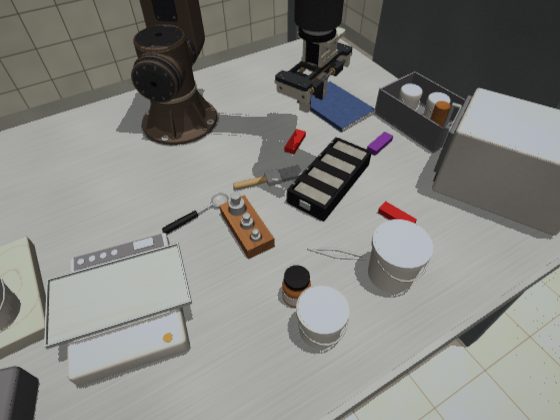

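The wrist view shows the case square in the picture, with four grey bars at u≈170, 243, 318 and 393, v≈103. The press marks are at (176,169), (246,168), (316,167) and (388,166). Measuring these from this view and from the top view.

```bash
cat >> h.py <<'E'
def tri(p1,uv1,p2,uv2):
    e1,d1=ray(p1,*uv1); e2,d2=ray(p2,*uv2); d1/=np.linalg.norm(d1); d2/=np.linalg.norm(d2)
    A=np.stack([d1,-d2],1); t=np.linalg.lstsq(A,e2-e1,rcond=None)[0]; a=e1+t[0]*d1;b=e2+t[1]*d2; return (a+b)/2,np.linalg.norm(a-b)
def comps(m,amin):
    n,l,st,ce=cv2.connectedComponentsWithStats(m.astype(np.uint8)); return [(ce[i],st[i],l==i) for i in range(1,n) if st[i][4]>=amin]
E
python3 - <<'E'
from h import *
p,im,d=load('w1'); pt,it,dt=load('top0')
hsv=cv2.cvtColor(cv2.GaussianBlur(im,(3,3),0),cv2.COLOR_RGB2HSV)
m=np.zeros(im.shape[:2],bool); m[44:162,140:420]=True; m&=hsv[...,2]>120
ht=cv2.cvtColor(cv2.GaussianBlur(it,(3,3),0),cv2.COLOR_RGB2HSV); tc=[]
for a,b,c,e in [(150,220,182,262),(178,210,204,254),(200,200,228,246),(220,190,250,236)]:
    mt=np.zeros(it.shape[:2],bool); mt[b:e,a:c]=True; mt&=(ht[...,2]>85)&(ht[...,1]<90)
    tc.append([x[0] for x in comps(mt,300) ][-1])
cc=sorted(comps(m,800),key=lambda x:x[0][0]); P=cloud(p,d)
for (ce,st,l),t in zip(cc,tc):
    r,_=rect_world(p,l,.051)
    print('bar c',np.round(onplane(p,*ce,.051)[:2],4),'rect',np.round(r[0],1),np.round(r[1],1),round(r[2],2),'depth z',np.median(P[l][:,2]).round(4),'tri',np.round(tri(p,ce,pt,t),4))
# marks
m=np.zeros(im.shape[:2],bool); m[160:175,140:420]=True; m&=hsv[...,2]>100
for ce,st,l in comps(m,8)[:10]: print('mark',ce.round(1),st[4],np.round(onplane(p,*ce,.051),4))
# dark case
m=np.zeros(im.shape[:2],bool); m[20:176,125:440]=True; m&=hsv[...,2]<100
m=cv2.morphologyEx(m.astype(np.uint8),cv2.MORPH_OPEN,np.ones((3,3))); r,c=rect_world(p,m,.051); print(r)
# orange/steel heights
for u,v in [(545,190)]: print(np.round(P[v,u],4))
E
```

```text
Traceback (most recent call last):
ValueError: setting an array element with a sequence. The requested array has an inhomogeneous shape after 1 dimensions. The detected shape was (2,) + inhomogeneous part.
```

```bash
python3 - <<'E'
from h import *
p,im,d=load('w1'); pt,it,dt=load('top0')
hsv=cv2.cvtColor(cv2.GaussianBlur(im,(3,3),0),cv2.COLOR_RGB2HSV)
m=np.zeros(im.shape[:2],bool); m[44:162,140:420]=True; m&=hsv[...,2]>120
ht=cv2.cvtColor(cv2.GaussianBlur(it,(3,3),0),cv2.COLOR_RGB2HSV); tc=[]
for a,b,c,e in [(150,220,182,262),(178,210,204,254),(200,200,228,246),(220,190,250,236)]:
    mt=np.zeros(it.shape[:2],bool); mt[b:e,a:c]=True; mt&=(ht[...,2]>85)&(ht[...,1]<90)
    tc.append([x[0] for x in comps(mt,300) ][-1])
cc=sorted(comps(m,800),key=lambda x:x[0][0]); P=cloud(p,d)
for (ce,st,l),t in zip(cc,tc):
    r,_=rect_world(p,l,.051)
    T,g=tri(p,ce,pt,t)
    print('bar c',np.round(onplane(p,*ce,.051)[:2],4),'rect',np.round(r[0],1),np.round(r[1],1),round(r[2],2),'depth z',np.median(P[l][:,2]).round(4),'tri',T.round(4),g.round(4))
m=np.zeros(im.shape[:2],bool); m[160:175,140:420]=True; m&=hsv[...,2]>100
for ce,st,l in comps(m,8)[:10]: print('mark',ce.round(1),st[4],np.round(onplane(p,*ce,.051),4))
m=np.zeros(im.shape[:2],bool); m[20:176,125:440]=True; m&=hsv[...,2]<100
m=cv2.morphologyEx(m.astype(np.uint8),cv2.MORPH_OPEN,np.ones((3,3))); r,c=rect_world(p,m,.051); print(r)
for u,v in [(545,190)]: print(np.round(P[v,u],4))
E
```

```text
bar c [0.4352 0.3354] rect [433.3 334.4] [89.  31.7] 24.67 depth z 0.0506 tri [0.4342 0.3379 0.0415] 0.0
bar c [0.4615 0.2774] rect [459.8 276.5] [88.3 31.6] 24.55 depth z 0.0506 tri [0.461  0.2786 0.0431] 0.0012
bar c [0.4876 0.2194] rect [485.8 218.3] [88.4 31.3] 24.73 depth z 0.0506 tri [0.4872 0.2195 0.0503] 0.0009
bar c [0.5144 0.1614] rect [512.6 160.5] [88.3 31.7] 24.67 depth z 0.0506 tri [0.5136 0.1616 0.0516] 0.0014
mark [287.  171.5] 1197 [0.4214 0.2178 0.051 ]
((470.52349853515625, 246.26351928710938), (112.36495208740234, 246.26589965820312), 24.57464599609375)
[ 0.5033 -0.0101  0.0461]
```

{"method": "arm_command", "body": {
  "targets": [
    [[0, 0, -0.07], [-1, -40, 0], 0.3],
    [[0, 0, -0.07], [-1, -40, 0], 0.3],
    [[0, 0, -0.07], [-1, -40, 0], 0.3],
    [[0, 0, -0.07], [-1, -40, 0], 0.3],
    [[0, 0, -0.07], [-1, -40, 0], 0.3],
    [[0, 0, -0.07], [-2, -37, 0], 0.3],
    [[0, 0, 0], [0, 0, 0], 0.3],
    [[0, 0, 0], [0, 0, 0], 0.3]
  ]
}}

```text
t: 2.35
eef_pos: [0.4004, -0.0181, 0.4047]
ee_rot: [-3.141, -0.0, -0.0]
force: [-0.4, 0.1, -0.9]
width: 0.0619
```

```bash
python3 - <<'E'
from h import *
s=get_state(); print(s['t'],s['q'],s['eef_pos'],s['ee_rot'],s['width'])
grab('w2','wrist')
E
```

```text
2.35 [ 4.53733026e-01 -1.17030472e-01 -5.43217032e-01 -6.56993682e-05
 -1.14438564e+00  1.11675321e+00] [ 0.40038159 -0.01812518  0.4046795 ] [-3.14144059e+00 -1.75178629e-04 -3.37276145e-04] 0.06188992224437995
```

View pics/w2.png

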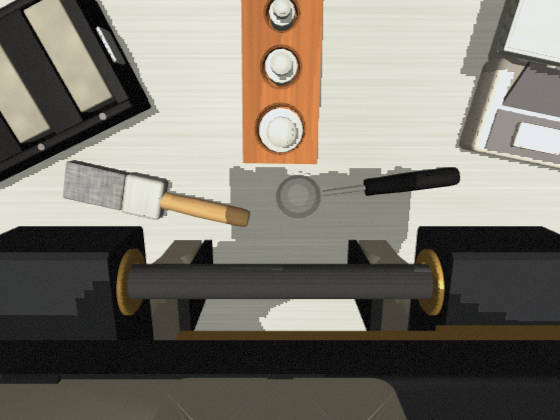

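The wrist view shows the block upright, with the large weight at (281,130), its knob near (283,132), and 200 g and 100 g above it. I'll measure it.

```bash
python3 - <<'E'
from h import *
p,im,d=load('w2'); pt,it,dt=load('top0')
P=cloud(p,d); sub=np.zeros(d.shape,bool); sub[100:160,250:312]=True
k=sub&(P[...,2]>0.078)&(P[...,2]<.1); print('knob pts',k.sum(),'z',np.percentile(P[k][:,2],[10,50,90]).round(4))
r=cv2.minEnclosingCircle((P[k][:,:2]*1000).astype(np.float32)); print('knob circ',r, P[k][:,:2].mean(0))
b=sub&(P[...,2]>.05)&(P[...,2]<.064); print('body top',b.sum(),np.median(P[b][:,2]),cv2.minEnclosingCircle((P[b][:,:2]*1000).astype(np.float32)))
g=cv2.resize(im[90:170,235:330],None,fx=6,fy=6,interpolation=cv2.INTER_CUBIC); save('w2z',g)
# block rect
hsv=cv2.cvtColor(cv2.GaussianBlur(im,(3,3),0),cv2.COLOR_RGB2HSV)
m=np.zeros(im.shape[:2],bool); m[0:170,232:332]=True; m&=(hsv[...,0]<20)&(hsv[...,1]>110)
ys,xs=np.where(m); 
W=np.array([onplane(p,u,v,.036)[:2] for u,v in zip(xs,ys)]); 
print('block bottom x',np.percentile(W[:,0],.3),'y',W[:,1].min(),W[:,1].max(), 'z',np.median(P[m][:,2]))
# knob tri with top : brightest highest
Pt=cloud(pt,dt); kt=np.zeros(dt.shape,bool); kt[228:248,292:313]=True; kt&=(Pt[...,2]>.072)
vt,ut=np.where(kt); vw,uw=np.where(k); a=(uw.mean(),vw.mean()); bb=(ut.mean(),vt.mean()); print(a,bb,kt.sum()); T,gp=tri(p,a,pt,bb); print('tri',T,gp)
E
```

```text
knob pts 700 z [0.0842 0.0853 0.0864]
knob circ ((450.4429931640625, -19.01812171936035), 11.848226547241211) [ 0.45056102 -0.01897871]
body top 792 0.057903329361229466 ((450.3496398925781, -18.9421329498291), 18.92719268798828)
block bottom x 0.4186597536092315 y -0.05488430165669267 0.01609025353912819 z 0.0355015082364723
(np.float64(280.24), np.float64(131.51142857142858)) (np.float64(301.84507042253523), np.float64(236.19718309859155)) 71
tri [ 0.45046386 -0.01850321  0.07979324] 0.0010312657080541246
```

View pics/w2z.png

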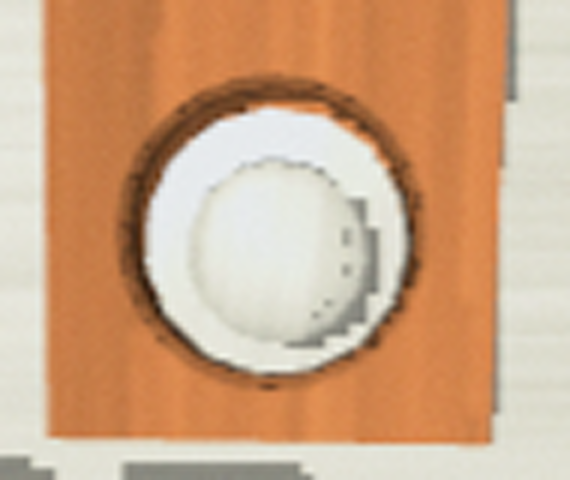

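{"method": "arm_command", "body": {
  "targets": [
    [[0, 0, 0], [25, -1, -35], 0.3],
    [[0, 0, 0], [25, 0, -35], 0.3],
    [[0, 0, 0], [0, 0, -40], 0.3],
    [[0, 0, 0], [0, 0, -25], 0.3],
    [[0, 0, 0], [0, 0, -15], 0.3],
    [[0, 0, 0], [0, 0, -10], 0.3],
    [[0, 0, 0], [0, 0, -6], 0.3],
    [[0, 0, 0], [0, 0, 0], 0.3]
  ]
}}

```text
t: 3.2
eef_pos: [0.4504, -0.0184, 0.2384]
ee_rot: [3.141, 0.001, 0.002]
force: [0.5, -0.3, -0.3]
width: 0.0613
```

```bash
python3 - <<'E'
from h import *
grab('w3','wrist')
E
```

```text
(no output)
```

View pics/w3.png

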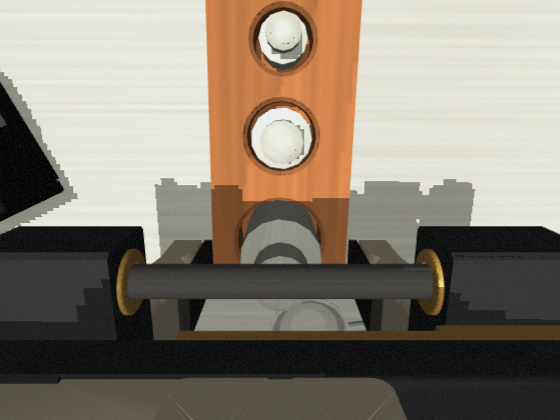

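The large weight sits centred between the fingers at (281,240), so I'll close on the knob.

{"method": "arm_command", "body": {
  "targets": [
    [[0, 0, 0], [0, 0, 0], 1],
    [[0, 0, 0], [0, 0, 0], 1],
    [[0, 0, 0], [0, 0, 0], 1],
    [[0, 0, 0], [0, 0, 0], 1],
    [[0, 0, 0], [0, 0, 0], 1],
    [[0, 0, 0], [0, 0, 0], 1],
    [[0, 0, 0], [0, 0, 0], 1],
    [[0, 0, 0], [0, 0, 0], 1]
  ],
  "squeeze": 50
}}

```text
t: 4.05
eef_pos: [0.4504, -0.019, 0.2388]
ee_rot: [-3.141, -0.0, 0.0]
force: [-0.6, 1.6, 3.1]
width: 0.0226
```

{"method": "arm_command", "body": {
  "targets": [
    [[0, 0, 0], [0, 0, 5], 1],
    [[0, 0, 0], [0, 0, 5], 1],
    [[0, 0, 0], [0, 0, 10], 1],
    [[0, 0, 0], [0, 0, 10], 1],
    [[0, 0, 0], [0, 0, 0], 1]
  ]
}}

```text
t: 4.55
eef_pos: [0.4509, -0.019, 0.2704]
ee_rot: [-3.141, -0.003, 0.0]
force: [0.7, -0.0, -4.8]
width: 0.0226
```

{"method": "arm_command", "body": {
  "targets": [
    [[0, 0, 0], [0, 0, 30], 1],
    [[0, 0, 0], [5, -15, 30], 1],
    [[0, 0, 0], [10, -30, 5], 1],
    [[0, 0, -0.03], [10, -30, 0], 1],
    [[0, 0, -0.03], [10, -30, 0], 1],
    [[0, 0, -0.03], [10, -30, 0], 1],
    [[0, 0, -0.03], [10, -30, 0], 1],
    [[0, 0, -0.03], [0, 0, 0], 1]
  ]
}}

```text
t: 5.35
eef_pos: [0.5061, -0.1868, 0.3332]
ee_rot: [3.141, 0.0, -0.154]
force: [-1.0, 0.5, -5.4]
width: 0.0226
```

```bash
python3 - <<'E'
from h import *
grab('w4','wrist')
E
```

```text
(no output)
```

View pics/w4.png

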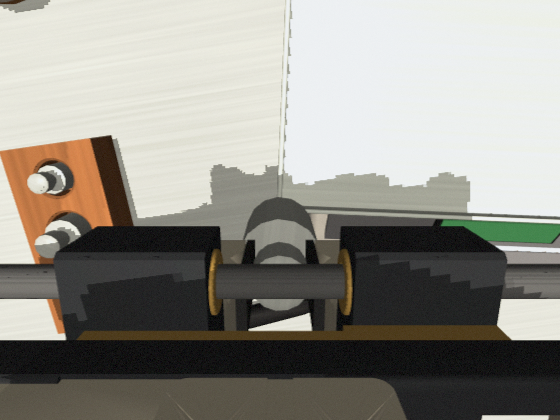

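```bash
python3 - <<'E'
from h import *
p,im,d=load('w4'); P=cloud(p,d)
for u,v in [(400,100),(500,60),(350,150),(450,200),(545,30),(288,60),(284,150),(400,211),(470,212),(340,209)]: print(u,v,P[v,u].round(4))
E
```

```text
400 100 [ 0.5666 -0.2707  0.0794]
500 60 [ 0.5804 -0.3309  0.0796]
350 150 [ 0.541  -0.2377  0.0783]
450 200 [ 0.499  -0.2984  0.0792]
545 30 [ 0.5929 -0.3566  0.08  ]
288 60 [ 0.5993 -0.2067  0.0814]
284 150 [ 0.5475 -0.1965  0.0798]
400 211 [ 0.4984 -0.264   0.0849]
470 212 [ 0.489  -0.3108  0.0797]
340 209 [ 0.5059 -0.2261  0.086 ]
```

{"method": "arm_command", "body": {
  "targets": [
    [[0, 0, -0.02], [15, -35, 0], 1],
    [[0, 0, -0.02], [15, -35, 0], 1],
    [[0, 0, 0], [10, -35, 0], 1],
    [[0, 0, 0], [9, -35, 0], 1],
    [[0, 0, 0], [0, 0, 0], 1],
    [[0, 0, 0], [0, 0, 0], 1]
  ]
}}

```text
t: 6.0
eef_pos: [0.5539, -0.3245, 0.3326]
ee_rot: [-3.141, 0.002, -0.191]
force: [0.4, 0.0, -5.8]
width: 0.0225
```

```bash
python3 - <<'E'
from h import *
s=get_state(); print(s['q'],s['eef_pos'],s['force'])
grab('w5','wrist'); grab('t5','top')
E
```

```text
[-2.26624490e-01  3.57250495e-01 -1.61244741e-01 -5.85126849e-04
 -1.05403930e+00  1.60682634e+00] [ 0.55390566 -0.32445119  0.33262998] [ 0.38965581  0.03994602 -5.79929246]
```

View pics/w5.png

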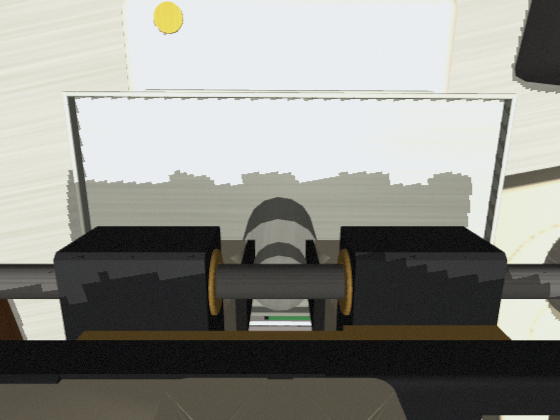

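The wrist view is centred on the tray. The rim's rear corners are at (66,94) and (515,97), and the weight hangs in the middle. I'll compute the tray pose.

```bash
python3 - <<'E'
from h import *
p,im,d=load('w5'); P=cloud(p,d)
a=onplane(p,67,93.5,.088)[:2]; b=onplane(p,515,95.5,.088)[:2]; print(a,b,np.linalg.norm(a-b)); v=(a-b)/np.linalg.norm(a-b); yaw=np.arctan2(-v[0],v[1]); x=np.array([np.cos(yaw),np.sin(yaw)]); print('yaw',yaw,'centre',(a+b)/2-x*.073)
for u,v in [(200,140),(420,140),(290,130),(280,93)]: print(P[v,u].round(4))
# key from w2/ top
E
```

```text
[ 0.65159787 -0.21758013] [ 0.60117288 -0.47323117] 0.26057654414105913
yaw -0.19474172562184924 centre [ 0.55476524 -0.33127919]
[ 0.6107 -0.285   0.079 ]
[ 0.5848 -0.4193  0.0799]
[ 0.6061 -0.3412  0.0797]
[ 0.6284 -0.3392  0.0878]
```

{"method": "arm_command", "body": {
  "targets": [
    [[0, 0, 0], [1, -6, -10], 1],
    [[0, 0, 0], [0, 0, -8], 1],
    [[0, 0, 0], [0, 0, -4], 1],
    [[0, 0, 0], [0, 0, -2], 1],
    [[0, 0, 0], [0, 0, 0], 1]
  ]
}}

```text
t: 6.6
eef_pos: [0.5552, -0.3299, 0.3092]
ee_rot: [-3.142, 0.001, -0.19]
force: [-0.1, -0.9, -4.6]
width: 0.0223
```

{"method": "arm_command", "body": {
  "targets": [
    [[0, 0, 0], [0, 0, -1], 1],
    [[0, 0, 0], [0, 0, 0], 1]
  ]
}}

```text
t: 6.8
eef_pos: [0.5553, -0.3301, 0.3089]
ee_rot: [3.142, -0.0, -0.19]
force: [-0.2, -0.3, -4.6]
width: 0.0225
```

{"method": "arm_command", "body": {
  "targets": [
    [[0, 0, 0], [0, 0, -1], 1],
    [[0, 0, 0], [0, 0, 0], 1]
  ]
}}

```text
t: 7.0
eef_pos: [0.5552, -0.3301, 0.3077]
ee_rot: [-3.142, -0.0, -0.19]
force: [-0.2, -0.5, -5.1]
width: 0.0228
```

{"method": "arm_command", "body": {
  "targets": [
    [[0, 0, 0], [0, 0, -1], 1],
    [[0, 0, 0], [0, 0, 0], 1]
  ]
}}

```text
t: 7.2
eef_pos: [0.5554, -0.3302, 0.3071]
ee_rot: [3.141, -0.001, -0.19]
force: [-1.0, -0.4, -2.9]
width: 0.0236
```

Contact has begun: the downward load fell to 2.9 N. I'll release now.

{"method": "arm_command", "body": {
  "targets": [
    [[0, 0, 0], [0, 0, -1], 1],
    [[0, 0, 0], [0, 0, 0], 0.8],
    [[0, 0, 0], [0, 0, 0], 0.5],
    [[0, 0, 0], [0, 0, 0], 0.4],
    [[0, 0, 0], [0, 0, 0], 0.4],
    [[0, 0, 0], [0, 0, 0], 0.4]
  ]
}}

```text
t: 7.8
eef_pos: [0.5552, -0.3302, 0.3055]
ee_rot: [-3.142, 0.0, -0.19]
force: [0.7, 0.0, -0.0]
width: 0.0491
```

{"method": "arm_command", "body": {
  "targets": [
    [[0, 0, 0], [0, 0, 10], 0.4],
    [[0, 0, 0], [0, 0, 20], 0.4],
    [[0, 0, 0], [0, 0, 30], 0.4],
    [[0, 0, 0], [-20, 5, 30], 0.4],
    [[0, 0, 0], [-40, 20, 10], 0.7],
    [[0, 0, 0], [-40, 20, 0], 1],
    [[0, 0, 0], [-40, 20, 0], 1],
    [[0, 0, 0], [-20, 10, 0], 1]
  ]
}}

```text
t: 8.6
eef_pos: [0.3922, -0.2542, 0.4066]
ee_rot: [-3.141, -0.001, -0.19]
force: [0.2, -0.6, 0.7]
width: 0.026
```

```bash
python3 - <<'E'
from h import *
s=get_state(); print(s['t'],s['q'],s['eef_pos'],s['ee_rot'],s['force'])
grab('w6','wrist'); grab('s6','scene')
E
```

```text
8.6 [-1.52265648e-01  8.00108245e-03 -4.23107949e-01 -4.17705559e-04
 -1.13843267e+00  1.53327621e+00] [ 0.39220109 -0.25415297  0.4066386 ] [-3.14116637e+00 -1.23947118e-03 -1.89960815e-01] [ 0.23372875 -0.61193686  0.66597193]
```

View pics/w6.png

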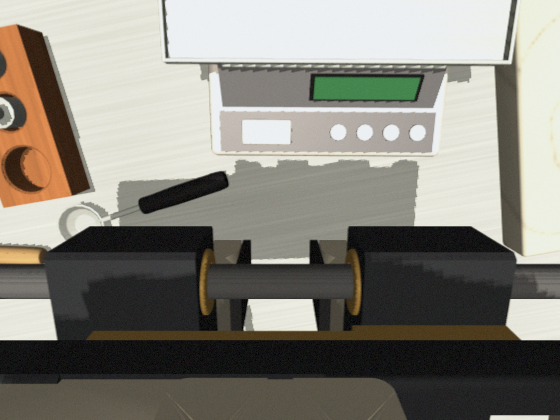

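View pics/s6.png

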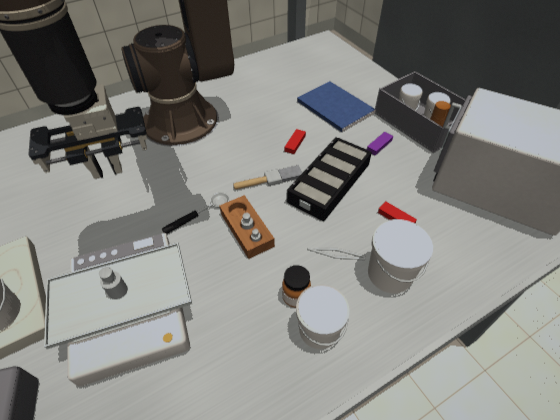

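The weight stands upright in the tray in the scene view at (111,281). In the wrist view the white print key is at (267,132) and the empty pocket at (28,170). I'll measure both.

```bash
python3 - <<'E'
from h import *
p,im,d=load('w6'); P=cloud(p,d); pt,it,dt=load('top0')
m=np.zeros(d.shape,bool); m[116:150,232:305]=True
g=cv2.cvtColor(im,cv2.COLOR_RGB2GRAY); hs=cv2.cvtColor(im,cv2.COLOR_RGB2HSV)
mm=m&(g>205)
c=max(comps(mm,50),key=lambda x:x[1][4]); print(c[0],c[1]); print('key',onplane(p,*c[0],.050),'depth',np.median(P[c[2]],0)); r,_=rect_world(p,c[2],.05); print(r)
mt=np.zeros(dt.shape,bool); mt[232:252,378:400]=True; gt=cv2.cvtColor(it,cv2.COLOR_RGB2GRAY); print(np.percentile(gt[mt],[10,50,90]))
ct=max(comps(mt&(gt>118),10),key=lambda x:x[1][4]); print(ct[0],ct[1],tri(p,c[0],pt,ct[0]))
# pocket
g2=np.zeros(d.shape,bool); g2[30:205,0:95]=True
f=g2&(P[...,2]>.008)&(P[...,2]<.018); print('floor pts',f.sum(),np.median(P[f][:,2]) if f.sum() else '')
cc=comps(f,30)
for x in cc: print(x[0],x[1][4],cv2.minEnclosingCircle((P[x[2]][:,:2]*1000).astype(np.float32)))
save('w6z',cv2.resize(im[120:210,0:100],None,fx=6,fy=6))
E
```

```text
[265.87650086 131.43996569] [ 242  120   49   24 1166]
key [ 0.44233421 -0.2514213   0.05      ] depth [ 0.44231924 -0.25150851  0.04954272]
((442.20452880859375, -251.41461181640625), (43.1474609375, 20.20102882385254), 79.13967895507812)
[ 81.  99. 127.]
[388.60638298 241.68085106] [382 238  15   9  94] (array([ 0.44234045, -0.25123313,  0.0472326 ]), np.float64(0.00029234975533208775))
floor pts 2061 0.011902327916358146
[ 57.507431   108.25053079] 942 ((495.6181640625, -53.78833770751953), 77.61407470703125)
[ 32.68118628 166.97312326] 1079 ((450.49444580078125, -13.199119567871094), 21.386680603027344)
```

View pics/w6z.png

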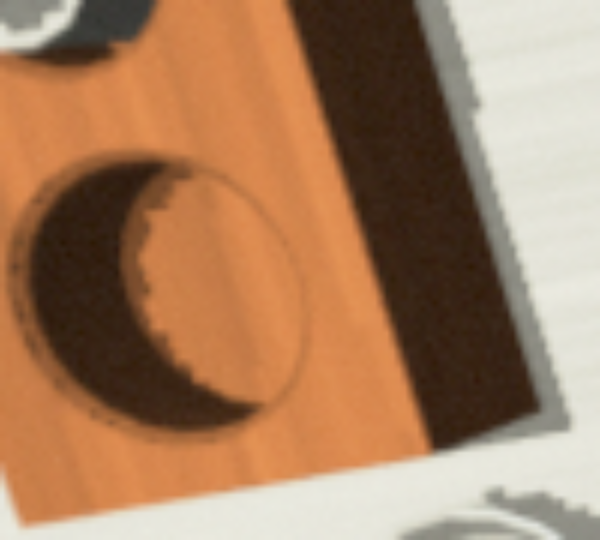

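{"method": "arm_command", "body": {
  "targets": [
    [[0, 0, 0], [25, 2, -40], 1],
    [[0, 0, 0], [25, 1, -40], 1],
    [[0, 0, 0], [0, 0, -40], 1],
    [[0, 0, 0], [0, 0, -30], 1],
    [[0, 0, 0], [0, 0, -14], 1],
    [[0, 0, 0], [0, 0, -6], 1],
    [[0, 0, 0], [0, 0, 0], 1]
  ]
}}

```text
t: 9.4
eef_pos: [0.4458, -0.2523, 0.2353]
ee_rot: [3.141, 0.001, -0.19]
force: [-0.9, -0.0, 0.2]
width: 0.0004
```

```bash
python3 - <<'E'
from h import *
s=get_state(); print(s['eef_pos'],s['ee_rot'],s['force'],s['width'])
grab('s7','scene')
p,im,d=load('w6')
# rim circle of pocket on plane z=.036
pts=[(1.5,168),(29,145.3),(51.3,170),(28,193),(43.5,152),(7,152)]
W=np.array([onplane(p,u,v,.036)[:2] for u,v in pts]);print(W.round(4))
A=np.c_[2*W,np.ones(len(W))]; s=np.linalg.lstsq(A,(W**2).sum(1),rcond=None)[0]; print(s[:2],np.sqrt(s[2]+s[0]**2+s[1]**2))
E
```

```text
[ 0.44575076 -0.25231365  0.23534559] [ 3.14136370e+00  9.71657782e-04 -1.89679819e-01] [-0.91334297 -0.01107461  0.15931425] 0.00037992068272911777
[[ 0.4556  0.0036]
 [ 0.4711 -0.0297]
 [ 0.4448 -0.0424]
 [ 0.4277 -0.0126]
 [ 0.4625 -0.0409]
 [ 0.469  -0.0071]]
[ 0.45000178 -0.01987613] 0.023576632685111305
```

View pics/s7.png

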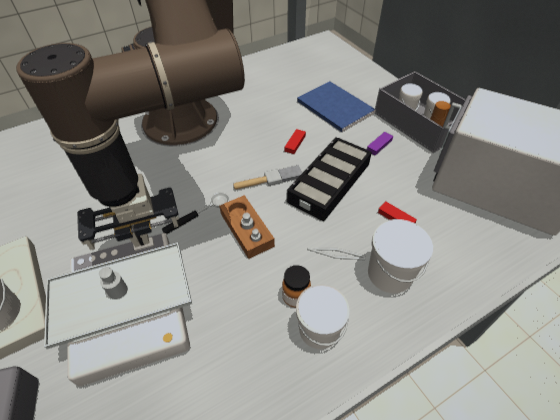

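{"method": "arm_command", "body": {
  "targets": [
    [[0, 0, 0], [-3, 1, -4], 1],
    [[0, 0, 0], [0, 0, -4], 1],
    [[0, 0, 0], [0, 0, -2], 1],
    [[0, 0, 0], [0, 0, 0], 1]
  ]
}}

```text
t: 9.85
eef_pos: [0.4424, -0.2511, 0.226]
ee_rot: [3.142, -0.001, -0.19]
force: [-0.1, 0.4, 3.0]
width: 0.0003
```

{"method": "arm_command", "body": {
  "targets": [
    [[0, 0, 0], [0, 0, -2], 1],
    [[0, 0, 0], [0, 0, 0], 1]
  ]
}}

```text
t: 10.05
eef_pos: [0.4425, -0.2511, 0.2243]
ee_rot: [3.141, -0.001, -0.189]
force: [-1.2, 2.3, 7.3]
width: 0.0005
```

Fully down at 7.3 N, against 4 N at the end of travel. I'll hold briefly, then raise.

{"method": "arm_command", "body": {
  "targets": [
    [[0, 0, 0], [0, 0, 0], 1],
    [[0, 0, 0], [0, 0, 0], 1],
    [[0, 0, 0], [0, 0, 20], 1],
    [[0, 0, 0], [0, 0, 40], 1],
    [[0, 0, 0], [0, 0, 40], 0.6],
    [[0, 0, 0], [0, 0, 40], 0.3],
    [[0, 0, 0], [10, -15, 30], 0.3],
    [[0, 0, 0], [30, -25, 0], 0.3]
  ]
}}

```text
t: 10.85
eef_pos: [0.4821, -0.2912, 0.3999]
ee_rot: [3.141, -0.009, -0.188]
force: [1.5, -0.4, 0.7]
width: 0.0268
```

{"method": "arm_command", "body": {
  "targets": [
    [[0, 0, 0], [5, -20, 0], 0.3],
    [[0, 0, 0], [0, -20, 0], 0.3],
    [[0, 0, 0], [0, 0, 0], 0.3],
    [[0, 0, 0], [0, 0, 0], 0.3]
  ]
}}

```text
t: 11.25
eef_pos: [0.487, -0.3314, 0.393]
ee_rot: [-3.141, 0.001, -0.191]
force: [-0.7, 0.1, -0.9]
width: 0.0581
```

```bash
python3 - <<'E'
from h import *
s=get_state(); print(s['eef_pos'],s['ee_rot'],s['force'],s['width'])
p,im,d=grab('w8','wrist'); P=cloud(p,d)
k=(P[...,2]>.14)&(P[...,2]<.165); k[230:]=False
print(k.sum(), P[k].mean(0), np.median(P[k][:,2]), cv2.minEnclosingCircle((P[k][:,:2]*1000).astype(np.float32)))
E
```

```text
[ 0.48701126 -0.33135848  0.393041  ] [-3.14130157e+00  1.02196589e-03 -1.90956131e-01] [-0.74057881  0.10501407 -0.9469667 ] 0.05813817002678441
1462 [ 0.54831516 -0.34296722  0.15244035] 0.15324309226139513 ((502.4952392578125, -415.19256591796875), 112.0009765625)
```

View pics/w8.png

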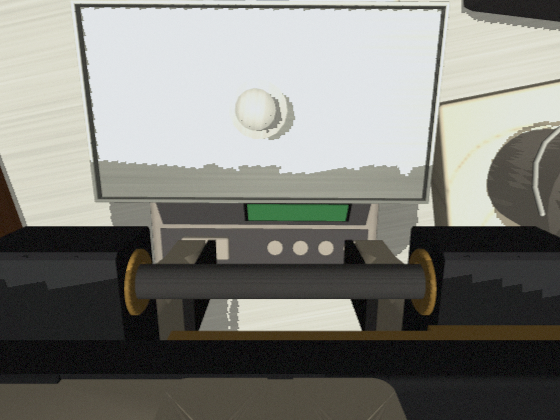

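The weight stands at (256,108), and the whole tray is visible with corners near (76,4), (447,4), (430,202) and (97,202).

```bash
python3 - <<'E'
from h import *
p,im,d=load('w8'); P=cloud(p,d)
k=np.zeros(d.shape,bool); k[80:135,230:285]=True
q=k&(P[...,2]>.146)&(P[...,2]<.165)
print(q.sum(), np.median(P[q][:,2]), cv2.minEnclosingCircle((P[q][:,:2]*1000).astype(np.float32)))
q=k&(P[...,2]>.115)&(P[...,2]<.135); print('body',np.median(P[q][:,2]), cv2.minEnclosingCircle((P[q][:,:2]*1000).astype(np.float32)))
W=np.array([onplane(p,u,v,.088)[:2] for u,v in [(76,4),(447,4),(430,202),(97,202)]]); print(W.round(4),W.mean(0),[np.linalg.norm(W[i]-W[(i+1)%4]).round(4) for i in range(4)]); v=W[0]-W[1]+W[3]-W[2]; print('yaw',np.arctan2(-v[0],v[1]))
E
```

```text
1358 0.15331490475552806 ((555.4566040039062, -330.0790710449219), 11.925196647644043)
body 0.12591054470440136 ((555.6173095703125, -330.07464599609375), 18.963321685791016)
[[ 0.6495 -0.2183]
 [ 0.6005 -0.4724]
 [ 0.4602 -0.4479]
 [ 0.5103 -0.1885]] [ 0.55514467 -0.33178111] [np.float64(0.2588), np.float64(0.1424), np.float64(0.2642), np.float64(0.1424)]
yaw -0.19053209838269347
```

{"method": "arm_command", "body": {
  "targets": [
    [[0, 0, 0], [35, 0, 0], 0.3],
    [[0, 0, 0], [33, 1, 0], 0.3],
    [[0, 0, 0], [0, 0, -30], 0.3],
    [[0, 0, 0], [0, 0, -30], 0.3],
    [[0, 0, 0], [0, 0, -18], 0.3],
    [[0, 0, 0], [0, 0, -8], 0.3],
    [[0, 0, 0], [0, 0, 0], 0.3]
  ]
}}

```text
t: 12.0
eef_pos: [0.5551, -0.3295, 0.3069]
ee_rot: [-3.141, 0.002, -0.189]
force: [0.0, 0.3, 1.3]
width: 0.0614
```

{"method": "arm_command", "body": {
  "targets": [
    [[0, 0, 0], [0, 0, 0], 1],
    [[0, 0, 0], [0, 0, 0], 1],
    [[0, 0, 0], [0, 0, 0], 1],
    [[0, 0, 0], [0, 0, 0], 1],
    [[0, 0, 0], [0, 0, 0], 1],
    [[0, 0, 0], [0, 0, 0], 1],
    [[0, 0, 0], [0, 0, 0], 1]
  ],
  "squeeze": 50
}}

```text
t: 12.7
eef_pos: [0.5553, -0.3301, 0.308]
ee_rot: [-3.142, -0.0, -0.19]
force: [-0.5, 2.0, 3.3]
width: 0.0225
```

{"method": "arm_command", "body": {
  "targets": [
    [[0, 0, 0], [0, 0, 8], 1],
    [[0, 0, 0], [0, 0, 10], 1],
    [[0, 0, 0], [0, 0, 10], 1],
    [[0, 0, 0.02], [-10, 30, 0], 1],
    [[0, 0, 0.03], [-10, 30, 0], 1],
    [[0, 0, 0.03], [-10, 30, 0], 1],
    [[0, 0, 0.03], [-10, 30, 0], 1],
    [[0, 0, 0.03], [-10, 30, 0], 1]
  ]
}}

```text
t: 13.5
eef_pos: [0.5047, -0.1791, 0.3364]
ee_rot: [-3.142, -0.001, -0.049]
force: [0.6, 0.6, -4.0]
width: 0.0222
```

{"method": "arm_command", "body": {
  "targets": [
    [[0, 0, 0.03], [-10, 30, 0], 1],
    [[0, 0, 0.02], [-10, 30, 0], 1],
    [[0, 0, 0], [-10, 30, 0], 1],
    [[0, 0, 0], [-10, 30, 0], 1],
    [[0, 0, 0], [-10, 25, 0], 1],
    [[0, 0, 0], [-5, 16, 0], 1],
    [[0, 0, 0], [0, 0, 0], 1],
    [[0, 0, 0], [0, 0, 0], 1]
  ]
}}

```text
t: 14.3
eef_pos: [0.4503, -0.0188, 0.3365]
ee_rot: [-3.141, -0.001, 0.002]
force: [0.7, -0.2, -3.7]
width: 0.0226
```

```bash
python3 - <<'E'
from h import *
s=get_state(); print(s['eef_pos'],s['ee_rot'],s['force'],s['width'])
p,im,d=grab('w9','wrist'); grab('s9','scene')
E
```

```text
[ 0.45030408 -0.01884472  0.33646892] [-3.14122193e+00 -1.28280534e-03  1.55423985e-03] [ 0.7036995  -0.1557217  -3.72333751] 0.022633281089014474
```

View pics/w9.png

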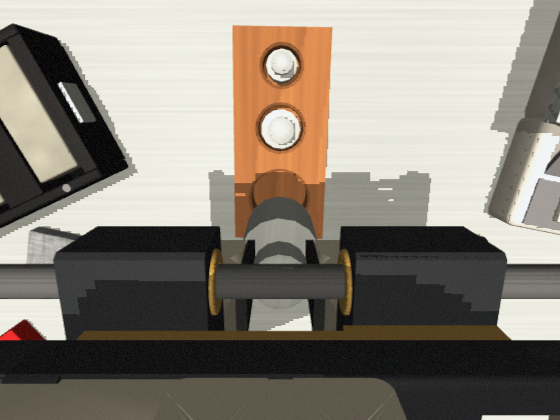

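View pics/s9.png

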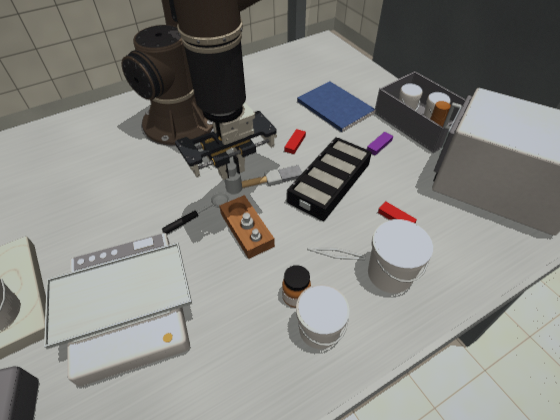

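The weight hangs upright, over the pocket in the wrist view (arc at about (280,190)). I'll lower it.

{"method": "arm_command", "body": {
  "targets": [
    [[0, 0, 0], [0, 0, -30], 1],
    [[0, 0, 0], [0, 0, -25], 1],
    [[0, 0, 0], [0, 0, -8], 1],
    [[0, 0, 0], [0, 0, -5], 1],
    [[0, 0, 0], [0, 0, -5], 1],
    [[0, 0, 0], [0, 0, 0], 1]
  ]
}}

```text
t: 15.0
eef_pos: [0.4506, -0.0192, 0.2629]
ee_rot: [-3.142, -0.0, -0.0]
force: [-0.3, 0.2, -4.3]
width: 0.0227
```

{"method": "arm_command", "body": {
  "targets": [
    [[0, 0, 0], [0, 0, -5], 1],
    [[0, 0, 0], [0, 0, -5], 1],
    [[0, 0, 0], [0, 0, -4], 1],
    [[0, 0, 0], [0, 0, -3], 1],
    [[0, 0, 0], [0, 0, -2], 1],
    [[0, 0, 0], [0, 0, 0], 1]
  ]
}}

```text
t: 15.6
eef_pos: [0.4502, -0.0191, 0.2434]
ee_rot: [3.141, 0.001, 0.0]
force: [-0.3, -0.3, -5.4]
width: 0.0225
```

{"method": "arm_command", "body": {
  "targets": [
    [[0, 0, 0], [0, 0, -2], 1],
    [[0, 0, 0], [0, 0, 0], 1]
  ]
}}

```text
t: 15.8
eef_pos: [0.4502, -0.0191, 0.2415]
ee_rot: [3.142, 0.0, 0.0]
force: [0.1, 0.2, -4.1]
width: 0.0226
```

{"method": "arm_command", "body": {
  "targets": [
    [[0, 0, 0], [0, 0, -1], 1],
    [[0, 0, 0], [0, 0, 0], 1]
  ]
}}

```text
t: 16.0
eef_pos: [0.4502, -0.0191, 0.2406]
ee_rot: [3.142, 0.0, 0.0]
force: [-0.2, 0.6, -4.6]
width: 0.0227
```

{"method": "arm_command", "body": {
  "targets": [
    [[0, 0, 0], [0, 0, -1], 1],
    [[0, 0, 0], [0, 0, 0], 1]
  ]
}}

```text
t: 16.2
eef_pos: [0.4504, -0.0191, 0.2399]
ee_rot: [-3.142, -0.0, 0.0]
force: [-0.3, 0.7, 0.1]
width: 0.0224
```

Touched down (load gone). Releasing and backing off to look.

{"method": "arm_command", "body": {
  "targets": [
    [[0, 0, 0], [0, 0, 0], 0.8],
    [[0, 0, 0], [0, 0, 0], 0.5],
    [[0, 0, 0], [0, 0, 0], 0.4],
    [[0, 0, 0], [0, 0, 0], 0.4],
    [[0, 0, 0], [0, 0, 0], 0.4],
    [[0, 0, 0], [0, 0, 15], 0.4],
    [[0, 0, 0], [0, 0, 40], 0.4],
    [[0, 0, 0], [0, 0, 40], 0.4]
  ]
}}

```text
t: 17.0
eef_pos: [0.45, -0.0193, 0.3353]
ee_rot: [3.141, 0.002, 0.0]
force: [1.3, 0.5, -1.2]
width: 0.0529
```

{"method": "arm_command", "body": {
  "targets": [
    [[0, 0, 0], [-20, 10, 35], 0.7],
    [[0, 0, 0], [-20, 10, 30], 1],
    [[0, 0, 0], [0, 0, 0], 1],
    [[0, 0, 0], [0, 0, 0], 1]
  ]
}}

```text
t: 17.4
eef_pos: [0.4099, 0.001, 0.4004]
ee_rot: [-3.14, -0.002, 0.001]
force: [0.7, 0.2, -0.9]
width: 0.0259
```

```bash
python3 - <<'E'
from h import *
s=get_state(); print(s['eef_pos'],s['ee_rot'],s['force'],s['width'])
p,im,d=grab('w10','wrist'); P=cloud(p,d)
k=np.zeros(d.shape,bool); k[60:215,200:400]=True
for lo,hi in ((.078,.1),(.05,.064)):
    for c in comps(k&(P[...,2]>lo)&(P[...,2]<hi),150): print(c[0].round(),np.median(P[c[2]][:,2]).round(4),cv2.minEnclosingCircle((P[c[2]][:,:2]*1000).astype(np.float32)))
E
```

```text
[0.40992823 0.00103266 0.40042912] [-3.14017075e+00 -2.38811420e-03  1.21850008e-03] [ 0.68415259  0.21633185 -0.91289617] 0.025928944308642673
[305. 145.] 0.0853 ((450.58416748046875, -19.28282356262207), 11.909968376159668)
[301. 139.] 0.058 ((450.5197448730469, -19.220483779907227), 18.95854949951172)
```

View pics/w10.png

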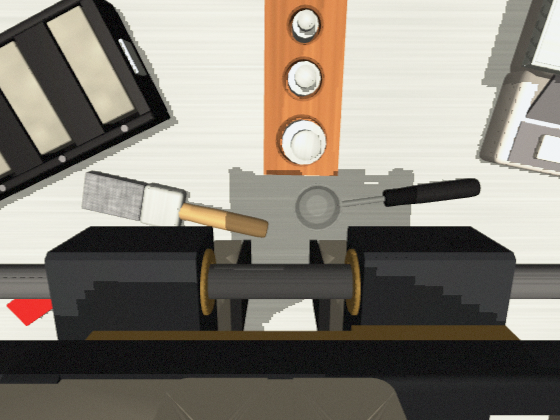

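The weight is back in its pocket: measured at (0.4506,-0.0193) with the top at 0.0853. Now I'll go over the press point of bar1 with fingers closed, and check the fingertips' size with the scene depth.

{"method": "arm_command", "body": {
  "targets": [
    [[0, 0, 0.06], [10, 20, 0], 1],
    [[0, 0, 0.06], [10, 20, 0], 1],
    [[0, 0, 0.06], [10, 20, 0], 1],
    [[0, 0, 0.06], [10, 20, 0], 1],
    [[0, 0, 0.06], [10, 20, -20], 1],
    [[0, 0, 0.06], [10, 20, -30], 1],
    [[0, 0, 0.069], [14, 26, -40], 1],
    [[0, 0, 0], [0, 0, 0], 1]
  ]
}}

```text
t: 18.25
eef_pos: [0.4843, 0.1478, 0.3024]
ee_rot: [3.14, 0.012, 0.431]
force: [-0.7, -0.7, -1.4]
width: 0.0008
```

```bash
python3 - <<'E'
from h import *
s=get_state(); print(s['eef_pos'],s['ee_rot'],s['force'],s['width'])
p,im,d=grab('s11','scene'); P=cloud(p,d); grab('w11','wrist')
s=get_state(); Rt=R.from_euler('xyz',s['ee_rot']).as_matrix(); Q=(P-s['eef_pos'])@Rt
for zl in range(100,185,6):
    m=(Q[...,2]>zl/1e3)&(Q[...,2]<(zl+6)/1e3)&(abs(Q[...,0])<.05)&(abs(Q[...,1])<.1)&(d>0)
    if m.sum()>5: print(zl,m.sum(),'x',np.percentile(Q[m][:,0],[3,97]).round(4),'y',np.percentile(Q[m][:,1],[3,97]).round(4))
u,v=proj(p,s['eef_pos']+Rt@np.array([0,0,.17])).astype(int); print(u,v)
save('s11z',cv2.resize(im[max(v-90,0):v+60,max(u-100,0):u+100],None,fx=4,fy=4,interpolation=cv2.INTER_CUBIC))
E
```

```text
[0.48430493 0.14783465 0.30239283] [3.13965804 0.01151089 0.43125746] [-0.69280642 -0.71927635 -1.37756782] 0.0007812497711898487
100 214 x [-0.0287  0.0396] y [-0.0807  0.0899]
106 136 x [-0.0317  0.0396] y [-0.0808  0.0898]
112 102 x [-0.0327  0.0389] y [-0.0814  0.0899]
148 6 x [0.0082 0.012 ] y [0.0088 0.0182]
154 13 x [0.0063 0.0117] y [-0.001   0.0187]
160 16 x [0.0029 0.0115] y [-0.0085  0.0174]
166 23 x [0.0016 0.0119] y [-0.0125  0.0175]
172 18 x [0.0015 0.0113] y [-0.0142  0.0175]
178 10 x [0.0031 0.0108] y [-0.0131  0.0166]
302 161
```

View pics/s11z.png

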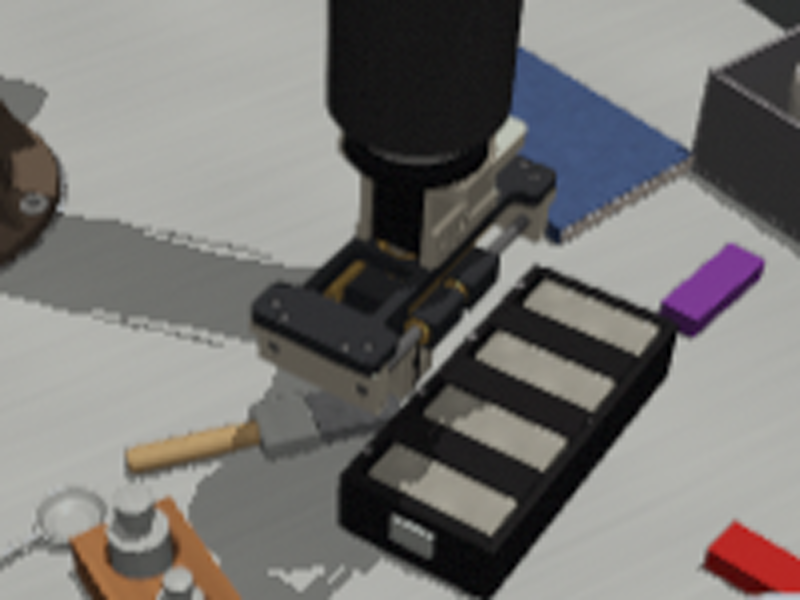

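View pics/w11.png

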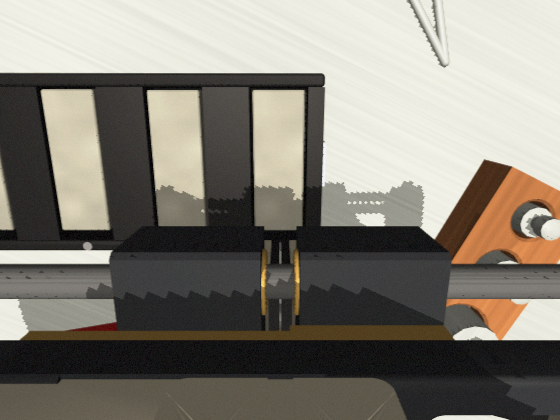

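Closed fingertips measure about ±17 mm along the jaw axis and 19 mm across. With the jaws along the case's x they fit the 36 mm well with good margin, so I'll turn by -90° and then press.

{"method": "arm_command", "body": {
  "targets": [
    [[0, 0, -0.143], [0, 0, 0], 1],
    [[0, 0, -0.143], [0, 0, 0], 1],
    [[0, 0, -0.143], [0, 0, 0], 1],
    [[0, 0, -0.143], [0, 0, 0], 1],
    [[0, 0, -0.143], [0, 0, 0], 1],
    [[0, 0, -0.143], [0, 0, 0], 1],
    [[0, 0, -0.143], [0, 0, 0], 1],
    [[0, 0, -0.143], [0, 0, 0], 1]
  ]
}}

```text
t: 19.15
eef_pos: [0.4843, 0.1461, 0.3109]
ee_rot: [-3.14, -0.001, -0.722]
force: [-0.1, -0.8, 0.2]
width: 0.0005
```

{"method": "arm_command", "body": {
  "targets": [
    [[0, 0, -0.143], [0, 0, 0], 1],
    [[0, 0, -0.143], [0, 0, 0], 1],
    [[0, 0, -0.141], [0, 0, 0], 1],
    [[0, 0, 0], [0, 0, 0], 1],
    [[0, 0, 0], [0, 0, 0], 1]
  ]
}}

```text
t: 19.65
eef_pos: [0.4843, 0.1464, 0.3104]
ee_rot: [-3.14, 0.0, -1.139]
force: [-0.8, 0.1, 0.4]
width: 0.0006
```

```bash
cat > case.py <<'E'
from h import *
C=np.array([.4706,.2463]); th=.430; ex=np.array([np.cos(th),np.sin(th)]); ey=np.array([-np.sin(th),np.cos(th)])
Y=[None,-.096,-.032,.032,.096]
def pt(i,x): return C+x*ex+Y[i]*ey
T=np.array([.555,-.3315]); tth=-.192; tx=np.array([np.cos(tth),np.sin(tth)]); ty=np.array([-np.sin(tth),np.cos(tth)])
E
python3 - <<'E'
from case import *
s=get_state(); print(s['q'],s['eef_pos'],s['ee_rot'],s['force'],s['width'])
for i in (1,2,3,4): print(i,pt(i,-.028).round(4),((pt(i,-.028)-s['eef_pos'][:2])*1e3).round(1))
E
```

```text
[ 6.82323608e-01  1.66544568e-01 -4.86587436e-01  1.87909421e-04
 -9.16391888e-01 -2.50203255e-01] [0.48433494 0.14635935 0.31044479] [-3.14032290e+00  1.70465950e-04 -1.13856158e+00] [-0.84581477  0.07737018  0.36561427] 0.0005518271206874682
1 [0.4852 0.1474] [0.8 1. ]
2 [0.4585 0.2055] [-25.8  59.2]
3 [0.4318 0.2637] [-52.5 117.4]
4 [0.4051 0.3219] [-79.2 175.5]
```

{"method": "arm_command", "body": {
  "targets": [
    [[0, 0, 0], [1, 1, -30], 1],
    [[0, 0, 0], [0, 0, -30], 1],
    [[0, 0, 0], [0, 0, -12], 1],
    [[0, 0, 0], [0, 0, -5], 1],
    [[0, 0, 0], [0, 0, 0], 1]
  ]
}}

```text
t: 20.15
eef_pos: [0.4855, 0.1479, 0.2328]
ee_rot: [3.141, -0.0, -1.141]
force: [-0.2, -0.0, -0.4]
width: 0.0002
```

{"method": "arm_command", "body": {
  "targets": [
    [[0, 0, 0], [0, 0, -2], 1],
    [[0, 0, 0], [0, 0, -2], 1],
    [[0, 0, 0], [0, 0, 0], 1]
  ]
}}

```text
t: 20.45
eef_pos: [0.4853, 0.148, 0.2291]
ee_rot: [-3.141, 0.0, -1.142]
force: [0.3, -0.3, 0.2]
width: 0.0005
```

{"method": "arm_command", "body": {
  "targets": [
    [[0, 0, 0], [0, 0, -2], 1],
    [[0, 0, 0], [0, 0, -1], 1],
    [[0, 0, 0], [0, 0, 0], 1]
  ]
}}

```text
t: 20.75
eef_pos: [0.4842, 0.1472, 0.2254]
ee_rot: [3.139, -0.0, -1.142]
force: [-5.8, -1.2, 5.4]
width: 0.0004
```

```bash
python3 - <<'E'
from h import *
s=get_state(); print(s['eef_pos'],s['force'])
p,im,d=grab('s12','scene')
save('s12z',cv2.resize(im[100:240,240:420],None,fx=4,fy=4,interpolation=cv2.INTER_CUBIC))
E
```

```text
[0.48423931 0.14721857 0.22535946] [-5.76764752 -1.1915607   5.41623793]
```

View pics/s12z.png

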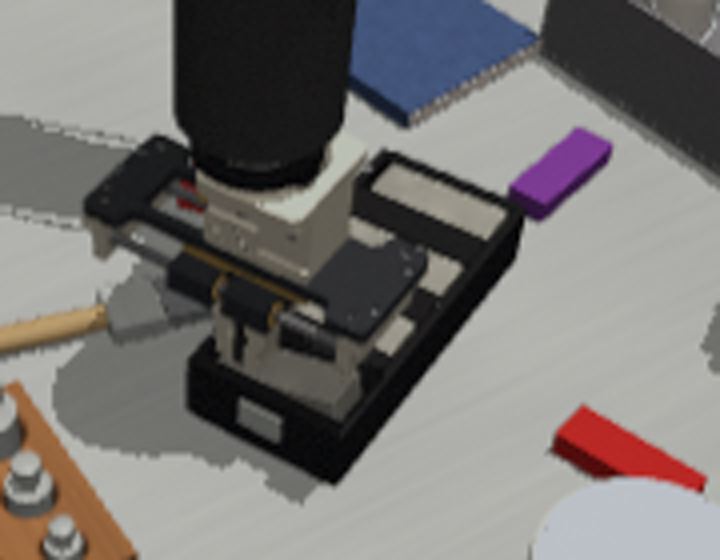

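Bar1's rear end has risen under the gripper, at about (300,390) in the zoomed picture. I'll raise and check that it stays.

{"method": "arm_command", "body": {
  "targets": [
    [[0, 0, 0], [0, 0, -1], 1],
    [[0, 0, 0], [0, 0, 0], 1],
    [[0, 0, 0], [0, 0, 15], 1],
    [[0, 0, 0], [0, 0, 30], 1],
    [[0, 0, 0], [-25, 60, 0], 1],
    [[0, 0, 0], [0, 0, 0], 1]
  ]
}}

```text
t: 21.4
eef_pos: [0.4657, 0.1973, 0.271]
ee_rot: [-3.138, 0.001, -1.139]
force: [-0.4, 0.1, -0.1]
width: 0.0007
```

```bash
python3 - <<'E'
from case import *
s=get_state(); print(s['eef_pos'],s['force'],((pt(2,-.028)-s['eef_pos'][:2])*1e3).round(1))
p,im,d=grab('s13','scene')
save('s13z',cv2.resize(im[100:240,240:420],None,fx=4,fy=4,interpolation=cv2.INTER_CUBIC))
E
```

```text
[0.46572149 0.1972806  0.27097625] [-0.42983905  0.09094033 -0.13509845] [-7.2  8.3]
```

View pics/s13z.png

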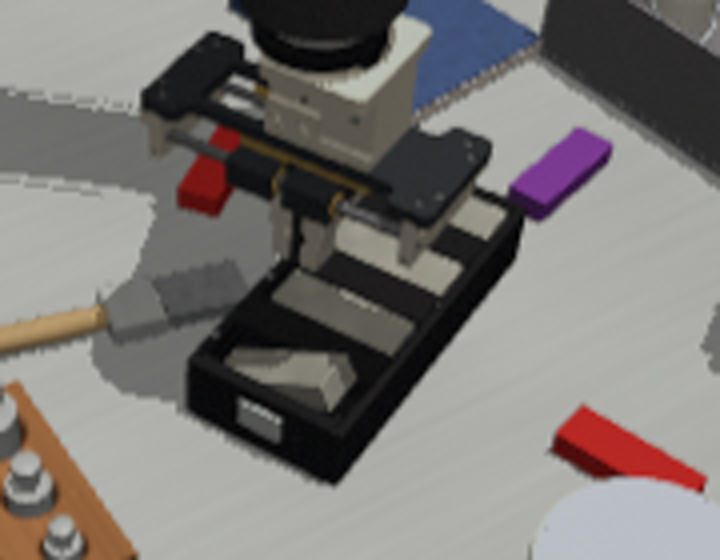

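{"method": "arm_command", "body": {
  "targets": [
    [[0, 0, 0], [-2, -2, -20], 1],
    [[0, 0, 0], [0, 0, -15], 1],
    [[0, 0, 0], [0, 0, -4], 1],
    [[0, 0, 0], [0, 0, -2], 1],
    [[0, 0, 0], [0, 0, -2], 1],
    [[0, 0, 0], [0, 0, -2], 1],
    [[0, 0, 0], [0, 0, 0], 1]
  ]
}}

```text
t: 22.15
eef_pos: [0.4634, 0.1911, 0.2288]
ee_rot: [3.14, -0.001, -1.141]
force: [-24.2, -5.3, 54.7]
width: 0.0004
```

```bash
python3 - <<'E'
from case import *
s=get_state(); print(s['eef_pos'],s['force'],((pt(2,-.028)-s['eef_pos'][:2])*1e3).round(1))
E
```

```text
[0.46340009 0.19113708 0.22876113] [-24.20192446  -5.28309647  54.74793178] [-4.9 14.4]
```

The 65 mm step in the last move was clipped, so the tips came down on the wall. I'll back off straight away.

{"method": "arm_command", "body": {
  "targets": [
    [[0, 0, 0], [0, 0, 5], 1],
    [[0, 0, 0], [0, 0, 15], 1],
    [[0, 0, 0], [-5, 14, 20], 1],
    [[0, 0, 0], [0, 0, 0], 1],
    [[0, 0, 0], [0, 0, 0], 1]
  ]
}}

```text
t: 22.65
eef_pos: [0.4592, 0.206, 0.2652]
ee_rot: [-3.14, 0.001, -1.142]
force: [0.3, 0.2, -0.8]
width: 0.0005
```

```bash
python3 - <<'E'
from case import *
s=get_state(); print(s['eef_pos'],s['force'],((pt(2,-.028)-s['eef_pos'][:2])*1e3).round(1))
p,im,d=grab('s14','scene')
save('s14z',cv2.resize(im[100:240,240:420],None,fx=4,fy=4,interpolation=cv2.INTER_CUBIC))
E
```

```text
[0.45921504 0.20601785 0.26521382] [ 0.30693593  0.22873474 -0.80205686] [-0.7 -0.5]
```

View pics/s14z.png

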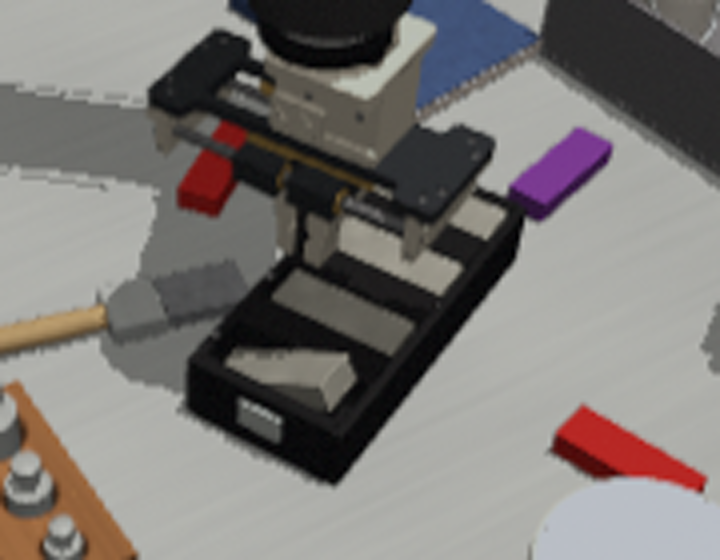

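No harm done: bar1 is still tipped and the case unmoved. I'm now within 1 mm of bar2's press point, so I'll press in two checked stages.

{"method": "arm_command", "body": {
  "targets": [
    [[0, 0, 0], [-1, 0, -20], 1],
    [[0, 0, 0], [0, 0, -10], 1],
    [[0, 0, 0], [0, 0, -4], 1],
    [[0, 0, 0], [0, 0, 0], 1]
  ]
}}

```text
t: 23.1
eef_pos: [0.4579, 0.2057, 0.2298]
ee_rot: [3.139, -0.001, -1.142]
force: [0.7, 0.3, 0.0]
width: 0.0002
```

{"method": "arm_command", "body": {
  "targets": [
    [[0, 0, 0], [0, 0, -2], 1],
    [[0, 0, 0], [0, 0, -1], 1],
    [[0, 0, 0], [0, 0, 0], 1]
  ]
}}

```text
t: 23.4
eef_pos: [0.4579, 0.2059, 0.2278]
ee_rot: [3.142, 0.0, -1.142]
force: [0.0, 0.1, -0.3]
width: 0.0007
```

{"method": "arm_command", "body": {
  "targets": [
    [[0, 0, 0], [0, 0, -2], 1],
    [[0, 0, 0], [0, 0, 0], 1]
  ]
}}

```text
t: 23.6
eef_pos: [0.4572, 0.2055, 0.2255]
ee_rot: [3.14, -0.0, -1.142]
force: [-5.7, -1.3, 5.2]
width: 0.0003
```

{"method": "arm_command", "body": {
  "targets": [
    [[0, 0, 0], [0, 0, -1], 1],
    [[0, 0, 0], [0, 0, 0], 1]
  ]
}}

```text
t: 23.8
eef_pos: [0.4568, 0.2052, 0.2244]
ee_rot: [3.138, -0.0, -1.142]
force: [-7.8, -2.0, 5.9]
width: 0.0005
```

Same signature as bar1. I'll raise, move to bar3 in two steps, each under 50 mm, and check.

{"method": "arm_command", "body": {
  "targets": [
    [[0, 0, 0], [0, 0, 15], 1],
    [[0, 0, 0], [0, 0, 20], 1],
    [[0, 0, 0], [-12, 29, 0], 1],
    [[0, 0, 0], [-13, 29, 0], 1],
    [[0, 0, 0], [0, 0, 0], 1],
    [[0, 0, 0], [0, 0, 0], 1]
  ]
}}

```text
t: 24.4
eef_pos: [0.4328, 0.2647, 0.2598]
ee_rot: [-3.141, 0.0, -1.14]
force: [0.1, -0.2, 0.4]
width: 0.0009
```

```bash
python3 - <<'E'
from case import *
s=get_state(); print(s['eef_pos'],s['force'],((pt(3,-.028)-s['eef_pos'][:2])*1e3).round(1))
p,im,d=grab('s15','scene')
save('s15z',cv2.resize(im[100:240,240:420],None,fx=4,fy=4,interpolation=cv2.INTER_CUBIC))
E
```

```text
[0.43282437 0.26467187 0.25983303] [ 0.13993062 -0.24714879  0.36804387] [-1. -1.]
```

View pics/s15z.png

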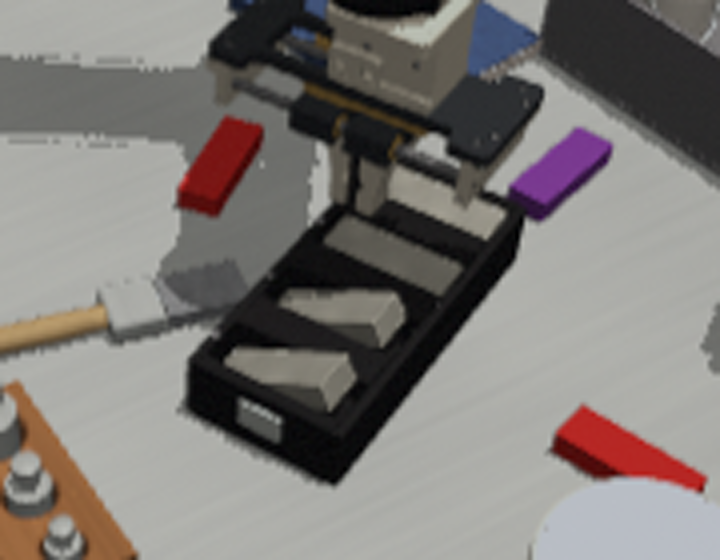

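Bars 1 and 2 are tipped. Pressing bar3.

{"method": "arm_command", "body": {
  "targets": [
    [[0, 0, 0], [-1, -1, -20], 1],
    [[0, 0, 0], [0, 0, -8], 1],
    [[0, 0, 0], [0, 0, -3], 1],
    [[0, 0, 0], [0, 0, 0], 1]
  ]
}}

```text
t: 24.85
eef_pos: [0.4322, 0.2626, 0.2284]
ee_rot: [3.141, -0.001, -1.142]
force: [-0.3, -0.2, -0.4]
width: 0.0003
```

{"method": "arm_command", "body": {
  "targets": [
    [[0, 0, 0], [0, 0, -2], 1],
    [[0, 0, 0], [0, 0, -2], 1],
    [[0, 0, 0], [0, 0, 0], 1]
  ]
}}

```text
t: 25.15
eef_pos: [0.431, 0.2621, 0.2246]
ee_rot: [3.139, -0.001, -1.142]
force: [-6.5, -1.9, 5.4]
width: 0.0
```

{"method": "arm_command", "body": {
  "targets": [
    [[0, 0, 0], [0, 0, 0], 1]
  ]
}}

```text
t: 25.25
eef_pos: [0.4311, 0.2622, 0.2248]
ee_rot: [3.139, -0.001, -1.142]
force: [-6.3, -2.7, 6.4]
width: 0.0006
```

{"method": "arm_command", "body": {
  "targets": [
    [[0, 0, 0], [0, 0, 15], 1],
    [[0, 0, 0], [0, 0, 20], 1],
    [[0, 0, 0], [-13, 30, 0], 1],
    [[0, 0, 0], [-13, 29, 0], 1],
    [[0, 0, 0], [0, 0, 0], 1],
    [[0, 0, 0], [0, 0, 0], 1]
  ]
}}

```text
t: 25.85
eef_pos: [0.4058, 0.3226, 0.2599]
ee_rot: [-3.141, 0.0, -1.14]
force: [-0.7, -0.8, -0.2]
width: 0.0004
```

```bash
python3 - <<'E'
from case import *
s=get_state(); print(s['q'],s['eef_pos'],s['force'],((pt(4,-.028)-s['eef_pos'][:2])*1e3).round(1))
E
```

```text
[ 1.05066166e+00  2.48543779e-01 -5.19395499e-01 -3.68559108e-05
 -8.02310207e-01 -6.20254566e-01] [0.40577479 0.32257195 0.25992603] [-0.70834993 -0.75234525 -0.17367882] [-0.6 -0.7]
```

{"method": "arm_command", "body": {
  "targets": [
    [[0, 0, 0], [-1, -1, -20], 1],
    [[0, 0, 0], [0, 0, -8], 1],
    [[0, 0, 0], [0, 0, -3], 1],
    [[0, 0, 0], [0, 0, 0], 1]
  ]
}}

```text
t: 26.25
eef_pos: [0.4052, 0.3206, 0.2284]
ee_rot: [3.141, -0.001, -1.142]
force: [0.5, 0.4, 0.6]
width: 0.0005
```

{"method": "arm_command", "body": {
  "targets": [
    [[0, 0, 0], [0, 0, -2], 1],
    [[0, 0, 0], [0, 0, -2], 1],
    [[0, 0, 0], [0, 0, 0], 1],
    [[0, 0, 0], [0, 0, 0], 1]
  ]
}}

```text
t: 26.65
eef_pos: [0.4043, 0.3204, 0.2249]
ee_rot: [3.14, -0.001, -1.142]
force: [-5.8, -2.3, 5.9]
width: 0.0004
```

{"method": "arm_command", "body": {
  "targets": [
    [[0, 0, 0], [0, 0, 15], 1],
    [[0, 0, 0], [0, 0, 20], 1],
    [[0, 0, 0], [-15, -10, 40], 0.6],
    [[0, 0, 0.14], [-10, -15, 40], 0.3],
    [[0, 0, 0.143], [0, -20, 25], 0.3],
    [[0, 0, 0.143], [0, -20, 0], 0.3],
    [[0, 0, 0.143], [0, -20, 0], 0.3],
    [[0, 0, 0.143], [0, -20, 0], 0.3]
  ]
}}

```text
t: 27.45
eef_pos: [0.3799, 0.2152, 0.3654]
ee_rot: [-3.14, -0.0, -0.424]
force: [0.4, -0.2, -0.6]
width: 0.0429
```

{"method": "arm_command", "body": {
  "targets": [
    [[0, 0, 0.143], [0, 0, 0], 0.3],
    [[0, 0, 0.143], [0, 0, 0], 0.3],
    [[0, 0, 0.143], [0, 0, 0], 0.3],
    [[0, 0, 0.143], [0, 0, 0], 0.3],
    [[0, 0, 0.143], [0, 0, 0], 0.3],
    [[0, 0, 0.143], [0, 0, 0], 0.3],
    [[0, 0, 0], [0, 0, 0], 0.3],
    [[0, 0, 0], [0, 0, 0], 0.3]
  ]
}}

```text
t: 28.25
eef_pos: [0.38, 0.216, 0.3649]
ee_rot: [-3.141, -0.001, 0.424]
force: [0.6, 0.2, -0.4]
width: 0.0615
```

```bash
python3 - <<'E'
from case import *
s=get_state(); print(s['t'],s['q'],s['eef_pos'],s['ee_rot'],s['width'])
grab('w16','wrist')
E
```

```text
28.25 [ 9.71070648e-01 -1.10931005e-02 -5.43916060e-01  3.30337466e-05
 -1.03731952e+00  1.02364814e+00] [0.38003336 0.21599003 0.36493399] [-3.14127679e+00 -5.73194757e-04  4.23939158e-01] 0.0615299543772158
```

View pics/w16.png

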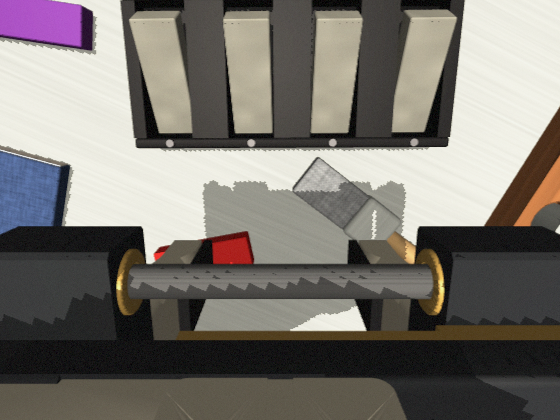

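All four bars are tipped, with their rear ends (top of the picture, v≈10–20) raised. I'll measure the raised ends.

```bash
cat > barm.py <<'E'
from case import *
def barmeas(P,d):
    X=(P[...,:2]-C)@np.stack([ex,ey],1)
    for i in (1,2,3,4):
        m=(d>0)&(abs(X[...,1]-Y[i])<.021)&(abs(X[...,0])<.056)&(P[...,2]>.052)&(P[...,2]<.09)
        if m.sum()<50: print(i,'few',m.sum()); continue
        m=cv2.erode(m.astype(np.uint8),np.ones((3,3)))>0
        x=X[m]; z=P[m][:,2]
        a,b=np.polyfit(x[:,0],z,1)
        hi=z>np.percentile(z,99.3)-.003
        lo,hi2=np.percentile(x[:,1],[1,99])
        print(i,'n',m.sum(),'tilt',np.degrees(np.arctan(a)).round(1),'zmax',np.percentile(z,99.5).round(4),'x at top',np.median(x[hi,0]).round(4),np.max(x[:,0]).round(4),'y-range',lo.round(4),hi2.round(4),'ymid off',((lo+hi2)/2-Y[i]).round(4), 'ztop@0',(b+0*a).round(4))
E
python3 - <<'E'
from barm import *
p,im,d=load('w16'); barmeas(cloud(p,d),d)
E
```

```text
1 n 2678 tilt 20.1 zmax 0.0709 x at top 0.0301 0.0398 y-range -0.1097 -0.0792 ymid off 0.0015 ztop@0 0.0553
2 n 2439 tilt 20.4 zmax 0.0706 x at top 0.0297 0.0391 y-range -0.0461 -0.0158 ymid off 0.0011 ztop@0 0.0553
3 n 2425 tilt 19.8 zmax 0.0705 x at top 0.03 0.0397 y-range 0.0172 0.0471 ymid off 0.0002 ztop@0 0.0554
4 n 2589 tilt 19.4 zmax 0.0709 x at top 0.0304 0.0398 y-range 0.0805 0.1106 ymid off -0.0005 ztop@0 0.0553
```

```bash
python3 - <<'E'
from case import *
s=get_state()
for i in (1,2,3,4): g=pt(i,.029); print(i,g.round(4),((g-s['eef_pos'][:2])*1e3).round(1))
# placement: bar centre at tray (x=0,yj); grip point in bar frame
th=np.radians(28)
# tool vertical at grip: grasp pt z=.236-.159=.077, x=.029 ; rear top corner (.032,.071)
dx,dz=-.003,.077-.0709
u=dx*np.cos(th)+dz*np.sin(th); w=dx*np.sin(th)-dz*np.cos(th); print('grasp pt u,w from rear top corner',u,w)
# leveled: bar along -tx (rear toward -tx). rear top corner at tray x=-.045, z=floor+.02
for yj in (-.088,-.029,.029,.088):
    c=T+yj*ty; g=c-(.045+u)*tx; gz=.080+.020-w
    tcp=np.r_[g,gz]+.159*np.r_[-tx*np.sin(th),np.cos(th)]
    print(yj,'grasp',g.round(4),gz,'TCP',tcp.round(4), np.hypot(*tcp[:2]).round(3))
print('tilt vec',(-ty*th).round(4),'tx',tx,'ty',ty)
E
```

```text
1 [0.537  0.1711] [156.9 -44.9]
2 [0.5103 0.2293] [130.3  13.3]
3 [0.4836 0.2875] [103.6  71.5]
4 [0.4569 0.3456] [ 76.9 129.7]
grasp pt u,w from rear top corner 0.00021493375441715033 -0.006794395004797122
-0.088 grasp [ 0.4938 -0.4093] 0.10679439500479712 TCP [ 0.4205 -0.395   0.2472] 0.577
-0.029 grasp [ 0.5051 -0.3513] 0.10679439500479712 TCP [ 0.4318 -0.3371  0.2472] 0.548
0.029 grasp [ 0.5161 -0.2944] 0.10679439500479712 TCP [ 0.4429 -0.2802  0.2472] 0.524
0.088 grasp [ 0.5274 -0.2365] 0.10679439500479712 TCP [ 0.4541 -0.2222  0.2472] 0.506
tilt vec [-0.0933 -0.4797] tx [ 0.98162455 -0.19082252] ty [0.19082252 0.98162455]
```

{"method": "arm_command", "body": {
  "targets": [
    [[0, 0, 0.006], [40, -11, 0], 0.45],
    [[0, 0, 0], [40, -11, 0], 0.45],
    [[0, 0, 0], [40, -12, -20], 0.45],
    [[0, 0, 0], [37, -11, -30], 0.45],
    [[0, 0, 0], [0, 0, -40], 0.45],
    [[0, 0, 0], [0, 0, -15], 0.45],
    [[0, 0, 0], [0, 0, 0], 0.45],
    [[0, 0, 0], [0, 0, 0], 0.45]
  ]
}}

```text
t: 29.1
eef_pos: [0.5374, 0.1712, 0.2601]
ee_rot: [3.141, -0.0, 0.433]
force: [0.5, -0.2, 1.3]
width: 0.048
```

```bash
python3 - <<'E'
from case import *
s=get_state(); print(s['eef_pos'],s['ee_rot'],s['width'],((pt(1,.029)-s['eef_pos'][:2])*1e3).round(1))
grab('w17','wrist')
E
```

```text
[0.53735347 0.17123957 0.26008158] [ 3.14118627e+00 -6.71373005e-07  4.33033965e-01] 0.04799747764642819 [-0.4 -0.1]
```

View pics/w17.png

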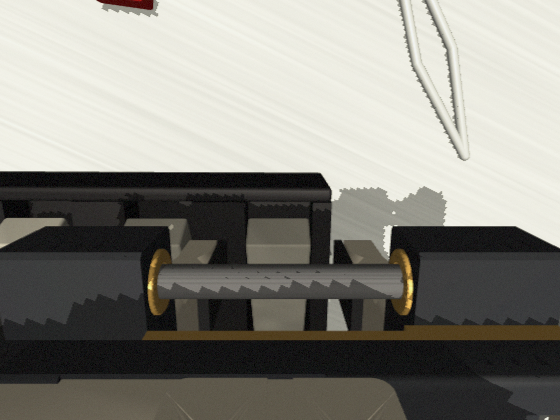

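Bar1's end is centred between the fingers (u≈280). Going down and gripping.

{"method": "arm_command", "body": {
  "targets": [
    [[0, 0, 0], [0, 0, -12], 0.45],
    [[0, 0, 0], [0, 0, -8], 0.45],
    [[0, 0, 0], [0, 0, -4], 0.45],
    [[0, 0, 0], [0, 0, 0], 0.45]
  ]
}}

```text
t: 29.55
eef_pos: [0.5367, 0.171, 0.2351]
ee_rot: [3.141, 0.001, 0.434]
force: [0.4, -1.1, 0.1]
width: 0.0485
```

{"method": "arm_command", "body": {
  "targets": [
    [[0, 0, 0], [0, 0, 0], 1],
    [[0, 0, 0], [0, 0, 0], 1],
    [[0, 0, 0], [0, 0, 0], 1],
    [[0, 0, 0], [0, 0, 0], 1],
    [[0, 0, 0], [0, 0, 0], 1],
    [[0, 0, 0], [0, 0, 0], 1]
  ],
  "squeeze": 50
}}

```text
t: 30.15
eef_pos: [0.5371, 0.1711, 0.2358]
ee_rot: [-3.142, -0.0, 0.434]
force: [-0.3, -0.8, 0.6]
width: 0.0314
```

{"method": "arm_command", "body": {
  "targets": [
    [[0, 0, 0], [0, 0, 4], 1],
    [[0, 0, 0], [0, 0, 8], 1],
    [[0, 0, 0], [0, 0, 12], 1],
    [[0, 0, 0], [0, 0, 20], 1],
    [[0, 0, 0], [0, 0, 30], 1],
    [[0, 0, 0], [0, 0, 20], 1],
    [[0, 0, 0], [0, 0, 0], 1]
  ]
}}

```text
t: 30.85
eef_pos: [0.5379, 0.1715, 0.3341]
ee_rot: [-3.141, -0.007, 0.435]
force: [0.4, -0.4, -1.1]
width: 0.0314
```

```bash
python3 - <<'E'
from case import *
s=get_state(); print(s['eef_pos'],s['ee_rot'],s['width'],s['force'])
p,im,d=grab('s18','scene')
save('s18z',cv2.resize(im[60:240,240:440],None,fx=3.6,fy=3.6,interpolation=cv2.INTER_CUBIC))
E
```

```text
[0.53787735 0.17148469 0.3340874 ] [-3.14101379 -0.00675079  0.4348332 ] 0.03142645682221333 [ 0.40109548 -0.37430571 -1.13903979]
```

View pics/s18z.png

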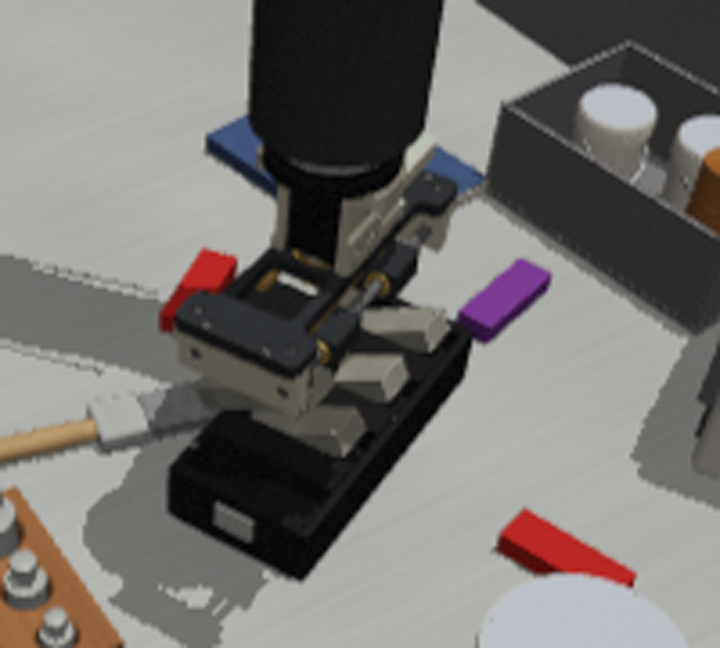

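Well 1 is empty and the bar is held (31.4 mm, 1.1 N). Carrying it to the tray while turning by -3.77 rad, so its held end will point towards the robot.

{"method": "arm_command", "body": {
  "targets": [
    [[0, 0, -0.145], [-2, -22, 10], 1],
    [[0, 0, -0.145], [-2, -22, 10], 1],
    [[0, 0, -0.145], [-2, -22, 0], 1],
    [[0, 0, -0.145], [-2, -22, 0], 1],
    [[0, 0, -0.145], [-2, -22, 0], 1],
    [[0, 0, -0.145], [-2, -22, 0], 1],
    [[0, 0, -0.145], [-2, -22, 0], 1],
    [[0, 0, -0.145], [-2, -22, 0], 1]
  ]
}}

```text
t: 31.7
eef_pos: [0.5204, -0.0059, 0.3491]
ee_rot: [3.141, 0.001, -0.732]
force: [1.0, -0.1, -1.1]
width: 0.0313
```

{"method": "arm_command", "body": {
  "targets": [
    [[0, 0, -0.145], [-2, -22, 0], 1],
    [[0, 0, -0.145], [-2, -22, 0], 1],
    [[0, 0, -0.145], [-2, -22, 0], 1],
    [[0, 0, -0.145], [-2, -22, 0], 1],
    [[0, 0, -0.145], [-2, -22, 0], 1],
    [[0, 0, -0.145], [-2, -22, 0], 1],
    [[0, 0, -0.145], [-2, -22, 0], 1],
    [[0, 0, -0.145], [-2, -22, 0], 1]
  ]
}}

```text
t: 32.5
eef_pos: [0.5045, -0.1818, 0.3491]
ee_rot: [3.14, -0.0, -1.892]
force: [-0.2, -0.2, -2.0]
width: 0.0313
```

{"method": "arm_command", "body": {
  "targets": [
    [[0, 0, -0.145], [-2, -22, 0], 1],
    [[0, 0, -0.145], [-2, -22, 0], 1],
    [[0, 0, -0.145], [-2, -22, 0], 1],
    [[0, 0, -0.145], [-2, -22, 0], 1],
    [[0, 0, -0.145], [-2, -22, 0], 1],
    [[0, 0, -0.145], [-2, -22, 0], 1],
    [[0, 0, -0.145], [0, -22, 0], 1],
    [[0, 0, -0.145], [0, -22, 0], 1]
  ]
}}

```text
t: 33.3
eef_pos: [0.4925, -0.3577, 0.3489]
ee_rot: [3.141, -0.001, -3.052]
force: [0.8, 0.4, -1.3]
width: 0.0315
```

{"method": "arm_command", "body": {
  "targets": [
    [[0, 0, -0.145], [0, -22, 0], 1],
    [[0, 0, -0.143], [0, -22, 0], 1],
    [[0, 0, 0], [0, 0, 0], 1],
    [[0, 0, 0], [0, 0, 0], 1]
  ]
}}

```text
t: 33.7
eef_pos: [0.4926, -0.4011, 0.3486]
ee_rot: [3.141, -0.002, 2.95]
force: [0.2, -0.0, -1.1]
width: 0.0313
```

```bash
python3 - <<'E'
from case import *
s=get_state(); print(s['q'],s['eef_pos'],s['ee_rot'],s['width'],s['force'])
p,im,d=grab('s19','scene');grab('w19','wrist')
E
```

```text
[-3.76814664e-01  3.33881778e-01 -1.57008202e-01 -4.06516550e-04
 -1.08180115e+00 -1.38528024e+00] [ 0.4925558  -0.40111065  0.34862255] [ 3.14089078e+00 -1.79619463e-03  2.95010341e+00] 0.03134641264843718 [ 0.1747333 -0.0188422 -1.1282174]
```

View pics/s19.png

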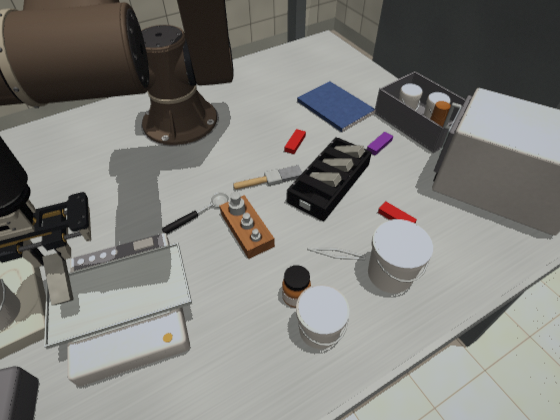

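View pics/w19.png

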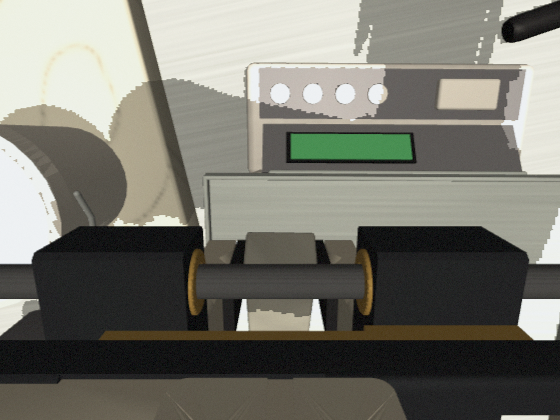

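```bash
cat > tilt.py <<'E'
from case import *
def heldtilt(p,d,s):
    P=cloud(p,d); Rt=R.from_euler('xyz',s['ee_rot']).as_matrix(); Q=(P-s['eef_pos'])@Rt
    m=(d>0)&(abs(Q[...,1])<.014)&(Q[...,2]>.15)&(Q[...,2]<.26)&(Q[...,0]>-.1)&(Q[...,0]<-.012)
    q=Q[m]; print('n',m.sum())
    # lower z_tool envelope = top surface
    b=np.arange(-.1,-.01,.008)
    for lo in b:
        k=(q[:,0]>=lo)&(q[:,0]<lo+.008)
        if k.sum()>3: print(round(lo+.004,3),k.sum(),np.percentile(q[k,2],[10,50,90]).round(4))
E
python3 - <<'E'
from tilt import *
p,im,d=load('s19'); heldtilt(p,d,get_state())
save('s19z',cv2.resize(im[180:360,0:220],None,fx=3.6,fy=3.6,interpolation=cv2.INTER_CUBIC))
E
```

```text
n 811
-0.08 8 [0.2097 0.2105 0.2112]
-0.072 116 [0.2051 0.2079 0.2175]
-0.064 103 [0.2012 0.2037 0.2118]
-0.056 99 [0.1968 0.1993 0.2077]
-0.048 101 [0.1927 0.1949 0.2032]
-0.04 93 [0.1883 0.1907 0.1985]
-0.032 98 [0.1841 0.1867 0.1917]
-0.024 96 [0.1797 0.1821 0.1859]
-0.016 97 [0.1748 0.1779 0.1807]
```

View pics/s19z.png

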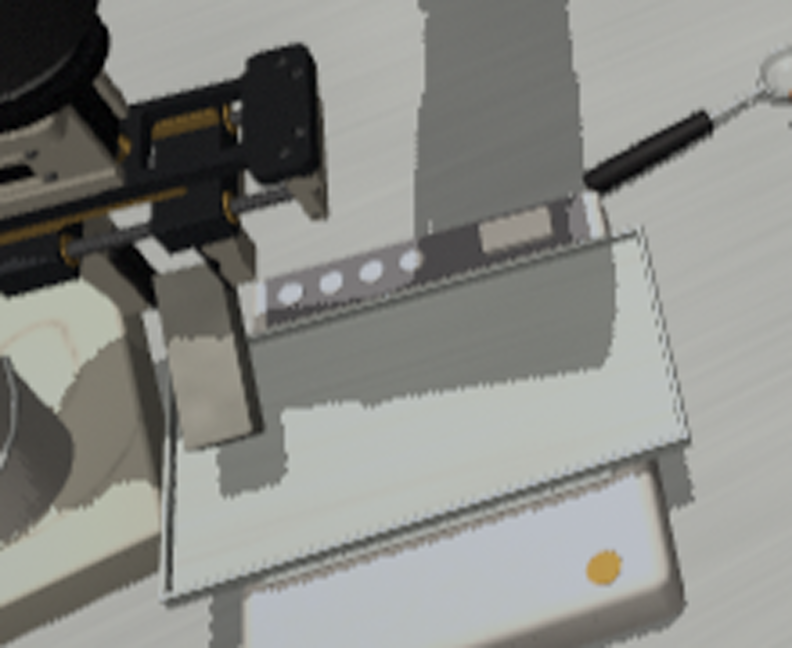

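The held bar's slope is 28.2°, and its front end is clear over the tray. I'll tilt the tool to level it while moving to hover.

{"method": "arm_command", "body": {
  "targets": [
    [[-0.0235, -0.121, 0], [-19, 2, -12], 1],
    [[-0.0235, -0.121, 0], [-20, 2, -17], 1],
    [[-0.0235, -0.121, 0], [-20, 2, -20], 1],
    [[-0.0235, -0.12, 0], [-19, 1, -20], 1],
    [[0, 0, 0], [0, 0, 0], 1],
    [[0, 0, 0], [0, 0, 0], 1]
  ]
}}

```text
t: 34.4
eef_pos: [0.4147, -0.3937, 0.2812]
ee_rot: [-3.141, 0.491, 2.95]
force: [0.8, 0.1, 0.5]
width: 0.0312
```

```bash
cat > level.py <<'E'
from case import *
def level(p,d,yj,z0=.088,z1=.16):
    P=cloud(p,d); X=(P[...,:2]-T)@np.stack([tx,ty],1)
    m=(d>0)&(abs(X[...,1]-yj)<.025)&(abs(X[...,0])<.07)&(P[...,2]>z0)&(P[...,2]<z1)
    x=X[m]; z=P[m][:,2]; f=(x[:,0]>-.03)&(x[:,0]<.03)
    if f.sum()<20: print('few',f.sum()); return
    zt=z[f]; hi=zt>np.percentile(zt,50)-.004
    xx=x[f][hi]; a=np.linalg.lstsq(np.c_[xx,np.ones(len(xx))],zt[hi],rcond=None)[0]
    print('n',m.sum(),'slope x,y deg',np.degrees(np.arctan(a[:2])).round(2),'z top at bar',(a[1]*yj+a[2]).round(4),'x max',np.percentile(x[:,0],99).round(4),'y range',np.percentile(xx[:,1],[2,98]).round(4))
E
python3 - <<'E'
from level import *
s=get_state(); print(s['q'],s['eef_pos'],s['ee_rot'],s['width'],s['force'])
Rt=R.from_euler('xyz',s['ee_rot']).as_matrix(); print('grasp',s['eef_pos']+.159*Rt[:,2],'lean',np.degrees(np.arccos(-Rt[2,2])), 'dir',Rt[:,2])
p,im,d=grab('s20','scene'); level(p,d,-.088)
save('s20z',cv2.resize(im[180:360,0:220],None,fx=3.6,fy=3.6,interpolation=cv2.INTER_CUBIC))
E
```

```text
[-0.48404448  0.21480157 -0.4409315  -0.31050095 -0.46078226 -1.0310142 ] [ 0.4147169  -0.39368545  0.28115824] [-3.14120172  0.49129238  2.9504869 ] 0.031151744667470394 [0.78295281 0.13549594 0.50980056]
grasp [ 0.48835027 -0.40799436  0.14096415] lean 28.148988103229247 dir [ 0.46310292 -0.0899932  -0.88172383]
n 1271 slope x,y deg [-0.01 -0.42] z top at bar 0.1321 x max 0.0412 y range [-0.104  -0.0729]
```

View pics/s20z.png

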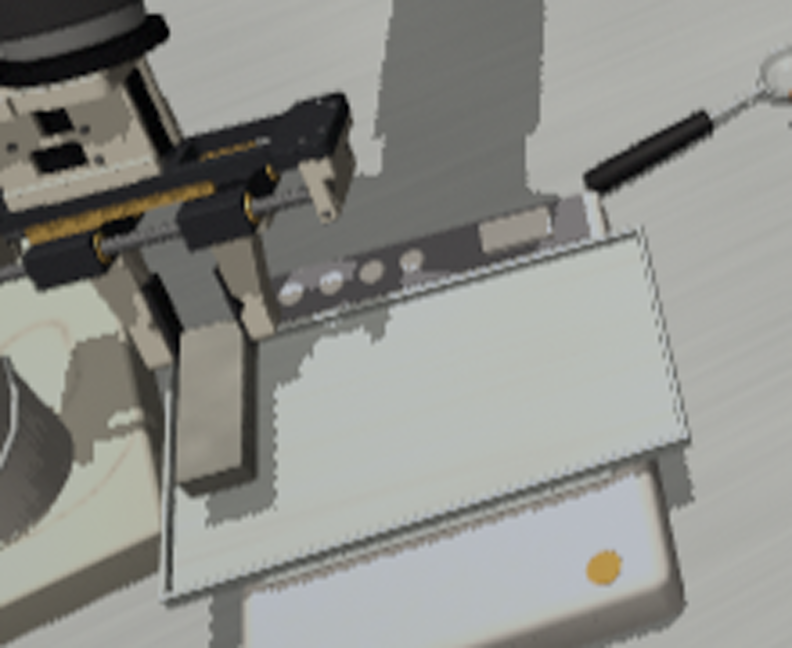

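The bar is level (0.0°/0.4°), its top at 0.132 and y at -0.0885 in the tray. Lowering.

{"method": "arm_command", "body": {
  "targets": [
    [[0, 0, 0], [2, 0, -12], 1],
    [[0, 0, 0], [2, 0, -10], 1],
    [[0, 0, 0], [0, 0, -5], 1],
    [[0, 0, 0], [0, 0, -2], 1],
    [[0, 0, 0], [0, 0, 0], 1]
  ]
}}

```text
t: 34.95
eef_pos: [0.4191, -0.3939, 0.2509]
ee_rot: [3.141, 0.491, 2.949]
force: [-0.3, 0.0, -0.6]
width: 0.0312
```

{"method": "arm_command", "body": {
  "targets": [
    [[0, 0, 0], [0, 0, -1], 1],
    [[0, 0, 0], [0, 0, 0], 1]
  ]
}}

```text
t: 35.15
eef_pos: [0.419, -0.394, 0.2508]
ee_rot: [-3.141, 0.492, 2.949]
force: [0.9, -0.6, -0.4]
width: 0.0309
```

{"method": "arm_command", "body": {
  "targets": [
    [[0, 0, 0], [0, 0, -1], 1],
    [[0, 0, 0], [0, 0, 0], 1]
  ]
}}

```text
t: 35.35
eef_pos: [0.419, -0.394, 0.2498]
ee_rot: [-3.142, 0.492, 2.949]
force: [-0.8, -1.2, -0.5]
width: 0.0311
```

{"method": "arm_command", "body": {
  "targets": [
    [[0, 0, 0], [0, 0, -1], 1],
    [[0, 0, 0], [0, 0, 0], 1]
  ]
}}

```text
t: 35.55
eef_pos: [0.419, -0.394, 0.2486]
ee_rot: [3.142, 0.492, 2.949]
force: [-0.2, -0.4, -0.5]
width: 0.0313
```

```bash
python3 - <<'E'
from level import *
s=get_state(); print(s['eef_pos'],s['force'])
p,im,d=grab('s21','scene'); level(p,d,-.088,.09,.13)
E
```

```text
[ 0.41897714 -0.39395938  0.24864139] [-0.24568684 -0.36769409 -0.53552267]
n 1097 slope x,y deg [ 0.11 -0.62] z top at bar 0.0996 x max 0.0452 y range [-0.1043 -0.0721]
```

{"method": "arm_command", "body": {
  "targets": [
    [[0, 0, 0], [0, 0, -1], 1],
    [[0, 0, 0], [0, 0, 0], 1]
  ]
}}

```text
t: 35.8
eef_pos: [0.419, -0.3939, 0.2475]
ee_rot: [3.141, 0.492, 2.949]
force: [-0.2, 0.2, -2.1]
width: 0.0316
```

{"method": "arm_command", "body": {
  "targets": [
    [[0, 0, 0], [0, 0, -1], 1],
    [[0, 0, 0], [0, 0, 0], 1]
  ]
}}

```text
t: 36.0
eef_pos: [0.4191, -0.394, 0.2469]
ee_rot: [-3.141, 0.492, 2.95]
force: [-0.7, 0.8, 1.3]
width: 0.0316
```

Contact. Releasing and drawing back along the tool axis.

{"method": "arm_command", "body": {
  "targets": [
    [[0, 0, 0], [0, 0, 0], 0.6],
    [[0, 0, 0], [0, 0, 0], 0.54],
    [[0, 0, 0], [0, 0, 0], 0.54],
    [[0, 0, 0], [0, 0, 0], 0.54],
    [[0, 0, 0], [0, 0, 0], 0.54]
  ]
}}

```text
t: 36.5
eef_pos: [0.4191, -0.394, 0.2466]
ee_rot: [-3.142, 0.492, 2.949]
force: [0.1, -0.6, 0.4]
width: 0.0404
```

{"method": "arm_command", "body": {
  "targets": [
    [[0, 0, 0], [-4, 1, 8], 0.54],
    [[0, 0, 0], [-8, 2, 16], 0.54],
    [[0, 0, 0], [-12, 3, 30], 0.54],
    [[0, 0, 0], [-10, 5, 40], 0.54],
    [[0, 0, 0], [0, 0, 0], 0.54]
  ]
}}

```text
t: 37.0
eef_pos: [0.3849, -0.3834, 0.3469]
ee_rot: [-3.137, 0.5, 2.952]
force: [0.7, 0.3, 0.0]
width: 0.0407
```

```bash
python3 - <<'E'
from level import *
s=get_state(); print(s['eef_pos'],s['force'],s['width'])
p,im,d=grab('s22','scene'); level(p,d,-.088,.09,.13)
save('s22z',cv2.resize(im[120:360,0:390],None,fx=2,fy=2,interpolation=cv2.INTER_CUBIC))
E
```

```text
[ 0.38486933 -0.38344114  0.34694056] [0.65918659 0.27942189 0.02894966] 0.04065042974133966
n 823 slope x,y deg [-0.04 -0.11] z top at bar 0.098 x max 0.0454 y range [-0.1033 -0.0725]
```

View pics/s22z.png

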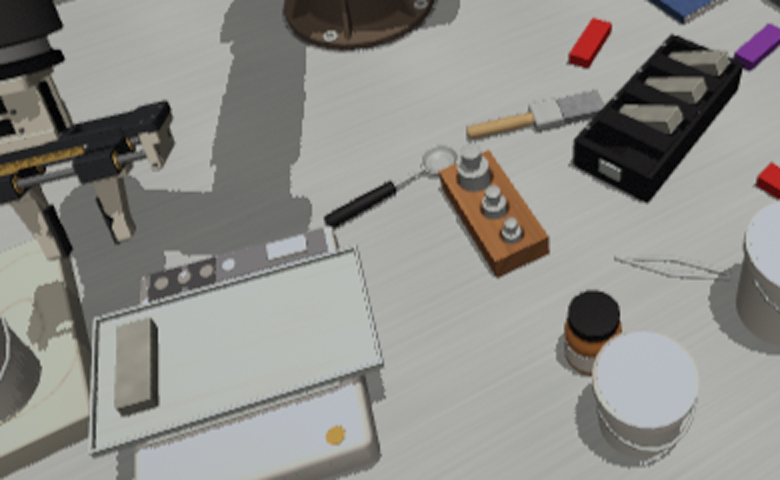

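Bar1 lies flat in the tray (top 0.098, slope about 0). Returning for bar2.

{"method": "arm_command", "body": {
  "targets": [
    [[0.0235, 0.121, 0], [4, 20, 0], 0.45],
    [[0.0235, 0.121, 0], [4, 20, 0], 0.45],
    [[0.0235, 0.121, 0], [4, 20, 0], 0.45],
    [[0.0235, 0.12, 0], [4, 20, 0], 0.45],
    [[0, 0, 0.145], [4, 20, 0], 0.45],
    [[0, 0, 0.145], [4, 20, 0], 0.45],
    [[0, 0, 0.145], [4, 20, 0], 0.45],
    [[0, 0, 0.145], [4, 20, 0], 0.45]
  ]
}}

```text
t: 37.85
eef_pos: [0.4169, -0.2221, 0.34]
ee_rot: [3.141, -0.001, -2.748]
force: [0.3, -0.9, -0.6]
width: 0.0486
```

{"method": "arm_command", "body": {
  "targets": [
    [[0, 0, 0.145], [4, 20, 0], 0.45],
    [[0, 0, 0.145], [4, 20, 0], 0.45],
    [[0, 0, 0.145], [4, 20, 0], 0.45],
    [[0, 0, 0.145], [4, 20, 0], 0.45],
    [[0, 0, 0.145], [4, 20, 0], 0.45],
    [[0, 0, 0.145], [4, 20, 0], 0.45],
    [[0, 0, 0.145], [4, 20, 0], 0.45],
    [[0, 0, 0.145], [4, 20, 0], 0.45]
  ]
}}

```text
t: 38.65
eef_pos: [0.4488, -0.0622, 0.3402]
ee_rot: [3.141, -0.0, -1.588]
force: [0.9, 0.8, -0.6]
width: 0.0481
```

{"method": "arm_command", "body": {
  "targets": [
    [[0, 0, 0.145], [4, 20, 0], 0.45],
    [[0, 0, 0.145], [4, 20, 0], 0.45],
    [[0, 0, 0.145], [4, 20, 0], 0.45],
    [[0, 0, 0.145], [4, 20, 0], 0.45],
    [[0, 0, 0.145], [4, 20, 0], 0.45],
    [[0, 0, 0.145], [4, 20, 0], 0.45],
    [[0, 0, 0.145], [4, 20, 0], 0.45],
    [[0, 0, 0.145], [4, 20, 0], 0.45]
  ]
}}

```text
t: 39.45
eef_pos: [0.4809, 0.0978, 0.3401]
ee_rot: [3.141, 0.001, -0.428]
force: [-0.0, -0.1, 0.2]
width: 0.0481
```

{"method": "arm_command", "body": {
  "targets": [
    [[0, 0, 0.145], [4, 20, 0], 0.45],
    [[0, 0, 0.145], [4, 20, 0], 0.45],
    [[0, 0, 0.145], [4, 20, 0], 0.45],
    [[0, 0, 0.145], [4, 20, 0], 0.45],
    [[0, 0, 0.145], [4, 20, 0], 0.45],
    [[0, 0, 0.14], [4, 20, 0], 0.45],
    [[0, 0, 0], [0, 0, 0], 0.45],
    [[0, 0, 0], [0, 0, 0], 0.45]
  ]
}}

```text
t: 40.25
eef_pos: [0.5048, 0.2171, 0.3398]
ee_rot: [3.141, 0.002, 0.43]
force: [0.4, 0.1, 0.9]
width: 0.0482
```

```bash
python3 - <<'E'
from barm import *
s=get_state(); print(s['t'],s['q'],s['eef_pos'],s['ee_rot'],s['width'],((pt(2,.029)-s['eef_pos'][:2])*1e3).round(1))
p,im,d=grab('w23','wrist'); barmeas(cloud(p,d),d)
E
```

```text
40.25 [ 7.62675742e-01  2.06668801e-01 -3.57187956e-01 -3.13632879e-04
 -1.00854007e+00  1.23819432e+00] [0.50476027 0.21711359 0.33983535] [3.14132063e+00 1.59935649e-03 4.29906104e-01] 0.04822857095823478 [ 5.5 12.2]
1 few 36
2 n 2152 tilt 12.2 zmax 0.0705 x at top 0.0306 0.0402 y-range -0.0466 -0.0169 ymid off 0.0003 ztop@0 0.0574
3 n 2273 tilt 12.0 zmax 0.0705 x at top 0.0306 0.0403 y-range 0.0164 0.0466 ymid off -0.0005 ztop@0 0.0574
4 n 2376 tilt 10.6 zmax 0.0707 x at top 0.0312 0.0409 y-range 0.0801 0.1104 ymid off -0.0008 ztop@0 0.0579
```

View pics/w23.png

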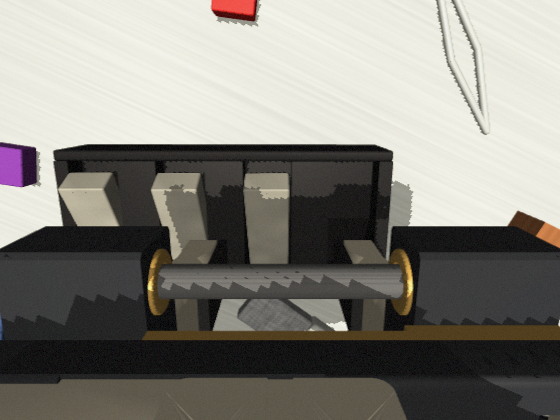

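Bars 2–4 are still in place. Going for bar2.

{"method": "arm_command", "body": {
  "targets": [
    [[0, 0, 0], [6, 12, 0], 0.45],
    [[0, 0, 0], [0, 0, -35], 0.45],
    [[0, 0, 0], [0, 0, -35], 0.45],
    [[0, 0, 0], [0, 0, -20], 0.45],
    [[0, 0, 0], [0, 0, -10], 0.45],
    [[0, 0, 0], [0, 0, -5], 0.45],
    [[0, 0, 0], [0, 0, 0], 0.45]
  ]
}}

```text
t: 41.0
eef_pos: [0.5113, 0.2291, 0.2358]
ee_rot: [3.141, -0.0, 0.431]
force: [0.0, 0.6, -0.3]
width: 0.048
```

{"method": "arm_command", "body": {
  "targets": [
    [[0, 0, 0], [0, 0, 0], 1],
    [[0, 0, 0], [0, 0, 0], 1],
    [[0, 0, 0], [0, 0, 0], 1],
    [[0, 0, 0], [0, 0, 0], 1],
    [[0, 0, 0], [0, 0, 0], 1],
    [[0, 0, 0], [0, 0, 0], 1]
  ],
  "squeeze": 50
}}

```text
t: 41.6
eef_pos: [0.5112, 0.2292, 0.2361]
ee_rot: [-3.141, -0.001, 0.431]
force: [-0.2, -0.1, 1.8]
width: 0.0311
```

{"method": "arm_command", "body": {
  "targets": [
    [[0, 0, 0], [0, 0, 4], 1],
    [[0, 0, 0], [0, 0, 8], 1],
    [[0, 0, 0], [0, 0, 12], 1],
    [[0, 0, 0], [0, 0, 20], 1],
    [[0, 0, 0], [0, 0, 30], 1],
    [[0, 0, 0], [0, 0, 40], 1],
    [[0, 0, 0], [0, 0, 0], 1]
  ]
}}

```text
t: 42.3
eef_pos: [0.5123, 0.2298, 0.3564]
ee_rot: [-3.14, -0.01, 0.432]
force: [0.4, 0.5, -1.1]
width: 0.0311
```

{"method": "arm_command", "body": {
  "targets": [
    [[0, 0, -0.145], [0, -22, 0], 1],
    [[0, 0, -0.145], [0, -22, 0], 1],
    [[0, 0, -0.145], [0, -22, 0], 1],
    [[0, 0, -0.145], [0, -22, 0], 1],
    [[0, 0, -0.145], [0, -22, 0], 1],
    [[0, 0, -0.145], [0, -22, 0], 1],
    [[0, 0, -0.145], [0, -22, 0], 1],
    [[0, 0, -0.145], [0, -22, 0], 1]
  ]
}}

```text
t: 43.1
eef_pos: [0.5107, 0.052, 0.3503]
ee_rot: [-3.141, -0.0, -0.735]
force: [-0.2, -0.1, -0.9]
width: 0.0312
```

{"method": "arm_command", "body": {
  "targets": [
    [[0, 0, -0.145], [0, -22, 0], 1],
    [[0, 0, -0.145], [0, -22, 0], 1],
    [[0, 0, -0.145], [0, -22, 0], 1],
    [[0, 0, -0.145], [0, -22, 0], 1],
    [[0, 0, -0.145], [0, -22, 0], 1],
    [[0, 0, -0.145], [0, -22, 0], 1],
    [[0, 0, -0.145], [0, -22, 0], 1],
    [[0, 0, -0.145], [0, -22, 0], 1]
  ]
}}

```text
t: 43.9
eef_pos: [0.5107, -0.1239, 0.3503]
ee_rot: [-3.141, 0.0, -1.895]
force: [0.3, -0.4, -0.8]
width: 0.031
```

{"method": "arm_command", "body": {
  "targets": [
    [[0, 0, -0.145], [-1, -22, 0], 1],
    [[0, 0, -0.145], [-1, -22, 0], 1],
    [[0, 0, -0.145], [-1, -22, 0], 1],
    [[0, 0, -0.145], [-1, -22, 0], 1],
    [[0, 0, -0.145], [0, -22, 0], 1],
    [[0, 0, -0.145], [0, -22, 0], 1],
    [[0, 0, -0.145], [0, -22, 0], 1],
    [[0, 0, -0.145], [0, -22, 0], 1]
  ]
}}

```text
t: 44.7
eef_pos: [0.5067, -0.2998, 0.3503]
ee_rot: [3.142, 0.0, -3.055]
force: [-0.2, -0.4, -1.8]
width: 0.031
```

{"method": "arm_command", "body": {
  "targets": [
    [[0, 0, -0.145], [0, -22, 0], 1],
    [[0, 0, -0.139], [0, -22, 0], 1],
    [[0, 0, 0], [0, 0, 0], 1],
    [[0, 0, 0], [0, 0, 0], 1]
  ]
}}

```text
t: 45.1
eef_pos: [0.5066, -0.3432, 0.3497]
ee_rot: [3.141, -0.0, 2.951]
force: [-0.7, 0.2, -0.9]
width: 0.0311
```

```bash
python3 - <<'E'
from tilt import *
s=get_state(); print(s['t'],s['q'],s['eef_pos'],s['ee_rot'],s['width'],s['force'])
p,im,d=grab('s24','scene'); heldtilt(p,d,s)
save('s24z',cv2.resize(im[120:360,0:390],None,fx=2,fy=2,interpolation=cv2.INTER_CUBIC))
E
```

```text
45.1 [-2.76691084e-01  2.96188970e-01 -2.09285095e-01 -2.90746323e-04
 -1.06577537e+00 -1.48445363e+00] [ 0.50661701 -0.3431974   0.34972859] [ 3.14130014e+00 -4.29497486e-04  2.95110361e+00] 0.03113641690328025 [-0.72806312  0.17942361 -0.90607404]
n 736
-0.08 38 [0.208  0.2104 0.2128]
-0.072 95 [0.2049 0.2079 0.2195]
-0.064 92 [0.2006 0.2034 0.2073]
-0.056 91 [0.1965 0.1989 0.2024]
-0.048 88 [0.1922 0.1946 0.1973]
-0.04 86 [0.1872 0.1899 0.1928]
-0.032 78 [0.1837 0.1858 0.1882]
-0.024 89 [0.1791 0.1815 0.1841]
-0.016 79 [0.1747 0.1771 0.1789]
```

View pics/s24z.png

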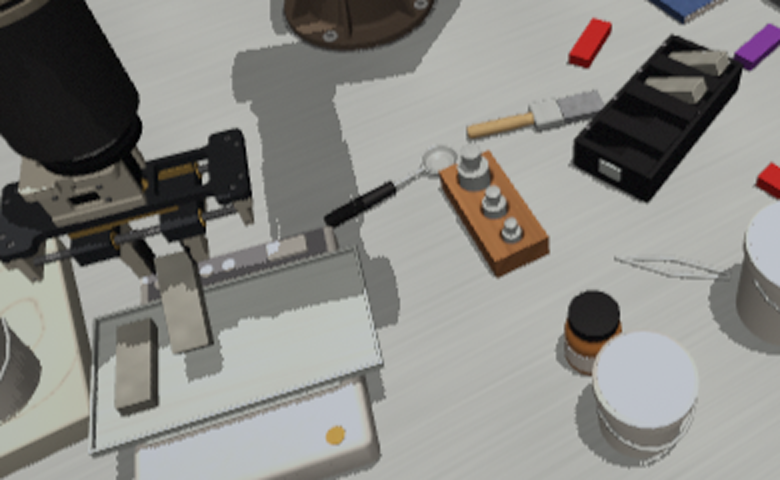

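Same hold as before (slope about 28.5°, same offsets), so the same tilting move.

{"method": "arm_command", "body": {
  "targets": [
    [[-0.0236, -0.122, 0], [-19, 2, -12], 1],
    [[-0.0236, -0.122, 0], [-19, 2, -17], 1],
    [[-0.0236, -0.122, 0], [-19, 2, -20], 1],
    [[-0.0236, -0.122, 0], [-19, 1, -20], 1],
    [[0, 0, 0], [0, 0, 0], 1],
    [[0, 0, 0], [0, 0, 0], 1]
  ]
}}

```text
t: 45.75
eef_pos: [0.4308, -0.3355, 0.2812]
ee_rot: [-3.141, 0.496, 2.952]
force: [0.5, -0.7, -0.6]
width: 0.0313
```

```bash
python3 - <<'E'
from level import *
s=get_state(); print(s['eef_pos'],s['ee_rot'],s['width'],s['force'])
p,im,d=grab('s25','scene'); level(p,d,-.029)
E
```

```text
[ 0.43075135 -0.33545826  0.28118989] [-3.14124126  0.49619803  2.95229854] 0.031275893313077424 [ 0.52811338 -0.70711655 -0.57848726]
n 1174 slope x,y deg [ 0.   -1.46] z top at bar 0.1325 x max 0.0482 y range [-0.048 -0.01 ]
```

{"method": "arm_command", "body": {
  "targets": [
    [[0, 0, 0], [-2, 0, -12], 1],
    [[0, 0, 0], [-1, 0, -10], 1],
    [[0, 0, 0], [0, 0, -6], 1],
    [[0, 0, 0], [0, 0, -3], 1],
    [[0, 0, 0], [0, 0, -1], 1],
    [[0, 0, 0], [0, 0, 0], 1]
  ]
}}

```text
t: 46.4
eef_pos: [0.4282, -0.3361, 0.2485]
ee_rot: [3.142, 0.497, 2.951]
force: [-0.3, -0.4, -0.7]
width: 0.031
```

{"method": "arm_command", "body": {
  "targets": [
    [[0, 0, 0], [0, 0, -1], 1],
    [[0, 0, 0], [0, 0, 0], 1]
  ]
}}

```text
t: 46.6
eef_pos: [0.4281, -0.336, 0.2478]
ee_rot: [-3.142, 0.497, 2.951]
force: [-0.2, 0.0, -1.2]
width: 0.0312
```

{"method": "arm_command", "body": {
  "targets": [
    [[0, 0, 0], [0, 0, -1], 1],
    [[0, 0, 0], [0, 0, 0], 1]
  ]
}}

```text
t: 46.8
eef_pos: [0.428, -0.336, 0.2468]
ee_rot: [-3.142, 0.497, 2.95]
force: [0.0, 0.3, -1.6]
width: 0.0311
```

{"method": "arm_command", "body": {
  "targets": [
    [[0, 0, 0], [0, 0, -1], 1],
    [[0, 0, 0], [0, 0, 0], 1]
  ]
}}

```text
t: 47.0
eef_pos: [0.428, -0.3359, 0.2466]
ee_rot: [-3.141, 0.498, 2.951]
force: [-5.2, 3.8, 7.7]
width: 0.0317
```

Firm contact (7.7 N). Releasing and drawing back.

{"method": "arm_command", "body": {
  "targets": [
    [[0, 0, 0], [0, 0, 1], 0.6],
    [[0, 0, 0], [0, 0, 0], 0.54],
    [[0, 0, 0], [0, 0, 0], 0.54],
    [[0, 0, 0], [0, 0, 0], 0.54],
    [[0, 0, 0], [-4, 1, 8], 0.54],
    [[0, 0, 0], [-8, 2, 16], 0.54],
    [[0, 0, 0], [-12, 3, 30], 0.54],
    [[0, 0, 0], [-10, 5, 40], 0.54]
  ]
}}

```text
t: 47.8
eef_pos: [0.3928, -0.3247, 0.3404]
ee_rot: [3.141, 0.493, 2.949]
force: [1.0, 0.2, -0.3]
width: 0.0404
```

```bash
python3 - <<'E'
from level import *
s=get_state(); print(s['eef_pos'],s['force'],s['width'])
p,im,d=grab('s26','scene'); level(p,d,-.088,.09,.13); level(p,d,-.029,.09,.13)
save('s26z',cv2.resize(im[120:360,0:390],None,fx=2,fy=2,interpolation=cv2.INTER_CUBIC))
E
```

```text
[ 0.39281951 -0.3247002   0.34039163] [ 1.01563401  0.23422698 -0.26818747] 0.04037403722807242
n 822 slope x,y deg [-0.08 -0.39] z top at bar 0.098 x max 0.0452 y range [-0.1033 -0.0728]
n 767 slope x,y deg [-0.31 -0.13] z top at bar 0.098 x max 0.0456 y range [-0.0454 -0.014 ]
```

View pics/s26z.png

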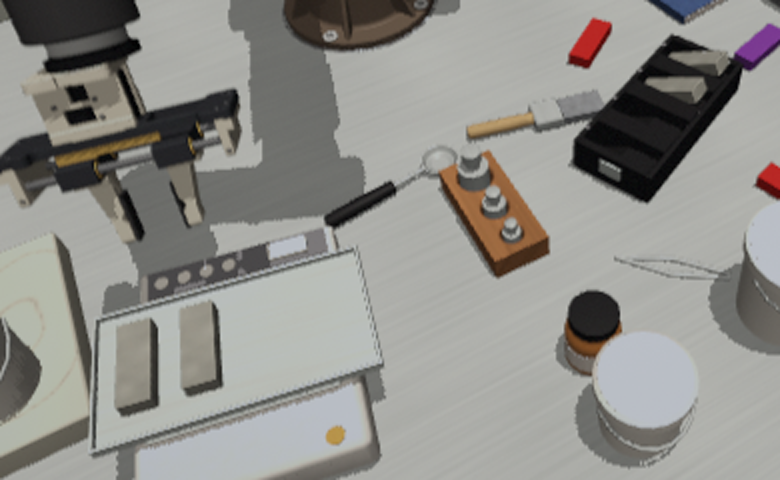

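Two bars lie flat. Returning for bar3.

{"method": "arm_command", "body": {
  "targets": [
    [[0.0236, 0.122, 0], [3, 20, 0], 0.45],
    [[0.0236, 0.122, 0], [3, 20, 0], 0.45],
    [[0.0236, 0.122, 0], [3, 20, 0], 0.45],
    [[0.0236, 0.122, 0], [3, 20, 0], 0.45],
    [[0, 0, 0.145], [3, 20, 0], 0.45],
    [[0, 0, 0.145], [3, 20, 0], 0.45],
    [[0, 0, 0.145], [3, 20, 0], 0.45],
    [[0, 0, 0.145], [3, 20, 0], 0.45]
  ]
}}

```text
t: 48.65
eef_pos: [0.4179, -0.1642, 0.341]
ee_rot: [-3.141, 0.0, -2.747]
force: [0.8, 1.0, 0.2]
width: 0.0482
```

{"method": "arm_command", "body": {
  "targets": [
    [[0, 0, 0.145], [3, 20, 0], 0.45],
    [[0, 0, 0.145], [3, 20, 0], 0.45],
    [[0, 0, 0.145], [3, 20, 0], 0.45],
    [[0, 0, 0.145], [3, 20, 0], 0.45],
    [[0, 0, 0.145], [3, 20, 0], 0.45],
    [[0, 0, 0.145], [3, 20, 0], 0.45],
    [[0, 0, 0.145], [3, 20, 0], 0.45],
    [[0, 0, 0.145], [3, 20, 0], 0.45]
  ]
}}

```text
t: 49.45
eef_pos: [0.4419, -0.0043, 0.3411]
ee_rot: [-3.141, 0.0, -1.587]
force: [0.4, 0.6, 0.9]
width: 0.0482
```

{"method": "arm_command", "body": {
  "targets": [
    [[0, 0, 0.145], [3, 20, 0], 0.45],
    [[0, 0, 0.145], [3, 20, 0], 0.45],
    [[0, 0, 0.145], [3, 20, 0], 0.45],
    [[0, 0, 0.145], [3, 20, 0], 0.45],
    [[0, 0, 0.145], [3, 20, 0], 0.45],
    [[0, 0, 0.145], [3, 20, 0], 0.45],
    [[0, 0, 0.145], [3, 20, 0], 0.45],
    [[0, 0, 0.145], [3, 20, 0], 0.45]
  ]
}}

```text
t: 50.25
eef_pos: [0.4659, 0.1557, 0.3411]
ee_rot: [-3.141, -0.001, -0.427]
force: [0.8, 0.3, 0.8]
width: 0.0481
```

{"method": "arm_command", "body": {
  "targets": [
    [[0, 0, 0.145], [3, 20, 0], 0.45],
    [[0, 0, 0.145], [3, 20, 0], 0.45],
    [[0, 0, 0.145], [3, 20, 0], 0.45],
    [[0, 0, 0.145], [3, 20, 0], 0.45],
    [[0, 0, 0.145], [3, 20, 0], 0.45],
    [[0, 0, 0.139], [3, 20, 0], 0.45],
    [[0, 0, 0], [0, 0, 0], 0.45],
    [[0, 0, 0], [0, 0, 0], 0.45]
  ]
}}

```text
t: 51.05
eef_pos: [0.4838, 0.275, 0.3406]
ee_rot: [3.141, 0.0, 0.43]
force: [0.3, -0.1, 0.4]
width: 0.0483
```

```bash
python3 - <<'E'
from barm import *
s=get_state(); print(s['t'],s['eef_pos'],s['ee_rot'],s['width'],((pt(3,.029)-s['eef_pos'][:2])*1e3).round(1))
p,im,d=grab('w27','wrist'); barmeas(cloud(p,d),d)
E
```

```text
51.05 [0.48380578 0.27504478 0.34062561] [3.14133778e+00 2.52078808e-04 4.29882118e-01] 0.048258097684158195 [-0.2 12.4]
1 few 24
2 few 37
3 n 2098 tilt 12.0 zmax 0.0708 x at top 0.0307 0.0405 y-range 0.0176 0.0471 ymid off 0.0004 ztop@0 0.0574
4 n 2167 tilt 11.2 zmax 0.0707 x at top 0.0311 0.0411 y-range 0.0804 0.1106 ymid off -0.0005 ztop@0 0.0578
```

View pics/w27.png

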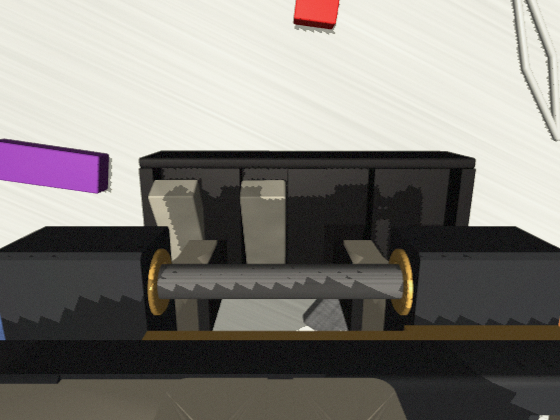

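Bars 3 (u≈263) and 4 (u≈176) are unchanged. Gripping bar3.

{"method": "arm_command", "body": {
  "targets": [
    [[0, 0, 0], [0, 12, 0], 0.45],
    [[0, 0, 0], [0, 0, -35], 0.45],
    [[0, 0, 0], [0, 0, -35], 0.45],
    [[0, 0, 0], [0, 0, -20], 0.45],
    [[0, 0, 0], [0, 0, -10], 0.45],
    [[0, 0, 0], [0, 0, -5], 0.45],
    [[0, 0, 0], [0, 0, 0], 0.45]
  ]
}}

```text
t: 51.8
eef_pos: [0.4842, 0.2872, 0.2359]
ee_rot: [3.142, -0.0, 0.431]
force: [-0.3, -0.6, 0.1]
width: 0.0481
```

{"method": "arm_command", "body": {
  "targets": [
    [[0, 0, 0], [0, 0, 0], 1],
    [[0, 0, 0], [0, 0, 0], 1],
    [[0, 0, 0], [0, 0, 0], 1],
    [[0, 0, 0], [0, 0, 0], 1],
    [[0, 0, 0], [0, 0, 0], 1],
    [[0, 0, 0], [0, 0, 0], 1]
  ],
  "squeeze": 50
}}

```text
t: 52.4
eef_pos: [0.4842, 0.2872, 0.2361]
ee_rot: [-3.141, -0.001, 0.431]
force: [0.0, 0.7, 2.1]
width: 0.0313
```

{"method": "arm_command", "body": {
  "targets": [
    [[0, 0, 0], [0, 0, 4], 1],
    [[0, 0, 0], [0, 0, 8], 1],
    [[0, 0, 0], [0, 0, 12], 1],
    [[0, 0, 0], [0, 0, 20], 1],
    [[0, 0, 0], [0, 0, 30], 1],
    [[0, 0, 0], [0, 0, 40], 1],
    [[0, 0, 0], [0, 0, 0], 1]
  ]
}}

```text
t: 53.1
eef_pos: [0.4852, 0.288, 0.3564]
ee_rot: [-3.139, -0.01, 0.432]
force: [0.9, 0.1, -1.0]
width: 0.031
```

{"method": "arm_command", "body": {
  "targets": [
    [[0, 0, -0.145], [1, -22, 0], 1],
    [[0, 0, -0.145], [1, -22, 0], 1],
    [[0, 0, -0.145], [1, -22, 0], 1],
    [[0, 0, -0.145], [1, -22, 0], 1],
    [[0, 0, -0.145], [1, -22, 0], 1],
    [[0, 0, -0.145], [1, -22, 0], 1],
    [[0, 0, -0.145], [1, -22, 0], 1],
    [[0, 0, -0.145], [1, -22, 0], 1]
  ]
}}

```text
t: 53.9
eef_pos: [0.4918, 0.11, 0.3503]
ee_rot: [-3.141, -0.0, -0.735]
force: [0.3, 0.2, -1.3]
width: 0.031
```

{"method": "arm_command", "body": {
  "targets": [
    [[0, 0, -0.145], [1, -22, 0], 1],
    [[0, 0, -0.145], [1, -22, 0], 1],
    [[0, 0, -0.145], [1, -22, 0], 1],
    [[0, 0, -0.145], [1, -22, 0], 1],
    [[0, 0, -0.145], [1, -22, 0], 1],
    [[0, 0, -0.145], [1, -22, 0], 1],
    [[0, 0, -0.145], [1, -22, 0], 1],
    [[0, 0, -0.145], [1, -22, 0], 1]
  ]
}}

```text
t: 54.7
eef_pos: [0.4997, -0.0659, 0.3503]
ee_rot: [-3.141, 0.0, -1.895]
force: [-0.3, -0.2, -1.5]
width: 0.0311
```

{"method": "arm_command", "body": {
  "targets": [
    [[0, 0, -0.145], [2, -22, 0], 1],
    [[0, 0, -0.145], [2, -22, 0], 1],
    [[0, 0, -0.145], [2, -22, 0], 1],
    [[0, 0, -0.145], [2, -22, 0], 1],
    [[0, 0, -0.145], [2, -22, 0], 1],
    [[0, 0, -0.145], [1, -22, 0], 1],
    [[0, 0, -0.145], [1, -22, 0], 1],
    [[0, 0, -0.145], [1, -22, 0], 1]
  ]
}}

```text
t: 55.5
eef_pos: [0.5127, -0.2419, 0.3503]
ee_rot: [3.142, 0.0, -3.055]
force: [1.1, 1.1, -0.5]
width: 0.0312
```

{"method": "arm_command", "body": {
  "targets": [
    [[0, 0, -0.145], [1, -22, 0], 1],
    [[0, 0, -0.14], [1, -22, 0], 1],
    [[0, 0, 0], [0, 0, 0], 1],
    [[0, 0, 0], [0, 0, 0], 1]
  ]
}}

```text
t: 55.9
eef_pos: [0.5147, -0.2852, 0.3498]
ee_rot: [3.141, -0.0, 2.95]
force: [-0.8, 0.2, -0.9]
width: 0.0314
```

```bash
python3 - <<'E'
from tilt import *
s=get_state(); print(s['t'],s['eef_pos'],s['ee_rot'],s['width'],s['force'])
p,im,d=grab('s28','scene'); heldtilt(p,d,s)
save('s28z',cv2.resize(im[120:360,0:390],None,fx=2,fy=2,interpolation=cv2.INTER_CUBIC))
E
```

```text
55.9 [ 0.5146834  -0.28523164  0.34983455] [ 3.14138041e+00 -1.74353027e-04  2.95010901e+00] 0.0313651637470772 [-0.76285818  0.17628359 -0.90940517]
n 678
-0.08 23 [0.2085 0.21   0.212 ]
-0.072 100 [0.2052 0.2079 0.2175]
-0.064 85 [0.2011 0.2032 0.2069]
-0.056 84 [0.1965 0.1988 0.2024]
-0.048 79 [0.1925 0.1949 0.1976]
-0.04 82 [0.1876 0.1905 0.1931]
-0.032 74 [0.1836 0.1861 0.1881]
-0.024 75 [0.1792 0.1817 0.1842]
-0.016 76 [0.1747 0.1774 0.1798]
```

View pics/s28z.png

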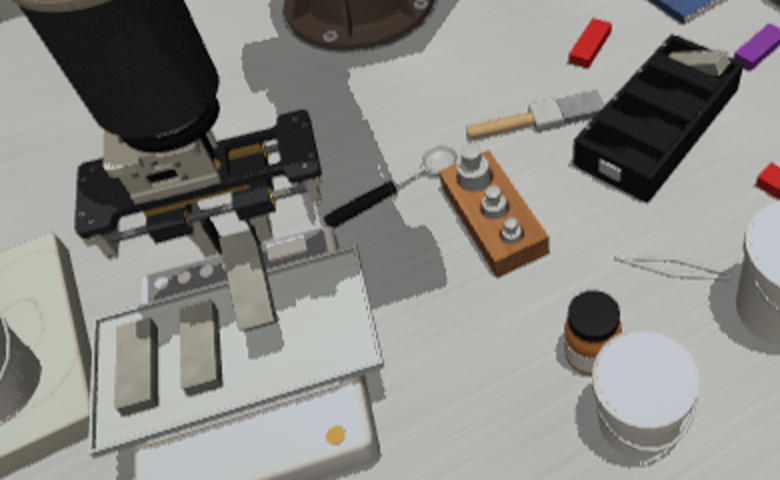

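Same hold. Tilting and lowering.

{"method": "arm_command", "body": {
  "targets": [
    [[-0.0236, -0.122, 0], [-19, 2, -12], 1],
    [[-0.0236, -0.122, 0], [-19, 2, -17], 1],
    [[-0.0236, -0.122, 0], [-19, 2, -20], 1],
    [[-0.0236, -0.122, 0], [-19, 1, -20], 1],
    [[0, 0, 0], [0, 0, 0], 1],
    [[0, 0, 0], [0, 0, 0], 1]
  ]
}}

```text
t: 56.55
eef_pos: [0.4383, -0.2772, 0.2807]
ee_rot: [-3.141, 0.495, 2.952]
force: [1.5, 0.0, 0.8]
width: 0.0311
```

```bash
python3 - <<'E'
from level import *
s=get_state(); print(s['eef_pos'],s['ee_rot'],s['width'],s['force'])
p,im,d=grab('s29','scene'); level(p,d,.029)
E
```

```text
[ 0.43826023 -0.27723632  0.28074277] [-3.14148972  0.49502227  2.95182625] 0.031106369736831885 [1.51333982 0.03172112 0.76533115]
n 1067 slope x,y deg [ 0.26 -0.2 ] z top at bar 0.1316 x max 0.0438 y range [0.0147 0.0456]
```

{"method": "arm_command", "body": {
  "targets": [
    [[0, 0, 0], [0, 0, -12], 1],
    [[0, 0, 0], [0, 0, -10], 1],
    [[0, 0, 0], [0, 0, -6], 1],
    [[0, 0, 0], [0, 0, -3], 1],
    [[0, 0, 0], [0, 0, -1], 1],
    [[0, 0, 0], [0, 0, 0], 1]
  ]
}}

```text
t: 57.2
eef_pos: [0.4393, -0.278, 0.2487]
ee_rot: [3.141, 0.496, 2.949]
force: [0.4, 0.5, -0.5]
width: 0.0314
```

{"method": "arm_command", "body": {
  "targets": [
    [[0, 0, 0], [0, 0, -1], 1],
    [[0, 0, 0], [0, 0, 0], 1]
  ]
}}

```text
t: 57.4
eef_pos: [0.4391, -0.278, 0.2479]
ee_rot: [3.141, 0.497, 2.949]
force: [-0.7, -0.1, -1.8]
width: 0.0309
```

{"method": "arm_command", "body": {
  "targets": [
    [[0, 0, 0], [0, 0, -1], 1],
    [[0, 0, 0], [0, 0, 0], 1]
  ]
}}

```text
t: 57.6
eef_pos: [0.4392, -0.278, 0.247]
ee_rot: [3.141, 0.497, 2.949]
force: [0.4, 0.4, -0.4]
width: 0.0315
```

{"method": "arm_command", "body": {
  "targets": [
    [[0, 0, 0], [0, 0, -1], 1],
    [[0, 0, 0], [0, 0, 0], 1]
  ]
}}

```text
t: 57.8
eef_pos: [0.4391, -0.278, 0.2468]
ee_rot: [3.141, 0.499, 2.949]
force: [-7.1, 3.4, 11.1]
width: 0.0318
```

{"method": "arm_command", "body": {
  "targets": [
    [[0, 0, 0], [0, 0, 0], 0.6],
    [[0, 0, 0], [0, 0, 0], 0.54],
    [[0, 0, 0], [0, 0, 0], 0.54],
    [[0, 0, 0], [0, 0, 0], 0.54],
    [[0, 0, 0], [-4, 1, 8], 0.54],
    [[0, 0, 0], [-8, 2, 16], 0.54],
    [[0, 0, 0], [-12, 3, 30], 0.54],
    [[0, 0, 0], [-10, 5, 40], 0.54]
  ]
}}

```text
t: 58.6
eef_pos: [0.4038, -0.2668, 0.3395]
ee_rot: [3.141, 0.493, 2.949]
force: [1.5, 0.6, 0.6]
width: 0.0402
```

```bash
python3 - <<'E'
from level import *
s=get_state(); print(s['eef_pos'],s['force'],s['width'])
p,im,d=grab('s30','scene'); level(p,d,-.088,.09,.13); level(p,d,-.029,.09,.13); level(p,d,.029,.09,.13)
save('s30z',cv2.resize(im[120:360,0:390],None,fx=2,fy=2,interpolation=cv2.INTER_CUBIC))
E
```

```text
[ 0.40380219 -0.2667664   0.33950752] [1.54632943 0.585051   0.63382478] 0.04017109860364343
n 825 slope x,y deg [ 0.06 -0.75] z top at bar 0.0979 x max 0.0452 y range [-0.1034 -0.0727]
n 763 slope x,y deg [-0.18 -0.65] z top at bar 0.098 x max 0.046 y range [-0.0453 -0.0142]
n 721 slope x,y deg [0.18 0.3 ] z top at bar 0.098 x max 0.045 y range [0.014  0.0448]
```

View pics/s30z.png

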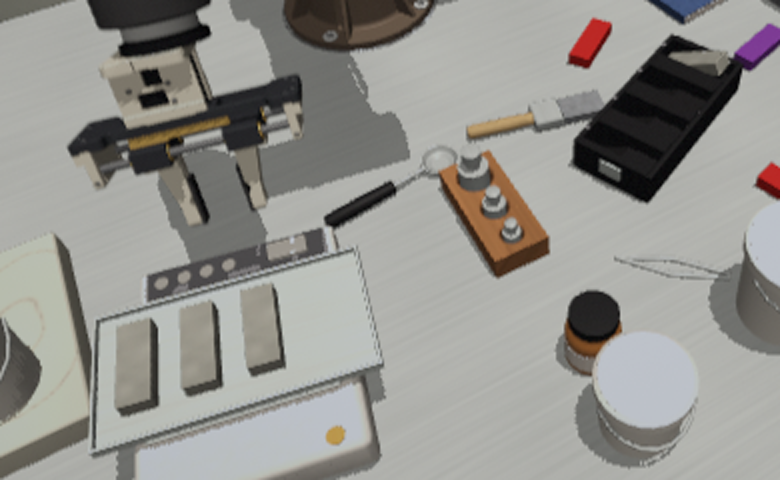

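Three are down. Now bar4.

{"method": "arm_command", "body": {
  "targets": [
    [[0.0236, 0.122, 0], [2, 20, 0], 0.45],
    [[0.0236, 0.122, 0], [2, 20, 0], 0.45],
    [[0.0236, 0.122, 0], [2, 20, 0], 0.45],
    [[0.0236, 0.122, 0], [2, 20, 0], 0.45],
    [[0, 0, 0.145], [2, 20, 0], 0.45],
    [[0, 0, 0.145], [2, 20, 0], 0.45],
    [[0, 0, 0.145], [2, 20, 0], 0.45],
    [[0, 0, 0.145], [2, 20, 0], 0.45]
  ]
}}

```text
t: 59.45
eef_pos: [0.4209, -0.1062, 0.34]
ee_rot: [-3.142, -0.0, -2.748]
force: [-1.1, -0.6, 0.4]
width: 0.0481
```

{"method": "arm_command", "body": {
  "targets": [
    [[0, 0, 0.145], [2, 20, 0], 0.45],
    [[0, 0, 0.145], [2, 20, 0], 0.45],
    [[0, 0, 0.145], [2, 20, 0], 0.45],
    [[0, 0, 0.145], [2, 20, 0], 0.45],
    [[0, 0, 0.145], [2, 20, 0], 0.45],
    [[0, 0, 0.145], [2, 20, 0], 0.45],
    [[0, 0, 0.145], [2, 20, 0], 0.45],
    [[0, 0, 0.145], [2, 20, 0], 0.45]
  ]
}}

```text
t: 60.25
eef_pos: [0.4369, 0.0537, 0.3401]
ee_rot: [-3.141, -0.0, -1.588]
force: [0.1, -0.5, 0.6]
width: 0.0486
```

{"method": "arm_command", "body": {
  "targets": [
    [[0, 0, 0.145], [2, 20, 0], 0.45],
    [[0, 0, 0.145], [2, 20, 0], 0.45],
    [[0, 0, 0.145], [2, 20, 0], 0.45],
    [[0, 0, 0.145], [1, 20, 0], 0.45],
    [[0, 0, 0.145], [1, 20, 0], 0.45],
    [[0, 0, 0.145], [1, 20, 0], 0.45],
    [[0, 0, 0.145], [1, 20, 0], 0.45],
    [[0, 0, 0.145], [1, 20, 0], 0.45]
  ]
}}

```text
t: 61.05
eef_pos: [0.4479, 0.2137, 0.3401]
ee_rot: [-3.141, -0.001, -0.428]
force: [0.5, -0.2, -0.4]
width: 0.0478
```

{"method": "arm_command", "body": {
  "targets": [
    [[0, 0, 0.145], [1, 20, 0], 0.45],
    [[0, 0, 0.145], [1, 20, 0], 0.45],
    [[0, 0, 0.145], [1, 20, 0], 0.45],
    [[0, 0, 0.145], [1, 20, 0], 0.45],
    [[0, 0, 0.145], [1, 20, 0], 0.45],
    [[0, 0, 0.14], [1, 20, 0], 0.45],
    [[0, 0, 0], [0, 0, 0], 0.45],
    [[0, 0, 0], [0, 0, 0], 0.45]
  ]
}}

```text
t: 61.85
eef_pos: [0.4538, 0.333, 0.3397]
ee_rot: [3.141, -0.0, 0.43]
force: [0.4, 0.9, -0.4]
width: 0.048
```

```bash
python3 - <<'E'
from barm import *
s=get_state(); print(s['t'],s['eef_pos'],s['ee_rot'],s['width'],((pt(4,.029)-s['eef_pos'][:2])*1e3).round(1))
p,im,d=grab('w31','wrist'); barmeas(cloud(p,d),d)
E
```

```text
61.85 [0.45383821 0.33303438 0.33967822] [ 3.14145302e+00 -2.15368583e-05  4.29974399e-01] 0.04802644422498448 [ 3.1 12.6]
1 few 42
2 few 33
3 few 24
4 n 2179 tilt 12.6 zmax 0.0707 x at top 0.0312 0.0408 y-range 0.0814 0.1112 ymid off 0.0003 ztop@0 0.0574
```

View pics/w31.png

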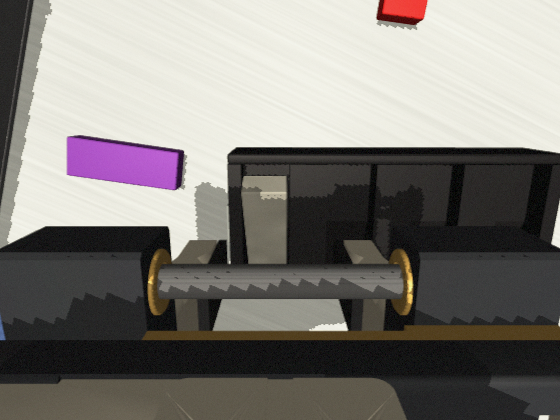

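Only bar4 is left in the case, at u≈265, unmoved. Gripping it.

{"method": "arm_command", "body": {
  "targets": [
    [[0, 0, 0], [3, 13, 0], 0.45],
    [[0, 0, 0], [0, 0, -35], 0.45],
    [[0, 0, 0], [0, 0, -35], 0.45],
    [[0, 0, 0], [0, 0, -20], 0.45],
    [[0, 0, 0], [0, 0, -9], 0.45],
    [[0, 0, 0], [0, 0, -5], 0.45],
    [[0, 0, 0], [0, 0, 0], 0.45]
  ]
}}

```text
t: 62.6
eef_pos: [0.4574, 0.3462, 0.236]
ee_rot: [-3.142, -0.001, 0.431]
force: [-0.3, 0.2, -0.0]
width: 0.0483
```

{"method": "arm_command", "body": {
  "targets": [
    [[0, 0, 0], [0, 0, 0], 1],
    [[0, 0, 0], [0, 0, 0], 1],
    [[0, 0, 0], [0, 0, 0], 1],
    [[0, 0, 0], [0, 0, 0], 1],
    [[0, 0, 0], [0, 0, 0], 1],
    [[0, 0, 0], [0, 0, 0], 1]
  ],
  "squeeze": 50
}}

```text
t: 63.2
eef_pos: [0.4572, 0.3462, 0.2362]
ee_rot: [-3.141, -0.001, 0.431]
force: [0.2, 1.0, 2.5]
width: 0.0311
```

{"method": "arm_command", "body": {
  "targets": [
    [[0, 0, 0], [0, 0, 4], 1],
    [[0, 0, 0], [0, 0, 8], 1],
    [[0, 0, 0], [0, 0, 12], 1],
    [[0, 0, 0], [0, 0, 20], 1],
    [[0, 0, 0], [0, 0, 30], 1],
    [[0, 0, 0], [0, 0, 40], 1],
    [[0, 0, 0], [0, 0, 0], 1]
  ]
}}

```text
t: 63.9
eef_pos: [0.4582, 0.3471, 0.3565]
ee_rot: [-3.138, -0.01, 0.432]
force: [1.3, 0.9, -1.0]
width: 0.0314
```

{"method": "arm_command", "body": {
  "targets": [
    [[0, 0, -0.145], [3, -22, 0], 1],
    [[0, 0, -0.145], [3, -22, 0], 1],
    [[0, 0, -0.145], [3, -22, 0], 1],
    [[0, 0, -0.145], [3, -22, 0], 1],
    [[0, 0, -0.145], [3, -22, 0], 1],
    [[0, 0, -0.145], [3, -22, 0], 1],
    [[0, 0, -0.145], [3, -22, 0], 1],
    [[0, 0, -0.145], [3, -22, 0], 1]
  ]
}}

```text
t: 64.7
eef_pos: [0.481, 0.169, 0.3504]
ee_rot: [-3.141, -0.001, -0.735]
force: [0.8, -0.5, -1.2]
width: 0.0308
```

{"method": "arm_command", "body": {
  "targets": [
    [[0, 0, -0.145], [3, -22, 0], 1],
    [[0, 0, -0.145], [3, -22, 0], 1],
    [[0, 0, -0.145], [3, -22, 0], 1],
    [[0, 0, -0.145], [3, -22, 0], 1],
    [[0, 0, -0.145], [3, -22, 0], 1],
    [[0, 0, -0.145], [3, -22, 0], 1],
    [[0, 0, -0.145], [3, -22, 0], 1],
    [[0, 0, -0.145], [3, -22, 0], 1]
  ]
}}

```text
t: 65.5
eef_pos: [0.5049, -0.007, 0.3504]
ee_rot: [-3.141, -0.0, -1.895]
force: [-0.0, -0.0, -0.0]
width: 0.0313
```

{"method": "arm_command", "body": {
  "targets": [
    [[0, 0, -0.145], [3, -22, 0], 1],
    [[0, 0, -0.145], [2, -22, 0], 1],
    [[0, 0, -0.145], [2, -22, 0], 1],
    [[0, 0, -0.145], [2, -22, 0], 1],
    [[0, 0, -0.145], [2, -22, 0], 1],
    [[0, 0, -0.145], [2, -22, 0], 1],
    [[0, 0, -0.145], [2, -22, 0], 1],
    [[0, 0, -0.145], [2, -22, 0], 1]
  ]
}}

```text
t: 66.3
eef_pos: [0.5219, -0.1829, 0.3504]
ee_rot: [3.142, 0.0, -3.055]
force: [-0.3, 0.1, -0.9]
width: 0.0309
```

{"method": "arm_command", "body": {
  "targets": [
    [[0, 0, -0.145], [2, -22, 0], 1],
    [[0, 0, -0.14], [2, -23, 0], 1],
    [[0, 0, 0], [0, 0, 0], 1],
    [[0, 0, 0], [0, 0, 0], 1]
  ]
}}

```text
t: 66.7
eef_pos: [0.5258, -0.2273, 0.3499]
ee_rot: [3.141, -0.001, 2.95]
force: [-1.0, -0.1, -1.3]
width: 0.031
```

```bash
python3 - <<'E'
from tilt import *
s=get_state(); print(s['t'],s['eef_pos'],s['ee_rot'],s['width'],s['force'])
p,im,d=grab('s32','scene'); heldtilt(p,d,s)
save('s32z',cv2.resize(im[120:360,0:390],None,fx=2,fy=2,interpolation=cv2.INTER_CUBIC))
E
```

```text
66.7 [ 0.52578579 -0.22728032  0.34992376] [ 3.14141005e+00 -5.58141795e-04  2.95006887e+00] 0.03099849661762621 [-0.95165372 -0.11877072 -1.27941955]
n 620
-0.08 20 [0.2074 0.21   0.2116]
-0.072 87 [0.2046 0.2078 0.2173]
-0.064 76 [0.2005 0.2033 0.2051]
-0.056 72 [0.1962 0.1986 0.2012]
-0.048 73 [0.1925 0.1943 0.1966]
-0.04 75 [0.1873 0.1903 0.1926]
-0.032 72 [0.1832 0.1859 0.1884]
-0.024 76 [0.1791 0.1817 0.1842]
-0.016 69 [0.1748 0.1771 0.1799]
```

View pics/s32z.png

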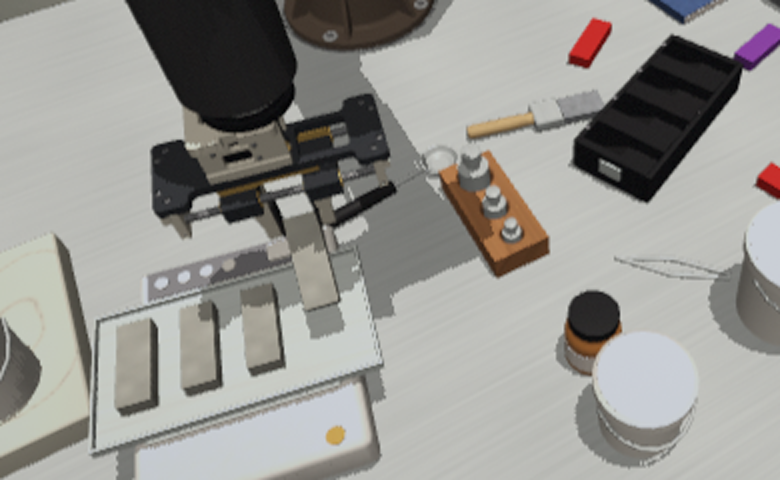

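{"method": "arm_command", "body": {
  "targets": [
    [[-0.0236, -0.122, 0], [-19, 2, -12], 1],
    [[-0.0236, -0.122, 0], [-19, 2, -17], 1],
    [[-0.0236, -0.122, 0], [-19, 2, -20], 1],
    [[-0.0236, -0.122, 0], [-19, 1, -20], 1],
    [[0, 0, 0], [0, 0, 0], 1],
    [[0, 0, 0], [0, 0, 0], 1]
  ]
}}

```text
t: 67.35
eef_pos: [0.4601, -0.2308, 0.2934]
ee_rot: [-3.112, 0.442, 2.946]
force: [1.1, 0.1, 0.7]
width: 0.0311
```

```bash
python3 - <<'E'
from level import *
s=get_state(); print(s['eef_pos'],s['ee_rot'],s['width'],s['force'])
p,im,d=grab('s33','scene'); level(p,d,.088)
E
```

```text
[ 0.46011113 -0.23080479  0.29344354] [-3.11207087  0.44224772  2.94635544] 0.031124338388034845 [1.11095394 0.0775325  0.677854  ]
n 817 slope x,y deg [-3.07 -0.35] z top at bar 0.1384 x max 0.0473 y range [0.0637 0.1016]
```

```bash
python3 - <<'E'
from level import *
s=get_state(); print(s['q'],s['qd'])
Rt=R.from_euler('xyz',s['ee_rot']).as_matrix(); print('grasp',s['eef_pos']+.159*Rt[:,2],'tooly',Rt[:,1],'z',Rt[:,2])
Rd=R.from_euler('xyz',[np.pi,.495,2.950]).as_matrix(); print('need rotvec',R.from_matrix(Rd@Rt.T).as_rotvec())
E
```

```text
[-0.07212105  0.0898199  -0.80983851  0.34218811 -0.24579728 -2.0155887 ] [-0.00028858  0.01150326  0.03910111  0.00677897  0.01431483 -0.01690666]
grasp [ 0.52819365 -0.24869453  0.15113633] tooly [ 0.2067926  0.9780427 -0.0258709] z [ 0.41669404 -0.11196651 -0.90212503]
need rotvec [ 0.01550591 -0.05372246  0.01741063]
```

The last row was limited near a wrist singularity (q5 = -0.25). I'll finish the small remaining turn slowly.

{"method": "arm_command", "body": {
  "targets": [
    [[0.004, -0.014, 0.004], [-2, 2, -2], 1],
    [[0.004, -0.014, 0.004], [-2, 2, -3], 1],
    [[0.004, -0.014, 0.004], [-2, 3, -3], 1],
    [[0.004, -0.012, 0.004], [-2, 2, -3], 1],
    [[0, 0, 0], [0, 0, 0], 1],
    [[0, 0, 0], [0, 0, 0], 1]
  ]
}}

```text
t: 68.0
eef_pos: [0.4532, -0.2223, 0.2825]
ee_rot: [3.141, 0.495, 2.947]
force: [-0.0, -0.7, -0.1]
width: 0.0311
```

```bash
python3 - <<'E'
from level import *
s=get_state(); print(s['q'],s['eef_pos'],s['ee_rot'],s['width'],s['force'])
Rt=R.from_euler('xyz',s['ee_rot']).as_matrix();Rd=R.from_euler('xyz',[np.pi,.495,2.950]).as_matrix(); print('need rotvec',R.from_matrix(Rd@Rt.T).as_rotvec())
p,im,d=grab('s34','scene'); level(p,d,.088)
E
```

```text
[-0.10894262  0.08221283 -0.92922664  0.54795134 -0.07719536 -2.19271306] [ 0.45323414 -0.22234878  0.28249318] [3.14119965 0.49492678 2.94713836] 0.03111755636098182 [-0.00603735 -0.72274492 -0.08280433]
need rotvec [-3.53458374e-04 -5.52034155e-06  2.67496044e-03]
n 977 slope x,y deg [0.36 0.04] z top at bar 0.1336 x max 0.0474 y range [0.0693 0.1068]
```

Here q5 is -0.08, against a limit of 0, and lowering would push it further. For this bar I'll lean about 8° less and place it 12 mm farther in, then let the rear end settle under a light grip.

{"method": "arm_command", "body": {
  "targets": [
    [[0.0067, 0.0344, 0], [8, -2, 2], 1],
    [[0.0067, 0.0344, 0], [8, -1, 2], 1],
    [[0.0067, 0.0344, 0], [8, -2, 3], 1],
    [[0.0067, 0.0344, 0], [8, -1, 2], 1],
    [[0, 0, 0], [0, 0, 0], 1],
    [[0, 0, 0], [0, 0, 0], 1]
  ]
}}

```text
t: 68.65
eef_pos: [0.4834, -0.2292, 0.2911]
ee_rot: [-3.138, 0.363, 2.947]
force: [-0.8, -0.8, -1.7]
width: 0.031
```

```bash
python3 - <<'E'
from level import *
s=get_state(); print(s['q'],s['eef_pos'],s['ee_rot'],s['width'],s['force'])
Rt=R.from_euler('xyz',s['ee_rot']).as_matrix();Rd=R.from_euler('xyz',[np.pi,.355,2.950]).as_matrix(); print('need rotvec',R.from_matrix(Rd@Rt.T).as_rotvec()); print('grasp',s['eef_pos']+.159*Rt[:,2])
p,im,d=grab('s35','scene'); level(p,d,.088)
E
```

```text
[-0.05861633  0.14323035 -0.65881741  0.12804675 -0.4125751  -1.81556018] [ 0.48338274 -0.22917879  0.29110461] [-3.138491    0.36264938  2.94688475] 0.030999678887958747 [-0.83040932 -0.82680363 -1.65191857]
need rotvec [0.00431842 0.00694968 0.00420446]
grasp [ 0.53862689 -0.24057594  0.14244665]
n 1016 slope x,y deg [-16.89   3.41] z top at bar 0.1309 x max 0.0565 y range [0.0647 0.1116]
```

```bash
python3 - <<'E'
from tilt import *
p,im,d=load('s35'); heldtilt(p,d,get_state())
save('s35z',cv2.resize(im[180:340,40:240],None,fx=3.8,fy=3.6,interpolation=cv2.INTER_CUBIC))
E
```

```text
n 878
-0.08 92 [0.2093 0.2502 0.2574]
-0.072 154 [0.2055 0.213  0.2541]
-0.064 134 [0.201  0.2273 0.253 ]
-0.056 123 [0.1972 0.2008 0.2493]
-0.048 107 [0.1924 0.1958 0.2467]
-0.04 68 [0.1875 0.1902 0.1931]
-0.032 70 [0.1835 0.186  0.1888]
-0.024 63 [0.179  0.1818 0.1842]
-0.016 67 [0.1752 0.1777 0.1816]
```

View pics/s35z.png

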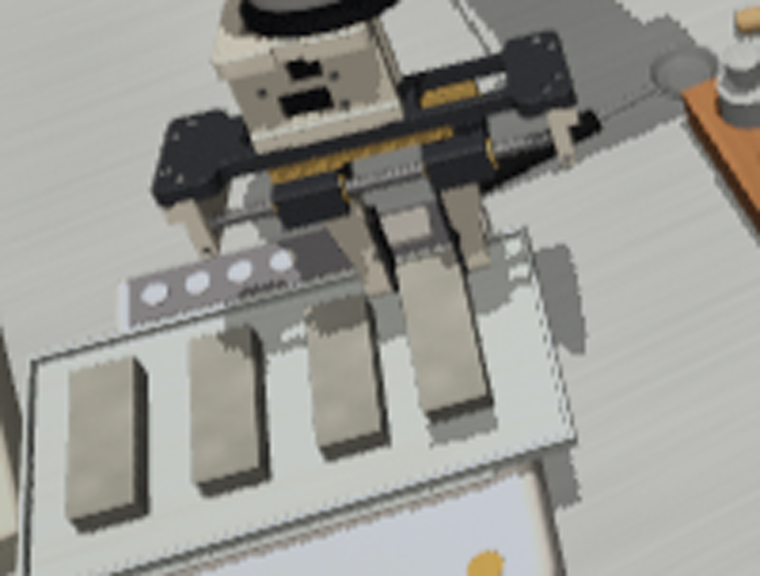

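```bash
python3 - <<'E'
from case import *
s=get_state(); Rt=R.from_euler('xyz',s['ee_rot']).as_matrix()
for n,(x,z) in dict(rt=(-.001,.170),ft=(-.0805,.2125),fb=(-.0711,.2302),rb=(.0084,.1877),tipr=(.0095,.178)).items():
    w=s['eef_pos']+Rt@np.array([x,0,z]); print(n,w.round(4),'tray',((w[:2]-T)@np.stack([tx,ty],1)).round(4))
E
```

```text
rt [ 0.5426 -0.2416  0.1322] tray [-0.0293  0.0858]
ft [ 0.6303 -0.2591  0.1206] tray [0.0601 0.0855]
fb [ 0.6278 -0.2586  0.1008] tray [0.0576 0.0854]
rb [ 0.5401 -0.2412  0.1123] tray [-0.0318  0.0858]
tipr [ 0.5358 -0.2403  0.121 ] tray [-0.0363  0.0858]
```

{"method": "arm_command", "body": {
  "targets": [
    [[0, 0, 0], [-3, 0, -8], 1],
    [[0, 0, 0], [0, 0, -6], 1],
    [[0, 0, 0], [0, 0, -4], 1],
    [[0, 0, 0], [0, 0, -2], 1],
    [[0, 0, 0], [0, 0, 0], 1]
  ]
}}

```text
t: 69.2
eef_pos: [0.4798, -0.2295, 0.2706]
ee_rot: [-3.138, 0.361, 2.947]
force: [1.2, -0.1, -0.7]
width: 0.0315
```

{"method": "arm_command", "body": {
  "targets": [
    [[0, 0, 0], [0, 0, -1], 1],
    [[0, 0, 0], [0, 0, 0], 1]
  ]
}}

```text
t: 69.4
eef_pos: [0.4801, -0.2295, 0.2702]
ee_rot: [-3.138, 0.362, 2.947]
force: [-0.3, -0.5, -0.5]
width: 0.0311
```

{"method": "arm_command", "body": {
  "targets": [
    [[0, 0, 0], [0, 0, -1], 1],
    [[0, 0, 0], [0, 0, 0], 1]
  ]
}}

```text
t: 69.6
eef_pos: [0.4801, -0.2295, 0.2692]
ee_rot: [-3.138, 0.362, 2.947]
force: [-0.2, -0.2, -1.2]
width: 0.0311
```

{"method": "arm_command", "body": {
  "targets": [
    [[0, 0, 0], [0, 0, -1], 1],
    [[0, 0, 0], [0, 0, 0], 1]
  ]
}}

```text
t: 69.8
eef_pos: [0.48, -0.2295, 0.2681]
ee_rot: [-3.138, 0.362, 2.947]
force: [0.5, -0.8, -0.5]
width: 0.0317
```

{"method": "arm_command", "body": {
  "targets": [
    [[0, 0, 0], [0, 0, -1], 1],
    [[0, 0, 0], [0, 0, 0], 1]
  ]
}}

```text
t: 70.0
eef_pos: [0.48, -0.2294, 0.2671]
ee_rot: [-3.138, 0.362, 2.947]
force: [0.2, 0.3, -0.7]
width: 0.0314
```

{"method": "arm_command", "body": {
  "targets": [
    [[0, 0, 0], [0, 0, 0], 1],
    [[0, 0, 0], [0, 0, -1], 1],
    [[0, 0, 0], [0, 0, 0], 1]
  ],
  "squeeze": 4
}}

```text
t: 70.3
eef_pos: [0.4801, -0.2295, 0.2661]
ee_rot: [-3.138, 0.362, 2.947]
force: [-0.9, 0.7, -0.2]
width: 0.0318
```

{"method": "arm_command", "body": {
  "targets": [
    [[0, 0, 0], [0, 0, -2], 1],
    [[0, 0, 0], [0, 0, -2], 1],
    [[0, 0, 0], [0, 0, 0], 1]
  ]
}}

```text
t: 70.6
eef_pos: [0.4799, -0.2295, 0.2618]
ee_rot: [-3.138, 0.361, 2.947]
force: [0.3, -0.3, 0.3]
width: 0.032
```

```bash
python3 - <<'E'
from tilt import *
s=get_state(); print(s['eef_pos'],s['force'],s['width'])
p,im,d=grab('s36','scene'); heldtilt(p,d,s)
E
```

```text
[ 0.4799449  -0.22945509  0.26182998] [ 0.34334693 -0.349877    0.31419874] 0.032048017470089014
n 900
-0.096 114 [0.2235 0.2497 0.253 ]
-0.088 98 [0.2288 0.2473 0.2506]
-0.08 142 [0.2038 0.2259 0.2469]
-0.072 141 [0.2007 0.2149 0.2248]
-0.064 62 [0.1966 0.1981 0.2   ]
-0.056 61 [0.1925 0.1945 0.1967]
-0.048 58 [0.1887 0.1908 0.1927]
-0.04 58 [0.1855 0.1874 0.1896]
-0.032 52 [0.1824 0.184  0.1858]
-0.024 55 [0.1794 0.1806 0.1831]
-0.016 59 [0.1746 0.1772 0.1795]
```

The bar is pivoting flat in the light grip (about 3° left). A little lower, then release.

{"method": "arm_command", "body": {
  "targets": [
    [[0, 0, 0], [0, 0, -1.5], 1],
    [[0, 0, 0], [0, 0, -1.5], 1],
    [[0, 0, 0], [0, 0, 0], 1]
  ]
}}

```text
t: 70.95
eef_pos: [0.48, -0.2294, 0.2589]
ee_rot: [-3.138, 0.362, 2.947]
force: [-0.4, -0.1, 0.4]
width: 0.0317
```

```bash
python3 - <<'E'
from tilt import *
s=get_state(); print(s['eef_pos'],s['force'],s['width'])
p,im,d=grab('s37','scene'); heldtilt(p,d,s)
save('s37z',cv2.resize(im[180:340,40:240],None,fx=3.8,fy=3.6,interpolation=cv2.INTER_CUBIC))
E
```

```text
[ 0.4800088  -0.22944112  0.25893501] [-0.39091261 -0.11510827  0.42889105] 0.03166793033982154
n 884
-0.096 131 [0.2205 0.2319 0.2502]
-0.088 88 [0.2258 0.2447 0.2476]
-0.08 145 [0.2015 0.2217 0.243 ]
-0.072 129 [0.1974 0.2116 0.2219]
-0.064 58 [0.1939 0.1959 0.1976]
-0.056 58 [0.1908 0.1925 0.1945]
-0.048 57 [0.1874 0.1895 0.1915]
-0.04 56 [0.184  0.1858 0.1883]
-0.032 55 [0.1809 0.1824 0.1845]
-0.024 56 [0.1775 0.1792 0.1816]
-0.016 51 [0.1742 0.176  0.1776]
```

View pics/s37z.png

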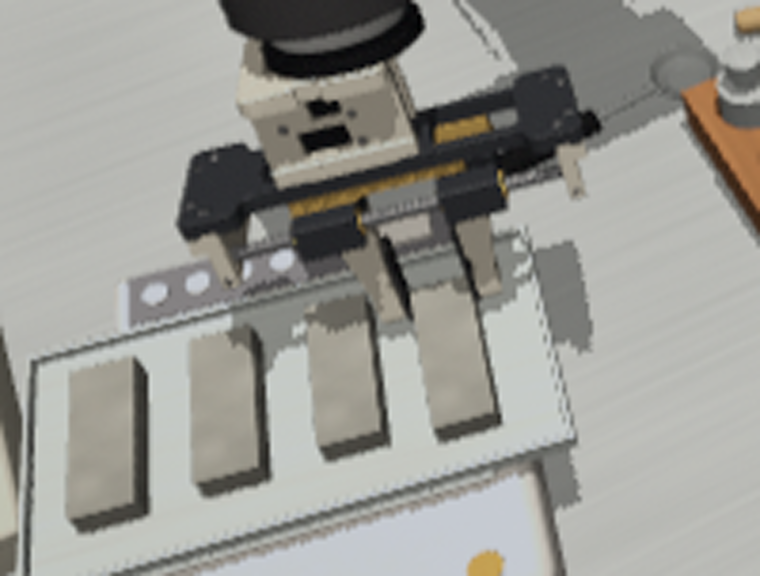

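Nearly level, clear of bar3. Releasing and drawing back.

{"method": "arm_command", "body": {
  "targets": [
    [[0, 0, 0], [0, 0, -1], 1],
    [[0, 0, 0], [0, 0, 0], 0.6],
    [[0, 0, 0], [0, 0, 0], 0.55],
    [[0, 0, 0], [0, 0, 0], 0.55],
    [[0, 0, 0], [-3, 1, 8], 0.55],
    [[0, 0, 0], [-6, 1, 16], 0.55],
    [[0, 0, 0], [-9, 2, 30], 0.55],
    [[0, 0, 0], [-5, 1, 30], 0.55]
  ]
}}

```text
t: 71.8
eef_pos: [0.456, -0.2243, 0.3432]
ee_rot: [-3.138, 0.361, 2.947]
force: [1.5, -1.3, 0.1]
width: 0.0394
```

{"method": "arm_command", "body": {
  "targets": [
    [[0, 0, 0], [-5, 0, 20], 0.55],
    [[0.02, 0.1, 0], [-10, 0, 20], 0.7],
    [[0.02, 0.1, 0], [-10, 0, 20], 0.9],
    [[0.02, 0.1, 0], [-10, 0, 10], 1],
    [[0.009, 0.045, 0], [-10, 0, 0], 1],
    [[0, 0, 0], [0, 0, 0], 1],
    [[0, 0, 0], [0, 0, 0], 1]
  ]
}}

```text
t: 72.5
eef_pos: [0.412, -0.2244, 0.4123]
ee_rot: [-3.139, 0.012, 2.947]
force: [-0.2, -0.2, -0.2]
width: 0.0016
```

```bash
python3 - <<'E'
from level import *
s=get_state(); print(s['t'],s['q'],s['eef_pos'],s['ee_rot'],s['force'],s['width'])
p,im,d=grab('s38','scene')
for y in (-.088,-.029,.029,.086): level(p,d,y,.09,.13)
grab('w38','wrist'); grab('t38','top')
save('s38z',cv2.resize(im[120:360,0:390],None,fx=2,fy=2,interpolation=cv2.INTER_CUBIC))
E
```

```text
72.5 [-0.07573322  0.00296656 -0.41671515  0.00437193 -1.13968234 -1.69147987] [ 0.41198309 -0.22440654  0.41233376] [-3.13900486  0.01182619  2.94699545] [-0.24663457 -0.16094959 -0.20447733] 0.0015916882833056573
n 824 slope x,y deg [-0.   -0.05] z top at bar 0.098 x max 0.0457 y range [-0.1034 -0.0726]
n 771 slope x,y deg [-0.33 -0.53] z top at bar 0.0979 x max 0.0456 y range [-0.0453 -0.014 ]
n 721 slope x,y deg [ 0.13 -0.6 ] z top at bar 0.0981 x max 0.0452 y range [0.0141 0.0449]
n 694 slope x,y deg [-0.07 -0.84] z top at bar 0.098 x max 0.0534 y range [0.0691 0.0998]
```

View pics/s38z.png

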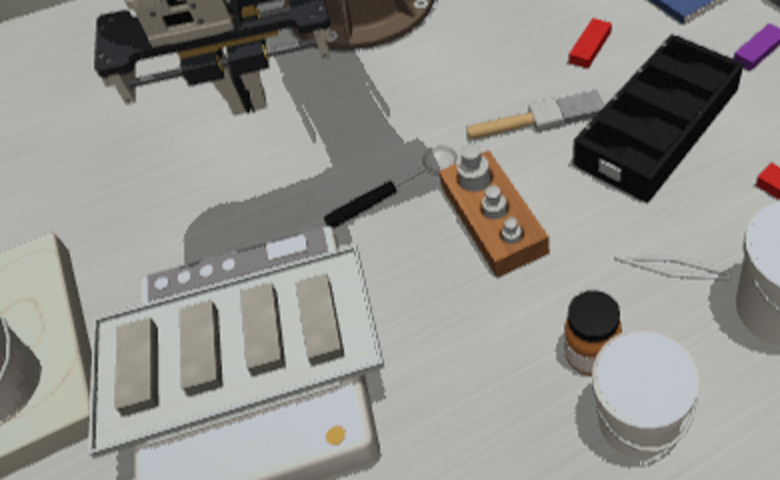

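View pics/t38.png

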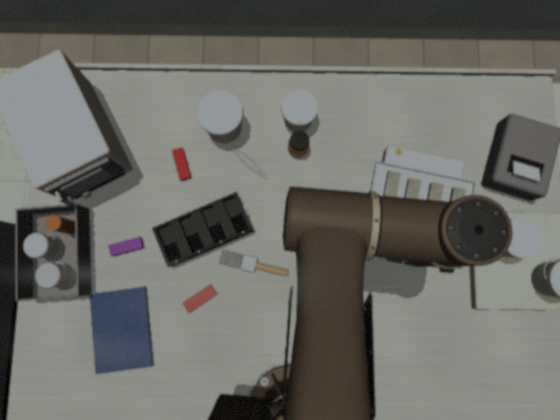

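All four bars lie flat in the tray and the case is empty. Now the second key press.

{"method": "arm_command", "body": {
  "targets": [
    [[0.002, 0.012, 0], [15, -13, -30], 1],
    [[0, 0, 0], [15, -13, -40], 1],
    [[0, 0, 0], [0, 0, -40], 1],
    [[0, 0, 0], [0, 0, -40], 1],
    [[0, 0, 0], [0, 0, -20], 1],
    [[0, 0, 0], [0, 0, -6], 1],
    [[0, 0, 0], [0, 0, 0], 1],
    [[0, 0, 0], [0, 0, 0], 1]
  ]
}}

```text
t: 73.45
eef_pos: [0.4427, -0.2505, 0.2373]
ee_rot: [-3.138, -0.0, 2.947]
force: [0.7, 0.8, 0.2]
width: 0.0007
```

```bash
python3 - <<'E'
from level import *
s=get_state(); print(s['t'],s['q'],s['eef_pos'],s['ee_rot'],s['force'],s['width'])
Rt=R.from_euler('xyz',s['ee_rot']).as_matrix(); print('tip',s['eef_pos']+.178*Rt[:,2])
E
```

```text
73.45 [-0.12693467  0.26578178 -0.56606252  0.00500026 -0.73947527 -1.64167192] [ 0.4427109  -0.25053154  0.23730095] [-3.13819588e+00 -2.89649964e-04  2.94747709e+00] [0.67747575 0.80087367 0.18595929] 0.000727658443620424
tip [ 0.44254368 -0.25111486  0.05930198]
```

{"method": "arm_command", "body": {
  "targets": [
    [[0, 0, 0], [0, 0, -6], 1],
    [[0, 0, 0], [0, 0, -3], 1],
    [[0, 0, 0], [0, 0, -2], 1],
    [[0, 0, 0], [0, 0, 0], 1]
  ]
}}

```text
t: 73.85
eef_pos: [0.4425, -0.2505, 0.2255]
ee_rot: [-3.138, -0.001, 2.947]
force: [0.8, 0.4, 2.7]
width: 0.0009
```

{"method": "arm_command", "body": {
  "targets": [
    [[0, 0, 0], [0, 0, -2], 1],
    [[0, 0, 0], [0, 0, 0], 1]
  ]
}}

```text
t: 74.05
eef_pos: [0.4425, -0.2505, 0.2242]
ee_rot: [-3.138, -0.001, 2.948]
force: [-1.6, 2.5, 12.1]
width: 0.0004
```

Fully down (12 N). Hold briefly, raise clear and check everything.

{"method": "arm_command", "body": {
  "targets": [
    [[0, 0, 0], [0, 0, 0], 1],
    [[0, 0, 0], [0, 0, 20], 1],
    [[0, 0, 0], [0, 0, 40], 1],
    [[0, 0, 0], [-5, 0, 40], 1],
    [[0, 0, 0], [-10, 0, 40], 1],
    [[0, 0, 0], [-15, 0, 40], 1],
    [[0, 0, 0], [0, 0, 0], 1],
    [[0, 0, 0], [0, 0, 0], 1]
  ]
}}

```text
t: 74.85
eef_pos: [0.4115, -0.2504, 0.4039]
ee_rot: [-3.139, 0.0, 2.947]
force: [0.3, -0.5, -1.3]
width: 0.0005
```

```bash
python3 - <<'E'
from level import *
s=get_state(); print(s['t'],s['eef_pos'],s['force'],s['width'])
p,im,d=grab('s40','scene')
for y in (-.088,-.029,.029,.086): level(p,d,y,.09,.13)
P=cloud(p,d)
k=np.zeros(d.shape,bool); k[180:225,220:255]=True; q=k&(P[...,2]>.076)&(P[...,2]<.1); print('knob',q.sum(),P[q].mean(0),P[q][:,2].max())
X=(P[...,:2]-np.array([.4423,-.2514]))@np.stack([tx,ty],1); m=(abs(X[...,0])<.007)&(abs(X[...,1])<.018)&(P[...,2]>.02)&(P[...,2]<.09); print('key z',m.sum(),np.median(P[m][:,2]))
m2=(abs(X[...,0])<.008)&(abs(X[...,1]+.075)<.03)&(P[...,2]>.02)&(P[...,2]<.09); print('deck z',np.median(P[m2][:,2]))
p0,i0,d0=load('scene0'); P0=cloud(p0,d0); m0=np.zeros(d.shape,bool); X0=(P0[...,:2]-np.array([.4423,-.2514]))@np.stack([tx,ty],1); m0=(abs(X0[...,0])<.007)&(abs(X0[...,1])<.018)&(P0[...,2]>.02)&(P0[...,2]<.09); print('key z at start',np.median(P0[m0][:,2]))
E
```

```text
74.85 [ 0.41152785 -0.25040197  0.40393838] [ 0.30617727 -0.4675021  -1.32823269] 0.0004608877921556263
n 825 slope x,y deg [ 0.02 -0.6 ] z top at bar 0.098 x max 0.0456 y range [-0.1032 -0.0726]
n 765 slope x,y deg [-0.04 -0.5 ] z top at bar 0.098 x max 0.0456 y range [-0.0453 -0.0143]
n 721 slope x,y deg [-0.3  -0.05] z top at bar 0.098 x max 0.0452 y range [0.0139 0.0449]
n 691 slope x,y deg [0.02 0.06] z top at bar 0.098 x max 0.0535 y range [0.0688 0.0998]
knob 76 [ 0.45378029 -0.02097613  0.08293704] 0.08705547991191309
key z 87 0.0482437118606609
deck z 0.04217177231460423
key z at start 0.04815946960809547
```

View pics/s40.png

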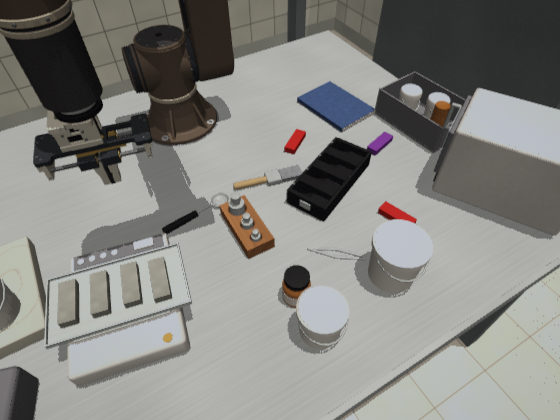

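In the scene view the four bars lie flat in the tray at (67–160, 280–302). The key is up, at the same height as at the start, and the weight is in its pocket at (237,203). The case is empty and the bystanders are unmoved. Handing in.

```bash
python3 - <<'E'
from station import *
print(job_done())
E
```

```text
the job is handed in; nothing more can be done
None
```

I carried out every step of the task and handed the job in at about 75 s; the hand-in gives no verdict.

- **Balance check:** I stood the 500 g weight in the middle of the tray (about 2 mm off centre) and let go. I pressed the print key fully (7 N) and put the weight back in its pocket. Its position afterwards was within 0.5 mm of the start, with the knob top at 0.085 m.
- **Bars:** All four bars were present. I tipped them, lifted them out and laid them side by side in the tray, then pressed the key fully again (12 N).
- **Last checks:** All four bars sit at the same height and are flat to within 1°. The key is up, the case is empty, and no bystander looks moved. The bar tops measured 0.098 m in the scene camera, 2 mm under the expected 0.100 m, which matches the stated calibration error.

**What went wrong:**
- **Hard press on the case wall:** A move towards bar2 was cut short, so the closed fingertips pressed on the case's wall with about 60 N (55 N vertical). I backed off at once and nothing had moved. It was the fingertips that pressed, not the gripper's body or the arm, and the wrist stayed below 120 N. I can't confirm how the 40 N rule counts that.
- **Different placing for bar4:** The wrist came close to its joint limit, so I put bar4 down with less tilt and about 8 mm further back than the others. It settled flat.

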